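# Pack the bench tool rack: cassettes behind their catches, screwdrivers in their sockets

### The job

Pack the plywood tool rack: turn each drill bit cassette nose first, set it in the open end of a free lane and slide it fully home, so that it lifts the hanging catch with its own edge and the catch drops down behind it. Pull each screwdriver up out of the dark wooden holder and stand it, blade down and fully seated, in a free socket at the rack's side. Leave the jar and the cardboard box where they are.

Things in the scene. Friction and masses are not known exactly. Their poses are not given: they have to be found in the camera images.
- rack: fixed waxed plywood tool rack (slippery). Origin on the bench top under the middle lane; x along the lanes from the open end (nearer the robot) to the closed end, y left, z up. Base x -125 to 134, y -118 to 178, z to 6 mm. Three lanes centred on y = 76, 0, -76, 69 mm wide, floor z = 6, walls to z = 24 (tops chamfered 3 mm), open above and at x = -125. Left of them (y 142 to 178, x -105 to 65) the socket block, top z = 70
- lane0 (a point): home of the left lane: on its floor, rack x = 60, z = 6 mm, axes as the rack's; a cassette fully home has its origin here (stops 1 mm on), nose to +x under a bridge (x 104 on, z 27 to 32). Set a cassette down with its origin 138 to 145 mm before this point, then slide along +x: catch and hinge post (x -33 to -20, z to 41) overhang the lane from 19 mm right of its centre line; along that line fingers are clear
- catch0 (a joint): steel gravity catch of the left lane: arm 45 mm, hinged at rack x = -26.5, z = 34, 25 mm right of the lane centre, hanging forward and down, tip at x = 13.5, z = 14. 0 = down, grows (rad) as the tip lifts; no spring, 50 g. A cassette slid along +x lifts it to about 0.25; it falls behind the back edge when the origin passes about x = 58. A cassette put in back to front holds it up
- lane1 (a point): home of the middle lane: on its floor, rack x = 60, z = 6 mm, axes as the rack's; a cassette fully home has its origin here (stops 1 mm on), nose to +x under a bridge (x 104 on, z 27 to 32). Set a cassette down with its origin 138 to 145 mm before this point, then slide along +x: catch and hinge post (x -33 to -20, z to 41) overhang the lane from 19 mm right of its centre line; along that line fingers are clear
- catch1 (a joint): steel gravity catch of the middle lane: arm 45 mm, hinged at rack x = -26.5, z = 34, 25 mm right of the lane centre, hanging forward and down, tip at x = 13.5, z = 14. 0 = down, grows (rad) as the tip lifts; no spring, 50 g. A cassette slid along +x lifts it to about 0.25; it falls behind the back edge when the origin passes about x = 58. A cassette put in back to front holds it up
- lane2 (a point): home of the right lane: on its floor, rack x = 60, z = 6 mm, axes as the rack's; a cassette fully home has its origin here (stops 1 mm on), nose to +x under a bridge (x 104 on, z 27 to 32). Set a cassette down with its origin 138 to 145 mm before this point, then slide along +x: catch and hinge post (x -33 to -20, z to 41) overhang the lane from 19 mm right of its centre line; along that line fingers are clear
- catch2 (a joint): steel gravity catch of the right lane: arm 45 mm, hinged at rack x = -26.5, z = 34, 25 mm right of the lane centre, hanging forward and down, tip at x = 13.5, z = 14. 0 = down, grows (rad) as the tip lifts; no spring, 50 g. A cassette slid along +x lifts it to about 0.25; it falls behind the back edge when the origin passes about x = 58. A cassette put in back to front holds it up
- socket0 (a point): centre of the mouth of upright socket 0 (16 x 16 mm, 64 deep, 5 mm chamfer) in the rack's left block: rack x = -84, y = 160, z = 70 mm. Any screwdriver in any socket; seated, its shoulder rests on the mouth
- socket1 (a point): centre of the mouth of upright socket 1 (16 x 16 mm, 64 deep, 5 mm chamfer) in the rack's left block: rack x = -42, y = 160, z = 70 mm. Any screwdriver in any socket; seated, its shoulder rests on the mouth
- socket2 (a point): centre of the mouth of upright socket 2 (16 x 16 mm, 64 deep, 5 mm chamfer) in the rack's left block: rack x = 0, y = 160, z = 70 mm. Any screwdriver in any socket; seated, its shoulder rests on the mouth
- socket3 (a point): centre of the mouth of upright socket 3 (16 x 16 mm, 64 deep, 5 mm chamfer) in the rack's left block: rack x = 42, y = 160, z = 70 mm. Any screwdriver in any socket; seated, its shoulder rests on the mouth
- cassette0: loose drill bit cassette, black plastic, about 250 g: slab 80 (x) x 64 (y) x 16 mm; nose 22 long, 24 wide on its front (+x), set off to the left (y 4 to 28 mm); over the origin an upright grey grip rib 14 (x) x 28 (y) mm, z 16 to 52, pinched across its 14 mm (along x). Origin: centre of the slab's underside. All alike, any lane, one to a lane. Two or three are present
- nose0 (a point): middle of the nose tip of cassette 0, at (62, 16, 8) mm in the cassette's frame
- cassette1: loose drill bit cassette, black plastic, about 250 g: slab 80 (x) x 64 (y) x 16 mm; nose 22 long, 24 wide on its front (+x), set off to the left (y 4 to 28 mm); over the origin an upright grey grip rib 14 (x) x 28 (y) mm, z 16 to 52, pinched across its 14 mm (along x). Origin: centre of the slab's underside. All alike, any lane, one to a lane. Two or three are present
- nose1 (a point): middle of the nose tip of cassette 1, at (62, 16, 8) mm in the cassette's frame
- cassette2: loose drill bit cassette, black plastic, about 250 g: slab 80 (x) x 64 (y) x 16 mm; nose 22 long, 24 wide on its front (+x), set off to the left (y 4 to 28 mm); over the origin an upright grey grip rib 14 (x) x 28 (y) mm, z 16 to 52, pinched across its 14 mm (along x). Origin: centre of the slab's underside. All alike, any lane, one to a lane. Two or three are present
- nose2 (a point): middle of the nose tip of cassette 2, at (62, 16, 8) mm in the cassette's frame
- driver0: loose screwdriver, 90 g: round handle 30 mm in diameter and 80 mm long, grey with black bands, over a steel blade 8 mm in diameter and 60 mm long. Origin: the blade's tip; z runs up the blade and handle; the handle starts at z = 60 mm with a flat shoulder. It stands blade down with its shoulder on the holder's top, handle up. All are alike. Three or four are present.
- driver1: loose screwdriver, 90 g: round handle 30 mm in diameter and 80 mm long, grey with black bands, over a steel blade 8 mm in diameter and 60 mm long. Origin: the blade's tip; z runs up the blade and handle; the handle starts at z = 60 mm with a flat shoulder. It stands blade down with its shoulder on the holder's top, handle up. All are alike. Three or four are present.
- driver2: loose screwdriver, 90 g: round handle 30 mm in diameter and 80 mm long, grey with black bands, over a steel blade 8 mm in diameter and 60 mm long. Origin: the blade's tip; z runs up the blade and handle; the handle starts at z = 60 mm with a flat shoulder. It stands blade down with its shoulder on the holder's top, handle up. All are alike. Three or four are present.
- driver3: loose screwdriver, 90 g: round handle 30 mm in diameter and 80 mm long, grey with black bands, over a steel blade 8 mm in diameter and 60 mm long. Origin: the blade's tip; z runs up the blade and handle; the handle starts at z = 60 mm with a flat shoulder. It stands blade down with its shoulder on the holder's top, handle up. All are alike. Three or four are present.
- holder: fixed dark wooden screwdriver holder, 50 (x) x 140 (y) x 70 mm high; four upright holes 16 x 16 mm (5 mm chamfer) through it at y = -54, -18, 18 and 54 mm. Origin: centre of its underside.
- jar: bystander: clear jar with steel lid, 68 mm diameter, 85 mm high; origin at the centre of its underside
- carton: bystander: cardboard box 110 x 70 x 55 mm; origin at the centre of its underside
Not all that is in view belongs to the job. Leave any red look-alike of the cassette2 alone. What is shaped like the cassette0 but red is not meant.

How it is judged:
By the outcome, as a careful person would: the job done as asked, in the order asked, and still so for the second after the job is handed in, with the robot touching nothing.
Of cassette0, cassette1, cassette2 only 2 to 3 are there at a start; the rules pass over those that are not, and their reading is None.
Of driver0, driver1, driver2, driver3 only 3 to 4 are there at a start; the rules pass over those that are not, and their reading is None.
At some moment in a run one of cassette0, cassette1, cassette2 may be knocked a few centimetres aside while the robot is not near it.
It also fails if it takes over 210 s, if anything falls off the work surface, if the arm or the gripper's body presses on something with over 40 N, if the wrist force passes 120 N, or if a joint passes its speed limit or range.

### The arm

A 7-joint arm with a two-finger parallel gripper is mounted at the origin on the work surface. World frame = base frame: x ahead of the robot, y to its left, z up, the work surface at z = 0. Lengths are in m, angles in rad, forces in N, time in s.
With the tool pointing down it reaches from about 0.4 to 0.875 m from the base axis. Payload 19.3 kg.
Tool frame: the origin (TCP) lies between the finger pads; the fingertips stand ahead of it and the grasp point (between the pads) lies 8 mm behind it (bot.tip_extent is the x of the fingertips in the tool frame, in m); x points along the fingers, y is the direction in which the jaws open and shut, and the axes are right-handed (so a half turn about x gives the same grasp; the last joint's range is limited). The gripper opens to 85 mm and grips with 20 to 120 N. Pads are 22 mm wide; open, the fingers measure 114 mm over their backs; the gripper's body (76 mm by 85 mm) begins 54 mm behind the grasp point. The pads swing forward as they close: fully open they stand 13 mm farther back than shut.
Start: joints at [-1.284, 0.521, -0.036, 1.599, 0.021, 1.021, -0.113], TCP at [0.218, 0.586, 0.242] pointing down, gripper open.
Joint ranges: [-2.91, 2.91], [-0.3, 2.13], [-1.5, 1.42], [0.17, 2.43], [-1.26, 4.41], [0.16, 1.93], [-2.52, 2.52]. Speed limits (rad/s): [1.89, 1.89, 2.39, 2.39, 3.01, 3.01, 3.01].

### API

Orientations are given as [roll, pitch, yaw] about the fixed x, y, z axes, in that order (R = Rz(yaw) Ry(pitch) Rx(roll)).
In Python, from workcell import observe, grab_frame, camera_info, bot, nets gives the robot as it stands.
- The arm moves only by the tool jog_arm, never from a script. Its argument "commands" is a list of rows, each a list of 6 numbers: the shift along the tool's x, y, z in mm, then the turn, a rotation vector about the tool's x, y, z in rad. A call has 1 to 20 rows; each row shifts and turns the pose as measured when the row begins, along the tool's axes as they then stand; what a row does not reach is not made up. A row lasts 1/10 s, in which the tool goes at most 50 mm and 8.59 degrees, less where a joint would pass 70% of its speed; a pose out of reach is approached as far as the arm can. A call is refused whole if a number of a shift passes 50 or a number of a turn 0.15, either way. A call with a gripper value outside its range is refused whole. "gripper" is the closure in counts, from 0 (fully open) to 255 (shut), set as the call begins (left out, the last holds). The fingers move at their own pace and stop on an object; "newtons" is the grip in N (left out, the last holds). Time passes only in rows, so rows that do not move let the fingers close. It gives the time, the measured TCP pose, the force and the opening at its end, in the units of the state.
- observe(): the state, without advancing time (a new reading comes with each control period).
- grab_frame(name): name is "scene" or "top" or "wrist"; returns the picture (400x640x3 uint8, red, green, blue); there is no depth.
- camera_info(name): a dict with "fov_y" (degrees; the focal length in pixels is half the picture's height over the tangent of half this angle, whatever the lens; pixels are square), "cx", "cy" (the principal point, pixels), "distortion" ([k1, k2, p1, p2, k3] as OpenCV has them; the pictures are not rectified), "R" (3x3) and "t" (3): a world point X has camera coordinates R X + t; the wrist camera has in their place "tool_from_camera" (4x4, takes a point from camera to tool coordinates, whose origin is the TCP and whose axes are the tool frame's). Camera axes: x right, y down, z forward; pixel columns grow to the right and rows downward; lengths in m; the calibration is good to about 2 mm. A picture is of the moment at which its call begins: read the wrist's pose just before it. camera_info takes no time and is no camera call.
- bot.job_done(): hands the job in, once; it reports no verdict.
Trained networks look in the newest picture that a camera, given by its name, has taken for a name from the list of things; names that differ only in an ending like _2 or _b are one class to them, and where a whole thing is asked for, a point or a joint stands for the part that bears it (a point fixed in the world has none). Each returns a list of dicts, best first, with "p" (0 to 1); they miss things now and then, are a little off and sometimes report something else, mostly with a low value. They report only what shows in the picture. A call takes as long as a camera call. They do not tell look-alikes from the thing itself.
- nets.find_in(camera, name): "rect" ([left, top, right, bottom] in pixels, round what is visible of it).
- nets.silhouettes(camera, name): "mask" (400x640 bool, what is visible of it) and "rect" ([left, top, right, bottom] in pixels, round what is visible of it).
- nets.pinpoint(camera, name): "location" ([column, row] in pixels: a listed point, or the origin of a listed thing).
The state is a dict: "clock": time; "qpos": joint angles; "qd": joint speeds; "joint_efforts": joint torques, N m; "position": TCP position; "tool_rot": TCP orientation; "force": force on the tool from outside, world axes, zero at the start; "moment": the same for the moment, N m; "grip_width": finger opening in m.
Only numpy, scipy, OpenCV 4.12 (cv2) and the standard library are available. Lean on these libraries where they do the work, as an engineer would, in place of code of your own. Each camera call takes 0.05 s, during which the arm holds its last target.

## Working session

There is one attempt and no reset: what is moved stays moved. The work goes in short steps, Python scripts to look and compute and a tool call to move; the robot and the scene stay as the last step left them, time stands still between calls to the robot, and variables do not carry over. Pictures are saved under pics/ and viewed, and the job is handed in when it is done.

Besides the shell and the picture viewer there is one more tool, called after "Request:" by a JSON object that holds its "api" and its "payload". jog_arm: Moves the arm, as the interface text tells. Its arguments: {"type":"object","properties":{"commands":{"type":"array","items":{"type":"array","items":{"type":"number"}}},"gripper":{"type":"number"},"newtons":{"type":"number"}},"required":["commands"]}

```bash
ls; mkdir -p pics; cat > h.py <<'E'
import numpy as np, cv2, json
from workcell import observe, grab_frame, camera_info, bot, nets
def save(name,fn):
    im=grab_frame(name); cv2.imwrite('pics/'+fn,cv2.cvtColor(im,cv2.COLOR_RGB2BGR)); return im
E
python3 - <<'E'
from h import *
for c in ['scene','top','wrist']: save(c,f'a_{c}.png')
o=observe(); print(o)
for c in ['scene','top','wrist']: print(camera_info(c))
print(bot.tip_extent)
E
```

```text
pics
{'clock': 0.15, 'qpos': array([-1.28419803,  0.52185031, -0.03628759,  1.59985292,  0.02122028,
        1.02114529, -0.11277383]), 'qd': array([-0.00046834, -0.00157029,  0.00141721, -0.00087911, -0.00149905,
        0.00095834, -0.00011251]), 'joint_efforts': array([ 2.62080001e-03, -9.27393365e+01,  1.98106863e+00, -3.70045173e+01,
        1.80042424e-02,  6.37000325e-03, -2.55920315e-05]), 'position': array([0.21826639, 0.58538729, 0.24188375]), 'tool_rot': array([-1.45939438,  1.56992539, -1.81620321]), 'force': array([ 0.86501434,  0.08682146, -0.70442187]), 'moment': array([-0.00014104,  0.02806957,  0.03885742]), 'grip_width': 0.08584556397281513}
{'fov_y': 57.560741691709104, 'cx': 319.5262235249323, 'cy': 197.74108019670467, 'distortion': array([-0.06639832,  0.        ,  0.        ,  0.        ,  0.        ]), 'R': array([[-0.56848207,  0.82265474,  0.00820412],
       [ 0.62670717,  0.43949311, -0.64349354],
       [-0.53297867, -0.36067296, -0.76540758]]), 't': array([ 0.25336181, -0.336068  ,  1.17479997])}
{'fov_y': 48.41666265171021, 'cx': 320.0759199384603, 'cy': 200.52473082927193, 'distortion': array([-0.03126429,  0.        ,  0.        ,  0.        ,  0.        ]), 'R': array([[-0.01263949, -0.9998838 , -0.00852209],
       [-0.99193291,  0.01361315, -0.1260309 ],
       [ 0.12613227,  0.00686037, -0.99198971]]), 't': array([0.08033723, 0.56242565, 1.16676934])}
{'fov_y': 63.422957139963046, 'cx': 314.96872933294895, 'cy': 197.1274424527173, 'distortion': array([0.01106651, 0.        , 0.        , 0.        , 0.        ]), 'tool_from_camera': array([[-2.25518783e-04, -2.93908182e-01,  9.55833631e-01,
        -1.31183942e-01],
       [ 9.99998517e-01,  1.56550384e-03,  7.17313991e-04,
        -1.24341969e-03],
       [-1.70718567e-03,  9.55832375e-01,  2.93907393e-01,
        -7.54967866e-02],
       [ 0.00000000e+00,  0.00000000e+00,  0.00000000e+00,
         1.00000000e+00]])}
0.011
```

View pics/a_top.png

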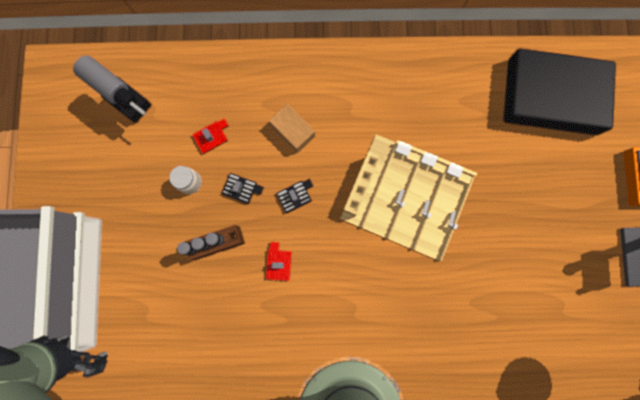

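View pics/a_scene.png

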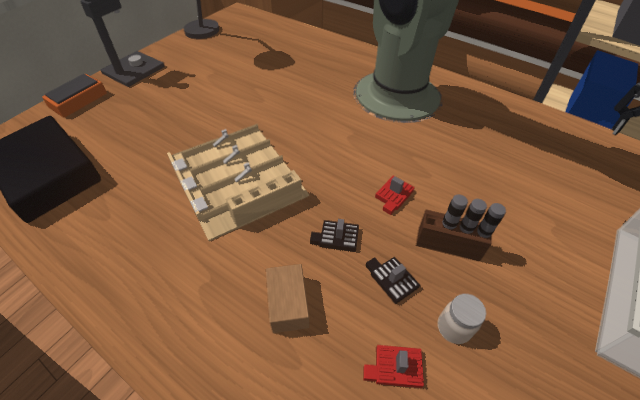

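View pics/a_wrist.png

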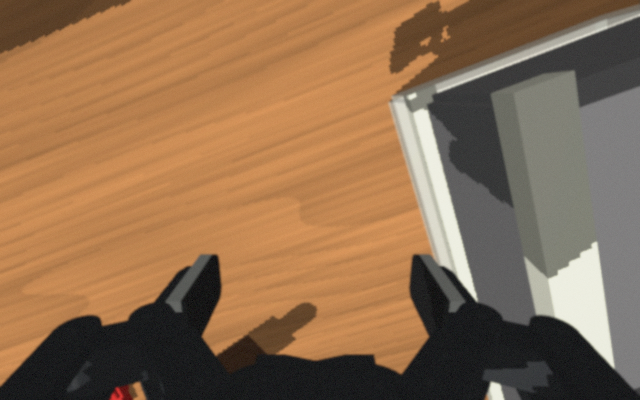

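```bash
cat >> h.py <<'E'
def K(ci):
    f=200/np.tan(np.radians(ci['fov_y']/2)); return np.array([[f,0,ci['cx']],[0,f,ci['cy']],[0,0,1]])
from scipy.spatial.transform import Rotation as Rot
def Rt(cam,o=None):
    ci=camera_info(cam)
    if cam!='wrist': return K(ci),ci['distortion'],np.array(ci['R']),np.array(ci['t'])
    o=o or observe()
    T=np.eye(4); T[:3,:3]=Rot.from_euler('xyz',o['tool_rot']).as_matrix(); T[:3,3]=o['position']
    M=np.linalg.inv(T@ci['tool_from_camera']); return K(ci),ci['distortion'],M[:3,:3],M[:3,3]
def proj(cam,X,o=None):
    k,d,R,t=Rt(cam,o); return cv2.projectPoints(np.asarray(X,float).reshape(-1,3),cv2.Rodrigues(R)[0],t,k,d)[0].reshape(-1,2)
def onz(cam,uv,z,o=None):
    k,d,R,t=Rt(cam,o); n=cv2.undistortPoints(np.asarray(uv,float).reshape(-1,1,2),k,d).reshape(-1,2)
    c=-R.T@t; r=np.c_[n,np.ones(len(n))]@R; return c+r*((z-c[2])/r[:,2])[:,None]
E
python3 - <<'E'
from h import *
for c in ['top','scene']:
    grab_frame(c)
    for n,z in [('rack',0),('holder',0),('jar',0),('carton',0),('cassette0',0),('nose0',.008),('driver0',.01)]:
        for r in nets.pinpoint(c,n): print(c,n,np.round(r['p'],2),np.round(r['location'],1),np.round(onz(c,[r['location']],z)[0],3))
E
python3 - <<'E'
import cv2
a=cv2.imread('pics/a_top.png');cv2.imwrite('pics/b_top.png',cv2.resize(a[120:280,160:300],None,fx=5,fy=3.75*1 if 0 else 5)[:600*1+200])
cv2.imwrite('pics/b_rack.png',cv2.resize(a[125:270,330:490],None,fx=5,fy=5)[:600])
E
```

```text
top rack 0.62 [416.7 201.6] [ 0.561 -0.196  0.   ]
top rack 0.43 [426.5 184.6] [ 0.609 -0.225  0.   ]
top holder 0.7 [290.6 131.5] [0.767 0.155 0.   ]
top jar 0.32 [352.  203.4] [ 0.559 -0.016  0.   ]
top carton 0.73 [289.4 132. ] [0.766 0.158 0.   ]
top carton 0.7 [364.4 174.7] [ 0.639 -0.052  0.   ]
top carton 0.54 [357.  192.3] [ 0.59 -0.03  0.  ]
top cassette0 0.91 [292. 197.] [0.579 0.151 0.   ]
top cassette0 0.88 [279.5 265.4] [0.39  0.187 0.   ]
top cassette0 0.88 [208.6 137.7] [0.753 0.389 0.   ]
top cassette0 0.72 [239.2 189.2] [0.603 0.299 0.   ]
top nose0 0.92 [260.4 190.4] [0.598 0.239 0.008]
top nose0 0.89 [227.4 120.8] [0.799 0.334 0.008]
top nose0 0.82 [276.  242.1] [0.454 0.195 0.008]
top nose0 0.64 [314.  178.7] [0.628 0.089 0.008]
top driver0 0.74 [196. 248.] [0.44  0.415 0.01 ]
top driver0 0.71 [223.9 242.4] [0.455 0.338 0.01 ]
top driver0 0.63 [211.3 247.3] [0.442 0.373 0.01 ]
scene rack 0.69 [229.2 168.6] [ 0.561 -0.209  0.   ]
scene rack 0.44 [450.  243.3] [0.449 0.357 0.   ]
scene rack 0.41 [293.8 175.6] [ 0.483 -0.054  0.   ]
scene holder 0.83 [450.6 245. ] [0.452 0.36  0.   ]
scene holder 0.36 [286.4 303.7] [0.769 0.144 0.   ]
scene jar 0.64 [455.9 326.5] [0.622 0.439 0.   ]
scene carton 0.88 [287.6 301.1] [0.763 0.142 0.   ]
scene cassette0 0.93 [395.8 194.4] [0.389 0.191 0.   ]
scene cassette0 0.84 [338.6 236.4] [0.575 0.142 0.   ]
scene cassette0 0.78 [393.  281.3] [0.605 0.294 0.   ]
scene cassette0 0.6 [400.3 363.6] [0.743 0.382 0.   ]
scene nose0 0.71 [362.8 373.9] [0.798 0.335 0.008]
scene nose0 0.68 [385.5 207.9] [0.448 0.192 0.008]
scene nose0 0.66 [367.8 260.5] [0.596 0.228 0.008]
scene nose0 0.58 [310.1 236.9] [0.617 0.093 0.008]
scene driver0 0.82 [474.5 247.3] [0.435 0.406 0.01 ]
scene driver0 0.79 [444.  240.2] [0.456 0.343 0.01 ]
scene driver0 0.63 [458.7 245.2] [0.45  0.375 0.01 ]
```

View pics/b_rack.png

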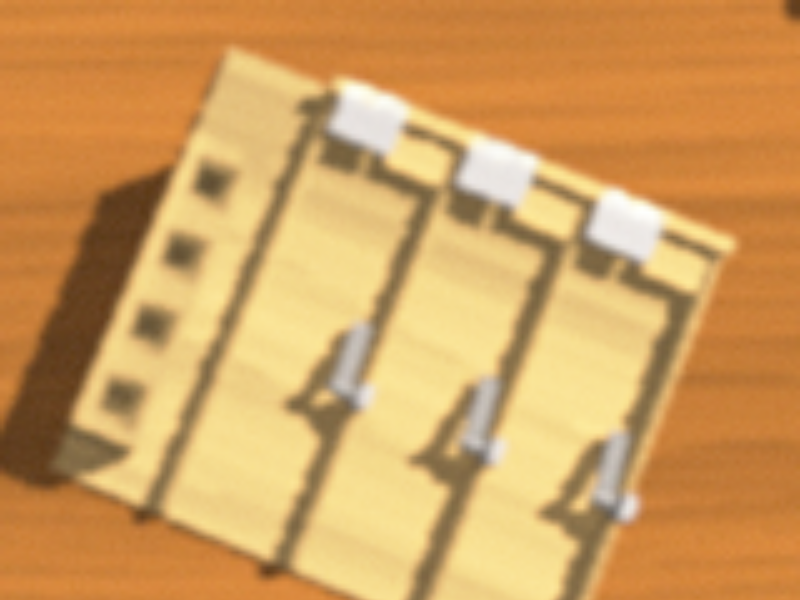

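View pics/b_top.png

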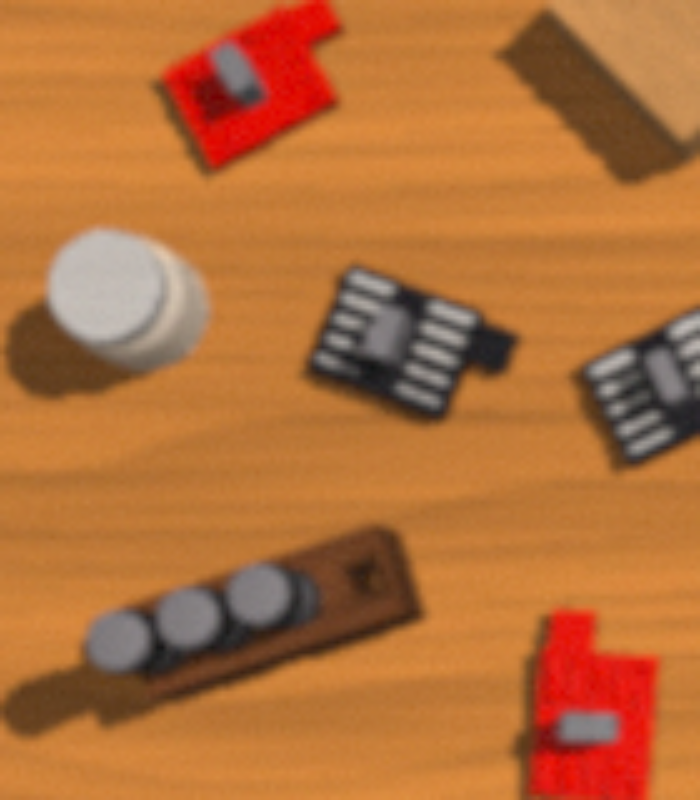

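```bash
python3 - <<'E'
import cv2
a=cv2.imread('pics/a_scene.png');cv2.imwrite('pics/b_sc.png',cv2.resize(a[120:240,160:315],None,fx=5,fy=5,interpolation=cv2.INTER_CUBIC))
a=cv2.imread('pics/a_top.png');cv2.imwrite('pics/b_rack2.png',cv2.resize(a[205:265,330:480],None,fx=5,fy=5,interpolation=cv2.INTER_CUBIC))
E
```

```text
(no output)
```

View pics/b_sc.png

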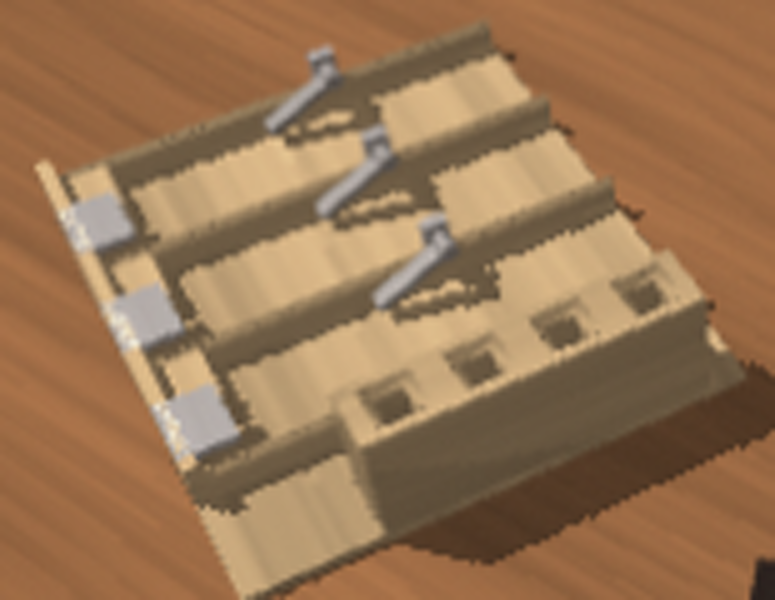

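View pics/b_rack2.png

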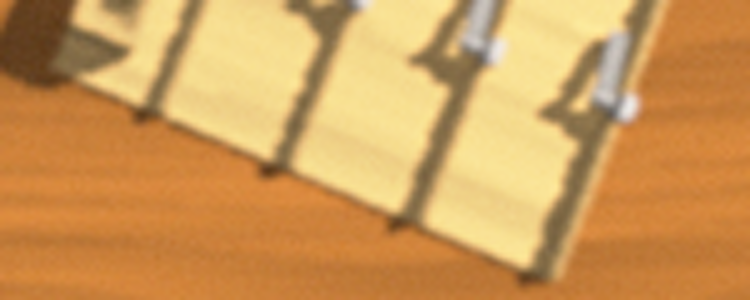

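```bash
cat > fit.py <<'E'
from h import *
from scipy.optimize import least_squares
top=[((134,178,6),(230,48)),((-125,178,6),(55,468)),((42,160,70),(213,182)),((0,160,70),(182,252)),((-42,160,70),(152,325)),((-84,160,70),(121,398)),((-125,-116,24),(560,675)),((134,-118,20),(735,243))]
sc=[((42,160,70),(388,402)),((0,160,70),(473,363)),((-42,160,70),(557,327)),((-84,160,70),(643,290)),((65,178,70),(365,447)),((65,142,70),(340,405)),((-105,178,70),(708,300)),((-125,178,4),(742,375)),((-125,-116,24),(487,25))]
T=(np.array([a for a,_ in top])/1e3,np.array([b for _,b in top])/5+[330,125])
S=(np.array([a for a,_ in sc])/1e3,np.array([b for _,b in sc])/5+[160,120])
def w(p,X):
    c,s=np.cos(p[2]),np.sin(p[2]); return np.c_[p[0]+c*X[:,0]-s*X[:,1],p[1]+s*X[:,0]+c*X[:,1],X[:,2]]
def res(p,sets): return np.concatenate([(proj(c,w(p,A))-B).ravel() for c,(A,B) in sets])
for sets in ([('top',T)],[('scene',S)],[('top',T),('scene',S)]):
    r=least_squares(res,[.56,-.2,-.3],args=(sets,)); print(np.round(r.x,4),np.round(r.fun.reshape(-1,2),1).tolist())
E
python3 fit.py
```

```text
[ 0.5595 -0.1973 -0.4142] [[0.4, -0.3], [0.1, -0.2], [-0.1, -0.2], [0.1, 0.2], [0.0, 0.1], [0.1, 0.0], [0.3, 0.4], [-0.8, -0.0]]
[ 0.5607 -0.1948 -0.4128] [[0.9, 0.1], [1.4, 0.3], [1.5, 0.2], [0.6, 0.5], [-1.1, 1.0], [-2.5, -1.7], [-0.5, -0.1], [0.6, 0.2], [-1.0, -1.3]]
[ 0.5598 -0.196  -0.4141] [[-0.1, -0.5], [-0.4, -0.3], [-0.6, -0.3], [-0.4, 0.1], [-0.5, -0.1], [-0.4, -0.1], [-0.2, 0.3], [-1.3, -0.2], [0.6, -0.4], [1.1, -0.1], [1.2, -0.2], [0.4, 0.1], [-1.3, 0.5], [-2.7, -2.2], [-0.8, -0.4], [0.3, -0.1], [-1.0, -1.6]]
```

```bash
cat >> h.py <<'E'
RACK=np.array([.5597,-.1965,-.414])
def rk(x,y,z):
    c,s=np.cos(RACK[2]),np.sin(RACK[2]); return np.array([RACK[0]+c*x-s*y,RACK[1]+s*x+c*y,z])
def Rdown(phi): # tool x=-z, tool y at yaw phi
    y=np.array([np.cos(phi),np.sin(phi),0]); x=np.array([0,0,-1.]); return np.array([x,y,np.cross(x,y)]).T
def plan(pos,phi=None,step=45,rs=.14,keep=False,flip=False):
    o=observe(); R=Rot.from_euler('xyz',o['tool_rot']).as_matrix(); p=o['position']
    cur=np.arctan2(R[1,1],R[0,1])
    if phi is None: phi=cur
    if not keep:
        phi=cur+(phi-cur+np.pi/2)%np.pi-np.pi/2
        if flip: phi+= -np.pi if phi>cur else np.pi
    d=np.array(pos)-p; rv=Rot.from_matrix(R.T@Rdown(phi)).as_rotvec()
    if flip: rv=np.array([-(phi-cur),0,0])
    n=max(int(np.ceil(np.linalg.norm(d)*1e3/step)),int(np.ceil(np.abs(rv).max()/rs)),1)
    print('cur',np.round(p*1e3,1),'phi',round(np.degrees(cur),1),'->',np.round(np.degrees(phi),1),'tilt',np.round(np.degrees(np.arccos(-R[2,0])),2),'q',np.round(o['qpos'],2),'n',n,'t',o['clock'])
    rows=[]
    for i in range(n):
        Ri=R@Rot.from_rotvec(rv*i/n).as_matrix()
        rows.append([*np.round(Ri.T@d/n*1e3,1).tolist(),*np.round(rv/n,3).tolist()])
    for k in range(0,n,20): print(str(rows[k:k+20]).replace(' ',''))
def st():
    o=observe(); print('t',o['clock'],'p',np.round(o['position']*1e3,1),'F',np.round(o['force'],1),'M',np.round(o['moment'],2),'w',round(o['grip_width']*1e3,1),'q',np.round(o['qpos'],2))
E
python3 - <<'E'
from h import *
# cassette A: above it, camera sees it; jaw along cassette x yaw -68deg
plan([.577,.149,.24],np.radians(-68))
E
```

```text
cur [218.3 585.6 242.3] phi 69.6 -> 112.0 tilt 0.0 q [-1.28  0.52 -0.04  1.6   0.02  1.02 -0.11] n 13 t 0.95
[[0.2,-21.8,37.6,-0.057,-0.0,0.0],[0.2,-23.9,36.3,-0.057,-0.0,0.0],[0.2,-26.0,34.9,-0.057,-0.0,0.0],[0.2,-27.9,33.3,-0.057,-0.0,0.0],[0.2,-29.8,31.7,-0.057,-0.0,0.0],[0.2,-31.5,29.9,-0.057,-0.0,0.0],[0.2,-33.2,28.1,-0.057,-0.0,0.0],[0.2,-34.7,26.2,-0.057,-0.0,0.0],[0.2,-36.1,24.1,-0.057,-0.0,0.0],[0.2,-37.5,22.0,-0.057,-0.0,0.0],[0.2,-38.7,19.9,-0.057,-0.0,0.0],[0.2,-39.7,17.6,-0.057,-0.0,0.0],[0.2,-40.7,15.3,-0.057,-0.0,0.0]]
```

```bash
python3 - <<'E'
from h import *
plan([.577,.149,.24],np.radians(-68),flip=True)
E
```

```text
cur [218.3 585.6 242.3] phi 69.6 -> -68.0 tilt 0.0 q [-1.28  0.52 -0.04  1.6   0.02  1.02 -0.11] n 18 t 0.95
[[0.1,-15.8,27.1,0.133,0.0,0.0],[0.1,-12.0,29.0,0.133,0.0,0.0],[0.1,-8.1,30.3,0.133,0.0,0.0],[0.1,-3.9,31.1,0.133,0.0,0.0],[0.1,0.2,31.4,0.133,0.0,0.0],[0.1,4.4,31.1,0.133,0.0,0.0],[0.1,8.5,30.2,0.133,0.0,0.0],[0.1,12.4,28.8,0.133,0.0,0.0],[0.1,16.2,26.9,0.133,0.0,0.0],[0.1,19.6,24.5,0.133,0.0,0.0],[0.1,22.7,21.7,0.133,0.0,0.0],[0.1,25.4,18.5,0.133,0.0,0.0],[0.1,27.6,15.0,0.133,0.0,0.0],[0.1,29.3,11.2,0.133,0.0,0.0],[0.1,30.6,7.1,0.133,0.0,0.0],[0.1,31.2,3.0,0.133,0.0,0.0],[0.1,31.4,-1.2,0.133,0.0,0.0],[0.1,30.9,-5.3,0.133,0.0,0.0]]
```

Request:
{"api": "jog_arm", "payload": {"commands": [[0, -16, 27, 0.133, 0, 0], [0, -12, 29, 0.133, 0, 0], [0, -8, 30, 0.133, 0, 0], [0, -4, 31, 0.133, 0, 0], [0, 0, 31, 0.133, 0, 0], [0, 4, 31, 0.133, 0, 0], [0, 8, 30, 0.133, 0, 0], [0, 12, 29, 0.133, 0, 0], [0, 16, 27, 0.133, 0, 0], [0, 20, 24, 0.133, 0, 0], [0, 23, 22, 0.133, 0, 0], [0, 25, 18, 0.133, 0, 0], [0, 28, 15, 0.133, 0, 0], [0, 29, 11, 0.133, 0, 0], [0, 31, 7, 0.133, 0, 0], [0, 31, 3, 0.133, 0, 0], [0, 31, -1, 0.133, 0, 0], [0, 31, -5, 0.133, 0, 0]], "gripper": 0, "newtons": 50}}

```text
clock: 2.75
position: [0.5682, 0.1237, 0.2425]
tool_rot: [-2.069, 1.564, 1.376]
force: [-0.2, 0.6, 0.0]
grip_width: 0.0857
```

```bash
python3 - <<'E'
from h import *
plan([.577,.149,.24],np.radians(-68))
E
```

```text
cur [568.2 123.7 242.5] phi -72.6 -> -68.0 tilt 0.4 q [-0.76  0.53  0.65  1.74 -0.38  0.99 -1.23] n 1 t 2.75
[[2.7,-21.5,-15.9,-0.081,-0.004,0.006]]
```

Request:
{"api": "jog_arm", "payload": {"commands": [[2, -21, -16, -0.08, 0, 0], [0, 0, 0, 0, 0, 0]]}}

```text
clock: 2.95
position: [0.5797, 0.1447, 0.2407]
tool_rot: [-2.449, 1.565, 1.067]
force: [-0.3, 0.7, -0.6]
grip_width: 0.0856
```

```bash
python3 - <<'E'
from h import *
o=observe(); save('wrist','c_w.png'); plan([.577,.149,.24],np.radians(-68))
for n,z in [('cassette0',0),('nose0',.008)]:
    for r in nets.pinpoint('wrist',n): print(n,round(r['p'],2),np.round(r['location'],1),np.round(onz('wrist',[r['location']],z,o)[0],4))
E
```

```text
cur [579.5 142.  241.1] phi -68.8 -> -68.0 tilt 0.28 q [-0.76  0.55  0.63  1.71 -0.38  1.   -1.2 ] n 1 t 3.0
[[1.1,-7.4,-0.2,-0.014,-0.004,0.002]]
cassette0 0.93 [193.9  96.4] [0.6014 0.2963 0.    ]
cassette0 0.82 [311.7 167.4] [0.5753 0.1473 0.    ]
cassette0 0.57 [234.7 284.9] [0.3928 0.1839 0.    ]
cassette0 0.47 [556.8 181.4] [ 0.6655 -0.1264  0.    ]
cassette0 0.2 [567.6 209.6] [ 0.6405 -0.1581  0.    ]
nose0 0.92 [235.1 242.7] [0.4547 0.2009 0.008 ]
nose0 0.7 [370.7 151.6] [0.6182 0.0926 0.008 ]
nose0 0.69 [245.4 124.7] [0.5945 0.233  0.008 ]
nose0 0.55 [601.  246.3] [ 0.6154 -0.2153  0.008 ]
nose0 0.37 [314. 167.] [0.5783 0.1455 0.008 ]
```

View pics/c_w.png

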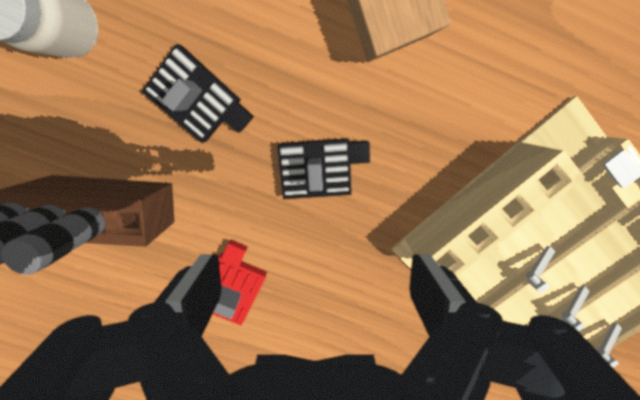

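```bash
python3 - <<'E'
from h import *
o=observe()
P=onz('wrist',[(280,144),(350,139),(351,194),(282,198)],.016,o)[:,:2]; print(P.round(4))
for a,b in ((0,1),(3,2),(3,0),(2,1)):
    d=P[b]-P[a]; print(np.degrees(np.arctan2(d[1],d[0])).round(1),np.linalg.norm(d).round(4))
print(P.mean(0))
m=nets.silhouettes('wrist','cassette0')
for r in m:
    print(round(r['p'],2),np.round(r['rect']))
plan([.576,.1475,.1],np.radians(-66.5))
E
python3 - <<'E'
import cv2
a=cv2.imread('pics/c_w.png');cv2.imwrite('pics/c_w2.png',cv2.resize(a[125:215,260:390],None,fx=6,fy=6,interpolation=cv2.INTER_CUBIC))
E
```

```text
[[0.5893 0.1869]
 [0.6222 0.1174]
 [0.565  0.0918]
 [0.5317 0.1641]]
-64.7 0.0768
-65.2 0.0795
21.6 0.062
24.1 0.0626
[0.57705801 0.14004638]
0.97 [276. 141. 371. 200.]
0.89 [141.  46. 251. 144.]
0.72 [216. 240. 266. 324.]
0.22 [527. 245. 554. 284.]
cur [578.8 141.8 241.5] phi -68.8 -> -66.5 tilt 0.29 q [-0.76  0.55  0.63  1.71 -0.38  1.   -1.2 ] n 4 t 3.15
[[35.4,-1.5,0.3,-0.01,-0.001,0.001],[35.4,-1.5,0.2,-0.01,-0.001,0.001],[35.4,-1.5,0.2,-0.01,-0.001,0.001],[35.4,-1.6,0.1,-0.01,-0.001,0.001]]
```

View pics/c_w2.png

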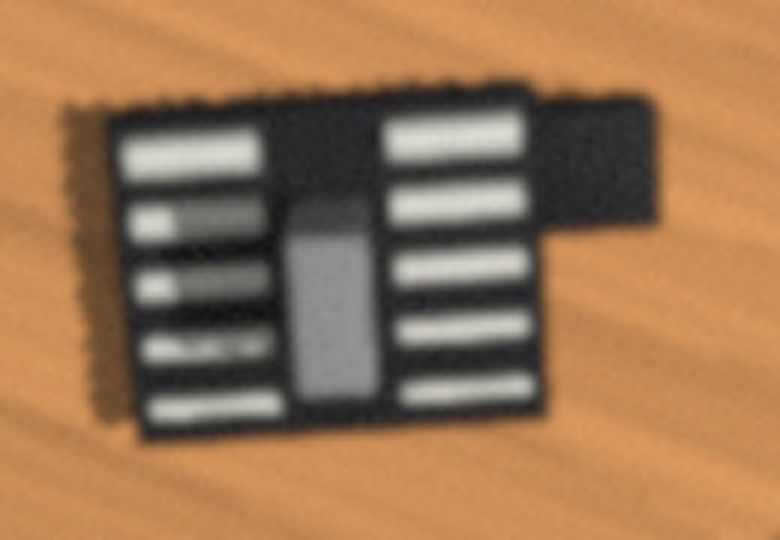

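```bash
python3 - <<'E'
from h import *
o=observe(); save('wrist','d_w.png'); save('top','d_t.png'); save('scene','d_s.png')
print(o['position'])
for c in ['wrist','top','scene']:
    if c!='wrist': grab_frame(c)
    for n,z in [('cassette0',0),('nose0',.008)]:
        for r in nets.pinpoint(c,n): 
            X=onz(c,[r['location']],z,o)[0]
            if r['p']>.5: print(c,n,round(r['p'],2),np.round(r['location'],1),np.round(X,4))
a=cv2.imread('pics/d_w.png');cv2.imwrite('pics/d_w2.png',cv2.resize(a[125:215,260:390],None,fx=6,fy=6,interpolation=cv2.INTER_CUBIC))
a=cv2.imread('pics/d_t.png');cv2.imwrite('pics/d_t2.png',cv2.resize(a[165:220,210:320],None,fx=7,fy=7,interpolation=cv2.INTER_CUBIC))
E
```

```text
[0.57878589 0.14182186 0.24145752]
wrist cassette0 0.91 [190.   97.3] [0.5988 0.2971 0.    ]
wrist cassette0 0.86 [309.7 168.3] [0.5725 0.146  0.    ]
wrist cassette0 0.56 [233.3 282.6] [0.3943 0.1846 0.    ]
wrist nose0 0.89 [234.8 245.4] [0.4502 0.1979 0.008 ]
wrist nose0 0.8 [245.2 124.6] [0.594  0.2303 0.008 ]
wrist nose0 0.68 [368.7 147.8] [0.6201 0.093  0.008 ]
top cassette0 0.84 [207.6 139.4] [0.7479 0.3913 0.    ]
top cassette0 0.53 [238.4 186.3] [0.6113 0.3017 0.    ]
top nose0 0.65 [312.7 182.7] [0.6172 0.093  0.008 ]
top nose0 0.64 [225.9 120.4] [0.8004 0.338  0.008 ]
scene cassette0 0.97 [393.8 195.8] [0.3963 0.1886 0.    ]
scene cassette0 0.68 [398.5 369.3] [0.7537 0.3834 0.    ]
scene cassette0 0.67 [392.7 277.6] [0.5977 0.2898 0.    ]
scene cassette0 0.63 [477.9 248. ] [0.4245 0.414  0.    ]
scene cassette0 0.56 [337.  236.1] [0.5768 0.1383 0.    ]
scene nose0 0.92 [362.5 369.6] [0.7924 0.331  0.008 ]
scene nose0 0.86 [369.  260.7] [0.5954 0.2306 0.008 ]
scene nose0 0.67 [309.7 237.5] [0.6193 0.0935 0.008 ]
```

View pics/d_w2.png

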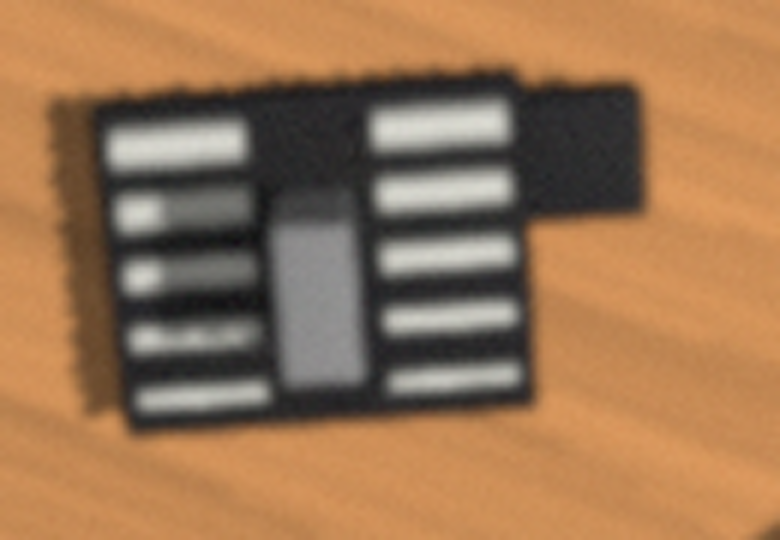

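View pics/d_t2.png

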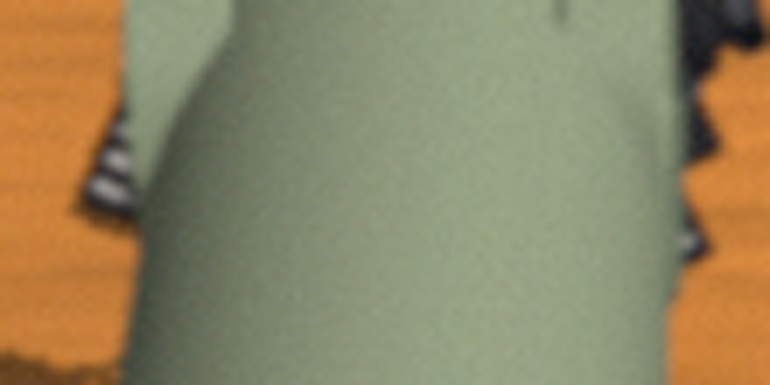

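```bash
python3 - <<'E'
from h import *
P=onz('wrist',[(260+u/6,125+v/6) for u,v in [(98,100),(515,72),(533,402),(130,430)]],.016)[:,:2]
print(P.round(4),P.mean(0)); print(onz('wrist',[(260+320/6,125+305/6)],.052))
for a,b in ((0,1),(3,2),(3,0),(2,1)):
    d=P[b]-P[a]; print(np.degrees(np.arctan2(d[1],d[0])).round(1),np.linalg.norm(d).round(4))
a=cv2.imread('pics/a_top.png');cv2.imwrite('pics/e_t.png',cv2.resize(a[170:220,265:325],None,fx=10,fy=10,interpolation=cv2.INTER_CUBIC))
a=cv2.imread('pics/a_scene.png');cv2.imwrite('pics/e_s.png',cv2.resize(a[210:260,300:370],None,fx=10,fy=10,interpolation=cv2.INTER_CUBIC))
E
```

```text
[[0.5904 0.1917]
 [0.6227 0.1228]
 [0.5665 0.0953]
 [0.5333 0.1652]] [0.57824014 0.14374289]
[[0.57731644 0.14285615 0.052     ]]
-64.9 0.0761
-64.5 0.0774
24.9 0.063
26.0 0.0625
```

View pics/e_t.png

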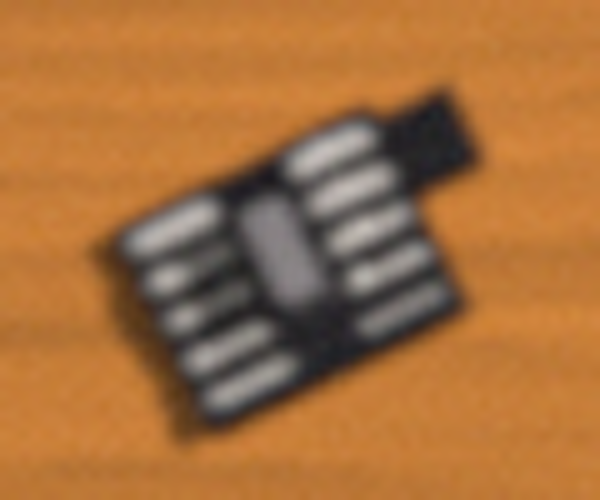

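View pics/e_s.png

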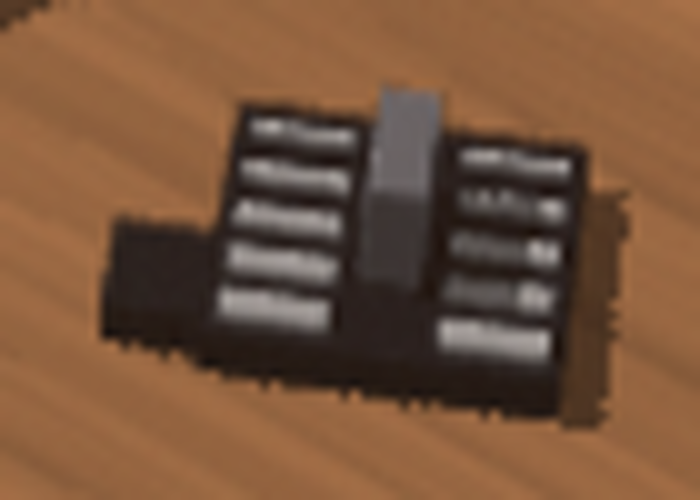

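```bash
cat >> h.py <<'E'
def quad(cam,pts,off,s,z=.016,o=None):
    P=onz(cam,np.array(pts)/s+np.array(off),z,o)[:,:2]; e=[(0,1),(3,2)]
    print(cam,P.mean(0).round(4),[np.degrees(np.arctan2(*(P[b]-P[a])[::-1])).round(1) for a,b in e],[np.linalg.norm(P[b]-P[a]).round(4) for a,b in [(0,1),(3,2),(3,0),(2,1)]])
E
python3 - <<'E'
from h import *
quad('top',[(120,238),(368,110),(462,300),(205,425)],(265,170),10)
print(onz('top',[(293.5,195)],.052), onz('scene',[(340.6,224.2)],.052))
quad('scene',[(558,360),(205,325),(238,105),(585,150)],(300,210),10)
E
```

```text
top [0.5773 0.145 ] [np.float64(-63.1), np.float64(-64.6)] [np.float64(0.077), np.float64(0.0784), np.float64(0.0571), np.float64(0.0591)]
[[0.57725253 0.14365463 0.052     ]] [[0.57767505 0.14523292 0.052     ]]
scene [0.5766 0.1443] [np.float64(-61.8), np.float64(-64.2)] [np.float64(0.0764), np.float64(0.0789), np.float64(0.0565), np.float64(0.0597)]
```

```bash
python3 - <<'E'
from h import *
plan([.5773,.1435,.1],np.radians(-64.5))
E
```

```text
cur [579.  141.9 241.5] phi -68.8 -> -64.5 tilt 0.3 q [-0.76  0.55  0.63  1.71 -0.38  1.   -1.2 ] n 4 t 3.7
[[35.4,-0.4,0.4,-0.019,-0.001,0.001],[35.4,-0.5,0.4,-0.019,-0.001,0.001],[35.4,-0.5,0.3,-0.019,-0.001,0.001],[35.4,-0.5,0.3,-0.019,-0.001,0.001]]
```

Request:
{"api": "jog_arm", "payload": {"commands": [[35, -0.5, 0.4, -0.019, 0, 0], [35, -0.5, 0.4, -0.019, 0, 0], [35, -0.5, 0.4, -0.019, 0, 0], [20, 0, 0, -0.015, 0, 0], [8, 0, 0, 0, 0, 0], [0, 0, 0, 0, 0, 0]]}}

```text
clock: 4.3
position: [0.5789, 0.1439, 0.1051]
tool_rot: [-2.866, 1.563, 0.72]
force: [-0.6, 0.7, 0.3]
grip_width: 0.0855
```

```bash
python3 - <<'E'
from h import *
plan([.5773,.1435,.036],np.radians(-64.5),step=25)
o=observe();save('wrist','f_w.png'); print(o['position'])
print(proj('wrist',[[.5773,.1435,.052]],o))
E
```

```text
cur [578.9 143.9 105.1] phi -64.6 -> -64.5 tilt 0.46 q [-0.67  0.71  0.49  1.81 -0.48  0.73 -1.04] n 3 t 4.3
[[23.0,-0.1,0.7,-0.0,-0.003,0.001],[23.0,-0.1,0.7,-0.0,-0.003,0.001],[23.0,-0.1,0.6,-0.0,-0.003,0.001]]
[0.57894078 0.14393897 0.10507552]
[[313.6845764  227.06638618]]
```

View pics/f_w.png

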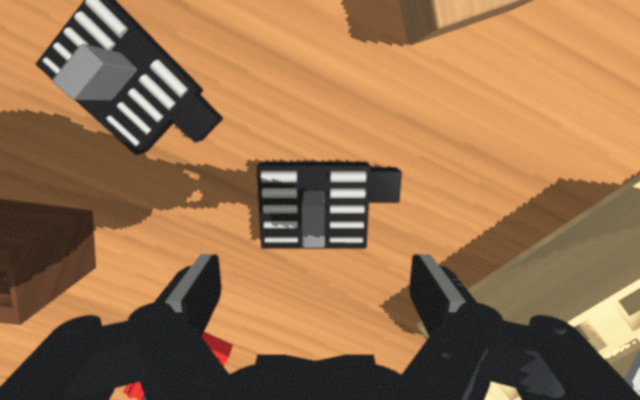

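Request:
{"api": "jog_arm", "payload": {"commands": [[23, 0, 0.7, 0, -0.003, 0], [23, 0, 0.7, 0, -0.003, 0], [18, 0, 0.6, 0, 0, 0], [4, 0, 0, 0, 0, 0], [0, 0, 0, 0, 0, 0]]}}

```text
clock: 4.85
position: [0.5822, 0.1448, 0.0428]
tool_rot: [-3.064, 1.558, 0.521]
force: [-0.4, 0.5, 0.0]
grip_width: 0.0851
```

```bash
python3 - <<'E'
from h import *
plan([.5773,.1435,.036],np.radians(-64.5),step=25); st()
save('scene','g_s.png')
E
```

```text
cur [582.2 144.8  42.8] phi -64.6 -> -64.5 tilt 0.72 q [-0.63  0.8   0.42  1.82 -0.54  0.62 -1.  ] n 1 t 4.85
[[6.7,-1.0,5.0,-0.002,-0.012,0.001]]
t 4.85 p [582.2 144.8  42.8] F [-0.4  0.5  0. ] M [-0.03 -0.01  0.04] w 85.1 q [-0.63  0.8   0.42  1.82 -0.54  0.62 -1.  ]
```

View pics/g_s.png

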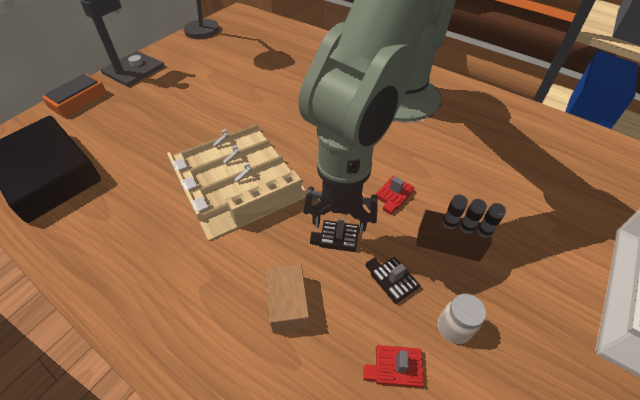

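Request:
{"api": "jog_arm", "payload": {"commands": [[3, -0.5, 5, 0, -0.012, 0], [3, 0, 0, 0, 0, 0], [0, 0, 0, 0, 0, 0]]}}

```text
clock: 5.2
position: [0.5785, 0.1435, 0.0394]
tool_rot: [-2.937, 1.567, 0.648]
force: [-1.2, -0.3, 0.6]
grip_width: 0.0852
```

```bash
python3 - <<'E'
from h import *
plan([.5773,.1435,.036],np.radians(-64.5),step=25); st()
E
```

```text
cur [578.5 143.5  39.4] phi -64.6 -> -64.5 tilt 0.2 q [-0.63  0.81  0.42  1.83 -0.54  0.62 -1.  ] n 1 t 5.2
[[3.4,-0.5,1.1,-0.002,-0.003,0.001]]
t 5.2 p [578.5 143.5  39.4] F [-1.2 -0.3  0.6] M [-0.06  0.04  0.07] w 85.2 q [-0.63  0.81  0.42  1.83 -0.54  0.62 -1.  ]
```

Request:
{"api": "jog_arm", "payload": {"commands": [[4, -0.5, 1, 0, -0.003, 0], [0, 0, 0, 0, 0, 0]]}}

```text
clock: 5.4
position: [0.5775, 0.1437, 0.0355]
tool_rot: [-2.357, 1.57, 1.228]
force: [-0.4, 0.2, 0.5]
grip_width: 0.0853
```

Request:
{"api": "jog_arm", "payload": {"commands": [[0, 0, 0, 0, 0, 0], [0, 0, 0, 0, 0, 0], [0, 0, 0, 0, 0, 0], [0, 0, 0, 0, 0, 0], [0, 0, 0, 0, 0, 0], [0, 0, 0, 0, 0, 0], [0, 0, 0, 0, 0, 0], [0, 0, 0, 0, 0, 0]], "gripper": 255, "newtons": 60}}

```text
clock: 6.2
position: [0.5777, 0.1437, 0.0357]
tool_rot: [-2.524, 1.57, 1.061]
force: [-0.3, -0.4, 0.7]
grip_width: 0.0128
```

```bash
python3 - <<'E'
from h import *
st();plan([.5773,.1435,.12],np.radians(-64.5),step=25)
E
```

```text
t 6.2 p [577.7 143.7  35.7] F [-0.3 -0.4  0.7] M [-0.02  0.01  0.  ] w 12.8 q [-0.63  0.81  0.42  1.83 -0.54  0.62 -1.  ]
cur [577.7 143.7  35.7] phi -64.6 -> -64.5 tilt 0.07 q [-0.63  0.81  0.42  1.83 -0.54  0.62 -1.  ] n 4 t 6.2
[[-21.1,-0.0,0.1,-0.0,-0.0,0.0],[-21.1,-0.0,0.1,-0.0,-0.0,0.0],[-21.1,-0.0,0.1,-0.0,-0.0,0.0],[-21.1,-0.0,0.1,-0.0,-0.0,0.0]]
```

Request:
{"api": "jog_arm", "payload": {"commands": [[-15, 0, 0, 0, 0, 0], [-25, 0, 0, 0, 0, 0], [-30, 0, 0, 0, 0, 0], [-30, 0, 0, 0, 0, 0], [-15, 0, 0, 0, 0, 0], [0, 0, 0, 0, 0, 0]]}}

```text
clock: 6.8
position: [0.5765, 0.1427, 0.1584]
tool_rot: [-0.671, 1.569, 2.913]
force: [1.1, 0.1, -3.1]
grip_width: 0.013
```

```bash
python3 - <<'E'
from h import *
st();plan(rk(-.080,0,.15),RACK[2],step=40,rs=.1,keep=True)
E
```

```text
t 6.8 p [576.5 142.7 158.4] F [ 1.1  0.1 -3.1] M [ 0.07 -0.02  0.04] w 13.0 q [-0.71  0.64  0.55  1.78 -0.43  0.84 -1.09]
cur [576.5 142.7 158.4] phi -64.7 -> -23.7 tilt 0.09 q [-0.71  0.64  0.55  1.78 -0.43  0.84 -1.09] n 9 t 6.8
[[0.9,26.6,23.6,-0.079,0.0,0.0],[0.9,24.6,25.7,-0.079,0.0,0.0],[0.9,22.5,27.5,-0.079,0.0,0.0],[0.9,20.2,29.2,-0.079,0.0,0.0],[0.9,17.8,30.7,-0.079,0.0,0.0],[0.9,15.3,32.1,-0.079,0.0,0.0],[0.9,12.8,33.2,-0.079,0.0,0.0],[0.9,10.1,34.1,-0.079,0.0,0.0],[0.9,7.3,34.8,-0.079,0.0,0.0]]
```

Request:
{"api": "jog_arm", "payload": {"commands": [[1, 26, 23, -0.079, 0, 0], [1, 24, 26, -0.079, 0, 0], [1, 22, 27, -0.079, 0, 0], [1, 20, 29, -0.079, 0, 0], [1, 18, 30, -0.079, 0, 0], [1, 15, 32, -0.079, 0, 0], [1, 12, 33, -0.079, 0, 0], [1, 10, 34, -0.079, 0, 0], [0, 6, 25, -0.06, 0, 0], [0, 0, 0, 0, 0, 0]]}}

```text
clock: 7.8
position: [0.4854, -0.1615, 0.1466]
tool_rot: [-1.23, 1.564, 3.078]
force: [0.9, -0.2, -3.2]
grip_width: 0.0129
```

```bash
python3 - <<'E'
from h import *
st();plan(rk(-.080,0,.10),RACK[2],step=40,rs=.1,keep=True)
o=observe();save('wrist','h_w.png')
E
```

```text
t 7.8 p [ 485.4 -161.5  146.6] F [ 0.9 -0.2 -3.2] M [ 0.04 -0.04 -0.01] w 12.9 q [-0.04  0.51  0.33  1.99 -0.25  0.69  0.04]
cur [ 485.4 -161.5  146.6] phi -23.2 -> -23.7 tilt 0.39 q [-0.04  0.51  0.33  1.99 -0.25  0.69  0.04] n 2 t 7.8
[[23.3,1.2,1.1,0.005,0.001,0.003],[23.3,1.1,1.1,0.005,0.001,0.003]]
```

View pics/h_w.png

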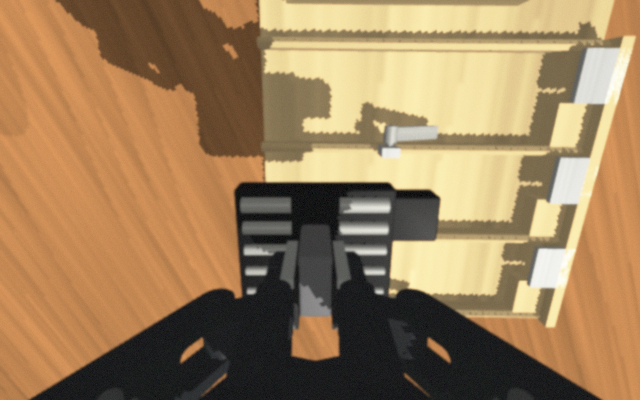

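```bash
cat >> h.py <<'E'
def overlay(cam,src,dst,o=None,roi=None,s=1):
    im=cv2.imread('pics/'+src); im=cv2.resize(im,None,fx=s,fy=s,interpolation=cv2.INTER_CUBIC)
    def L(pts,col):
        p=(proj(cam,[rk(a/1e3,b/1e3,c/1e3) for a,b,c in pts],o)+.5)*s-.5
        cv2.polylines(im,[np.round(p).astype(int)],False,col,1)
    for y in (38,-38): 
        for e in (-3.5,3.5): L([(-125,y+e,21),(104,y+e,21)],(255,0,0))
    for y in (110.5,-110.5): L([(-125,y,21),(104,y,21)],(255,0,0))
    L([(-125,-118,6),(-125,178,6)],(0,0,255)); L([(134,-118,6),(134,178,6)],(0,0,255))
    for x in (-84,-42,0,42): L([(x-13,147,70),(x+13,147,70),(x+13,173,70),(x-13,173,70),(x-13,147,70)],(0,255,0))
    L([(-105,142,70),(65,142,70),(65,178,70),(-105,178,70),(-105,142,70)],(0,255,0))
    if roi: x0,y0,x1,y1=[int(v*s) for v in roi]; im=im[y0:y1,x0:x1]
    cv2.imwrite('pics/'+dst,im)
E
python3 - <<'E'
from h import *
overlay('wrist','h_w.png','h_o.png',None,(230,0,640,340),1.9)
E
```

```text
(no output)
```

View pics/h_o.png

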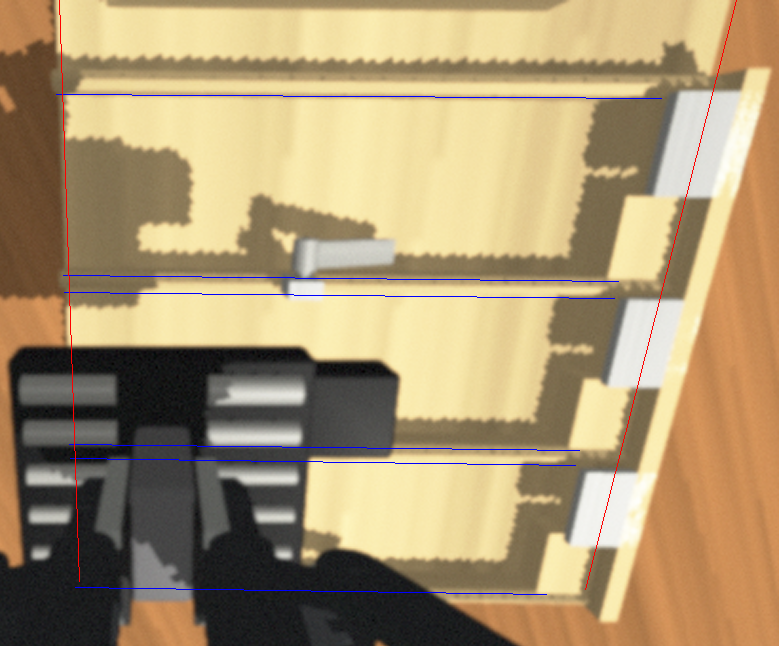

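```bash
python3 - <<'E'
from h import *
overlay('wrist','h_w.png','h_o2.png',None,(430,130,600,330),4)
im=cv2.imread('pics/h_w.png'); cv2.imwrite('pics/h_o3.png',cv2.resize(im[130:330,430:600],None,fx=4,fy=4,interpolation=cv2.INTER_CUBIC))
a=cv2.imread('pics/h_o2.png')[:600,:400];b=cv2.imread('pics/h_o3.png')[:600,:400]; cv2.imwrite('pics/h_o4.png',np.hstack([a,b]))
E
```

```text
(no output)
```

View pics/h_o4.png

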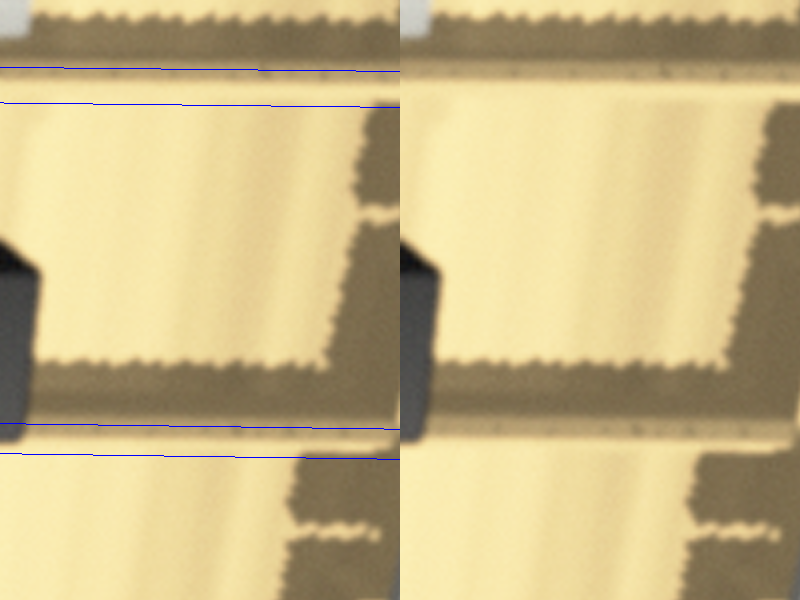

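```bash
cat >> h.py <<'E'
RACK=np.array([.5600,-.1956,-.414])
E
python3 - <<'E'
from h import *
o=observe()
P=onz('wrist',[(237,185),(392,184),(396,192),(438,191.5)],.127,o)-o['position']
R=Rot.from_euler('xyz',o['tool_rot']).as_matrix(); print((P@R*1e3).round(1)) # tool coords: y along cassette x, z = -cassette y
im=cv2.imread('pics/h_w.png'); cv2.imwrite('pics/h_z.png',cv2.resize(im[170:300,225:445],None,fx=3.6,fy=3.6,interpolation=cv2.INTER_CUBIC))
E
```

```text
[[ 19.7 -37.9 -33.4]
 [ 19.2  36.6 -34.2]
 [ 19.1  38.8 -30.2]
 [ 19.   58.9 -30.5]]
```

View pics/h_z.png

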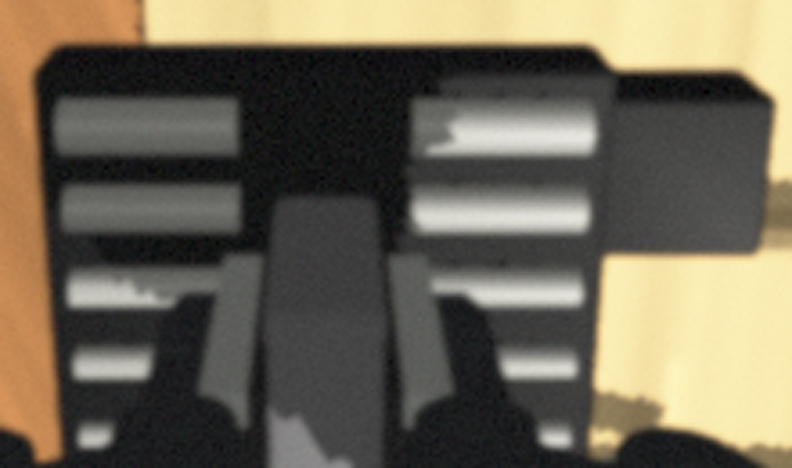

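```bash
python3 - <<'E'
from h import *
o=observe()
R=Rot.from_euler('xyz',o['tool_rot']).as_matrix()
f=lambda uv,z:((onz('wrist',uv,z,o)-o['position'])@R*1e3).round(1)
print(f([(236.5,191),(395,190.3),(396,197.8),(439,198)],.127)); print(f([(240,183),(389,183)],.111)); print(f([(434,240)],.127))
st(); plan(rk(-.080,0,.08),RACK[2],step=40,rs=.1,keep=True)
E
```

```text
[[ 19.7 -38.4 -30.4]
 [ 19.2  38.2 -31. ]
 [ 19.2  39.  -27.2]
 [ 19.   59.8 -27.2]]
[[ 35.7 -40.2 -30.2]
 [ 35.1  38.9 -30.5]]
[[19.  59.8 -5. ]]
t 7.85 p [ 485.8 -159.8  146.5] F [ 0.1 -0.2 -2.8] M [-0.02  0.08 -0.03] w 13.3 q [-0.05  0.51  0.33  1.99 -0.25  0.69  0.04]
cur [ 485.8 -159.8  146.5] phi -23.2 -> -23.7 tilt 0.4 q [-0.05  0.51  0.33  1.99 -0.25  0.69  0.04] n 2 t 7.85
[[33.2,1.4,1.4,0.005,0.001,0.003],[33.2,1.3,1.4,0.005,0.001,0.003]]
```

Request:
{"api": "jog_arm", "payload": {"commands": [[20, 1, 2, 0.01, 0, 0.005], [12, 1, 1, 0, 0, 0], [0, 0, 0, 0, 0, 0], [0, 0, 0, 0, 0, 0], [0, 0, 0, 0, 0, 0]]}}

```text
clock: 8.35
position: [0.487, -0.16, 0.1131]
tool_rot: [-1.379, 1.567, 2.919]
force: [0.2, 0.5, -3.1]
grip_width: 0.0133
```

```bash
python3 - <<'E'
from h import *
st(); o=observe();save('wrist','i_w.png'); st()
import pickle; pickle.dump(o,open('o_i.pkl','wb'))
overlay('wrist','i_w.png','i_o.png',o,(225,100,600,390),2.1)
plan(rk(-.080,0,.08),RACK[2],step=40,rs=.1,keep=True)
E
```

```text
t 8.35 p [ 487.  -160.   113.1] F [ 0.2  0.5 -3.1] M [-0.01 -0.01  0.04] w 13.3 q [-0.03  0.56  0.31  2.01 -0.28  0.61  0.06]
t 8.4 p [ 487.2 -160.1  113.2] F [-0.4 -0.1 -2.9] M [ 0.03  0.01 -0.06] w 13.3 q [-0.03  0.56  0.31  2.01 -0.28  0.61  0.06]
cur [ 487.2 -160.1  113.2] phi -23.7 -> -23.7 tilt 0.19 q [-0.03  0.56  0.31  2.01 -0.28  0.61  0.06] n 1 t 8.4
[[33.2,1.1,3.2,0.0,0.001,0.003]]
```

View pics/i_o.png

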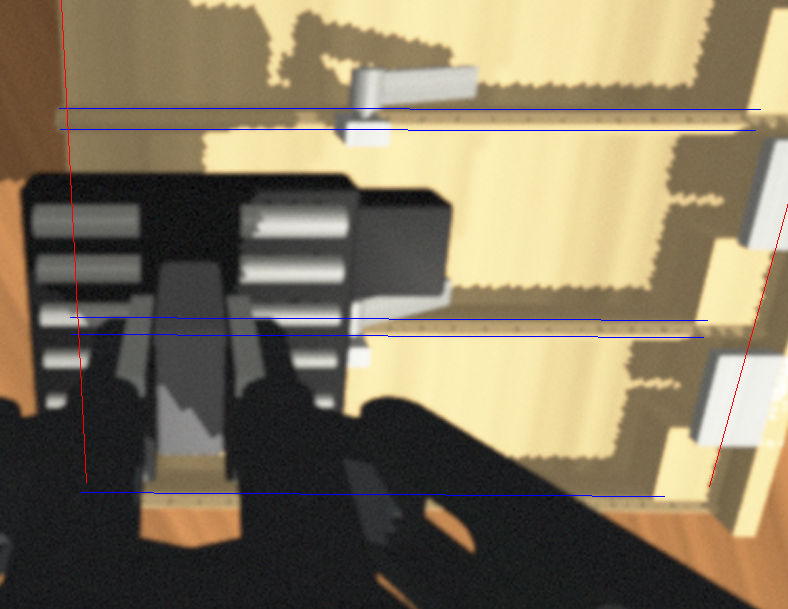

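```bash
cat >> h.py <<'E'
RACK=np.array([.5598,-.1960,-.414])
E
python3 - <<'E'
from h import *
import pickle; o=pickle.load(open('o_i.pkl','rb'))
R=Rot.from_euler('xyz',o['tool_rot']).as_matrix()
z=o['position'][2]-.0357
f=lambda uv,z:((onz('wrist',np.array(uv)/2.1+[225,100],z,o)-o['position'])@R*1e3).round(1)
print(f([(24,190),(357,190),(357,207),(452,207),(448,298)],z+.016)); print(f([(30,175),(345,175)],z))
im=cv2.imread('pics/i_w.png'); cv2.imwrite('pics/i_z.png',cv2.resize(im[170:260,225:445],None,fx=3.6,fy=3.6,interpolation=cv2.INTER_CUBIC))
E
```

```text
[[ 19.8 -38.4 -30.6]
 [ 19.5  38.3 -30.8]
 [ 19.5  38.6 -26.7]
 [ 19.5  60.6 -26.8]
 [ 19.5  62.3  -3.8]]
[[ 35.8 -40.7 -30. ]
 [ 35.5  39.1 -30.2]]
```

View pics/i_z.png

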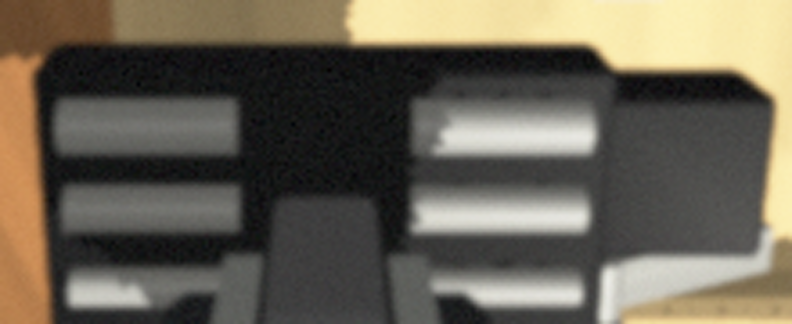

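```bash
python3 - <<'E'
from h import *
plan(rk(-.080,.0006,.075),RACK[2],step=40,rs=.1,keep=True)
E
```

```text
cur [ 487.2 -160.1  113.2] phi -23.7 -> -23.7 tilt 0.19 q [-0.03  0.56  0.31  2.01 -0.28  0.61  0.06] n 1 t 8.4
[[38.2,1.1,3.0,0.0,0.001,0.003]]
```

Request:
{"api": "jog_arm", "payload": {"commands": [[20, 0.5, 1.5, 0, 0, 0.003], [18, 0.5, 1.5, 0, 0, 0], [0, 0, 0, 0, 0, 0], [0, 0, 0, 0, 0, 0]]}}

```text
clock: 8.8
position: [0.4887, -0.1627, 0.0768]
tool_rot: [1.753, 1.567, -0.231]
force: [0.0, -0.3, -2.8]
grip_width: 0.0128
```

```bash
python3 - <<'E'
from h import *
plan(rk(-.080,.0006,.055),RACK[2],step=40,rs=.1,keep=True)
E
```

```text
cur [ 488.7 -162.7   76.8] phi -23.6 -> -23.7 tilt 0.2 q [ 0.01  0.62  0.27  2.03 -0.31  0.53  0.09] n 1 t 8.8
[[21.8,-1.6,1.3,0.001,-0.001,-0.003]]
```

Request:
{"api": "jog_arm", "payload": {"commands": [[12, -1, 1, 0, 0, -0.003], [11, -1, 0.5, 0, 0, 0], [0, 0, 0, 0, 0, 0], [0, 0, 0, 0, 0, 0]]}}

```text
clock: 9.2
position: [0.487, -0.1632, 0.0536]
tool_rot: [2.059, 1.568, 0.076]
force: [0.1, -0.2, -1.8]
grip_width: 0.0132
```

```bash
python3 - <<'E'
from h import *
plan(rk(-.080,.0006,.042),RACK[2],step=40,rs=.1,keep=True);st()
save('wrist','j_w.png'); save('scene','j_s.png')
E
```

```text
cur [ 487.  -163.2   53.6] phi -23.6 -> -23.7 tilt 0.15 q [ 0.03  0.66  0.24  2.03 -0.33  0.48  0.11] n 1 t 9.2
[[11.6,-0.2,0.2,0.002,-0.001,-0.002]]
t 9.2 p [ 487.  -163.2   53.6] F [ 0.1 -0.2 -1.8] M [-0.04 -0.01  0.04] w 13.2 q [ 0.03  0.66  0.24  2.03 -0.33  0.48  0.11]
```

View pics/j_w.png

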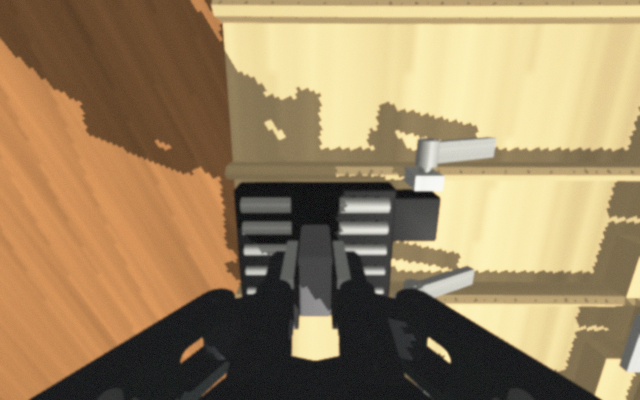

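Request:
{"api": "jog_arm", "payload": {"commands": [[6, 0, 0, 0, 0, 0], [4, 0, 0, 0, 0, 0], [2, 0, 0, 0, 0, 0], [0, 0, 0, 0, 0, 0]]}}

```text
clock: 9.7
position: [0.4878, -0.1632, 0.0417]
tool_rot: [1.997, 1.566, 0.014]
force: [-2.7, 0.7, 13.7]
grip_width: 0.0127
```

```bash
python3 - <<'E'
from h import *
plan(rk(-.080,.0006,.042),RACK[2],step=40,rs=.1,keep=True);st()
E
```

```text
cur [ 487.8 -163.2   41.7] phi -23.6 -> -23.7 tilt 0.25 q [ 0.04  0.68  0.23  2.04 -0.34  0.45  0.11] n 1 t 9.7
[[-0.3,-0.9,0.5,0.002,-0.002,-0.004]]
t 9.7 p [ 487.8 -163.2   41.7] F [-2.7  0.7 13.7] M [0.34 1.04 0.02] w 12.7 q [ 0.04  0.68  0.23  2.04 -0.34  0.45  0.11]
```

Request:
{"api": "jog_arm", "payload": {"commands": [[-0.5, 10, 0, 0, 0, 0], [0, 12, 0, 0, 0, 0], [0, 12, 0, 0, 0, 0], [0, 12, 0, 0, 0, 0], [0, 0, 0, 0, 0, 0]]}}

```text
clock: 10.2
position: [0.5333, -0.1831, 0.042]
tool_rot: [1.949, 1.566, -0.033]
force: [0.0, 0.1, -2.5]
grip_width: 0.0131
```

```bash
python3 - <<'E'
from h import *
plan(rk(.06,.0006,.042),RACK[2],step=12,rs=.1,keep=True);st()
E
```

```text
cur [ 533.3 -183.1   42. ] phi -23.6 -> -23.7 tilt 0.27 q [ 0.05  0.73  0.25  1.91 -0.33  0.53  0.11] n 8 t 10.2
[[0.0,11.2,0.1,0.0,-0.0,-0.001],[0.0,11.2,0.1,0.0,-0.0,-0.001],[0.0,11.2,0.1,0.0,-0.0,-0.001],[0.0,11.2,0.1,0.0,-0.0,-0.001],[0.0,11.2,0.1,0.0,-0.0,-0.001],[0.0,11.2,0.1,0.0,-0.0,-0.001],[0.0,11.2,0.1,0.0,-0.0,-0.001],[0.0,11.2,0.1,0.0,-0.0,-0.001]]
t 10.2 p [ 533.3 -183.1   42. ] F [ 0.   0.1 -2.5] M [-0.  0.  0.] w 13.1 q [ 0.05  0.73  0.25  1.91 -0.33  0.53  0.11]
```

Request:
{"api": "jog_arm", "payload": {"commands": [[0.5, 11, 0, 0, 0, 0], [0, 11, 0, 0, 0, 0], [0, 11, 0, 0, 0, 0], [0, 11, 0, 0, 0, 0], [0, 11, 0, 0, 0, 0], [0, 11, 0, 0, 0, 0], [0, 0, 0, 0, 0, 0]]}}

```text
clock: 10.9
position: [0.5944, -0.2101, 0.0417]
tool_rot: [3.041, 1.569, 1.058]
force: [1.9, -0.9, 3.1]
grip_width: 0.0129
```

```bash
python3 - <<'E'
from h import *
plan(rk(.06,.0006,.042),RACK[2],step=12,rs=.1,keep=True);st()
o=observe();save('wrist','k_w.png')
E
```

```text
cur [ 594.4 -210.1   41.7] phi -23.6 -> -23.7 tilt 0.11 q [ 0.07  0.81  0.26  1.72 -0.32  0.65  0.1 ] n 2 t 10.9
[[-0.1,11.3,0.2,0.001,-0.001,-0.0],[-0.1,11.3,0.2,0.001,-0.001,-0.0]]
t 10.9 p [ 594.4 -210.1   41.7] F [ 1.9 -0.9  3.1] M [-0.22 -0.51  0.01] w 12.9 q [ 0.07  0.81  0.26  1.72 -0.32  0.65  0.1 ]
```

View pics/k_w.png

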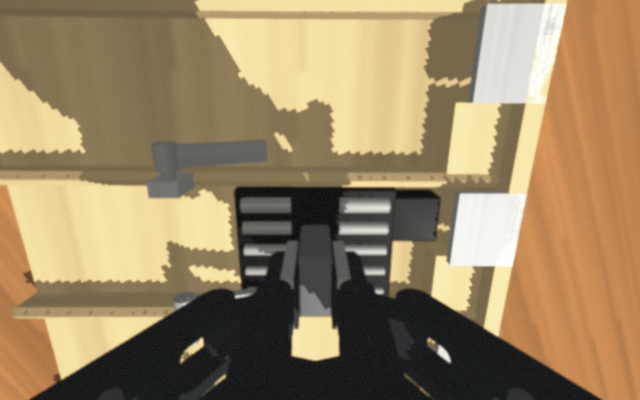

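Request:
{"api": "jog_arm", "payload": {"commands": [[0, 8, 0, 0, 0, 0], [0, 8, 0, 0, 0, 0], [0, 5, 0, 0, 0, 0], [0, 2, 0, 0, 0, 0], [0, 0, 0, 0, 0, 0]]}}

```text
clock: 11.45
position: [0.614, -0.2187, 0.0418]
tool_rot: [-2.237, 1.567, 2.064]
force: [-0.7, 0.5, 1.4]
grip_width: 0.013
```

```bash
python3 - <<'E'
from h import *
plan(rk(.06,.0006,.042),RACK[2],step=12,rs=.1,keep=True);st()
E
```

```text
cur [ 614.  -218.7   41.8] phi -23.6 -> -23.7 tilt 0.19 q [ 0.08  0.84  0.27  1.66 -0.32  0.69  0.1 ] n 1 t 11.45
[[-0.2,1.2,0.4,0.002,-0.002,0.003]]
t 11.45 p [ 614.  -218.7   41.8] F [-0.7  0.5  1.4] M [-0.01 -0.09  0.  ] w 13.0 q [ 0.08  0.84  0.27  1.66 -0.32  0.69  0.1 ]
```

Push gently onto the stop.

Request:
{"api": "jog_arm", "payload": {"commands": [[0, 1.5, 0, 0, 0, 0], [0, 1.5, 0, 0, 0, 0], [0, 1.5, 0, 0, 0, 0]]}}

```text
clock: 11.75
position: [0.6153, -0.2192, 0.0419]
tool_rot: [-1.858, 1.561, 2.441]
force: [-12.9, 6.1, 15.1]
grip_width: 0.0131
```

```bash
python3 - <<'E'
from h import *
plan(rk(.06,.0006,.042),RACK[2],step=12,rs=.1,keep=True);st()
save('wrist','l_w.png'); save('scene','l_s.png'); 
im=cv2.imread('pics/l_s.png'); cv2.imwrite('pics/l_s2.png',cv2.resize(im[110:250,150:320],None,fx=4,fy=4,interpolation=cv2.INTER_CUBIC))
E
```

```text
cur [ 615.3 -219.2   41.9] phi -23.6 -> -23.7 tilt 0.54 q [ 0.08  0.84  0.27  1.65 -0.31  0.71  0.1 ] n 1 t 11.75
[[-0.1,-0.2,0.5,0.001,-0.003,0.009]]
t 11.75 p [ 615.3 -219.2   41.9] F [-12.9   6.1  15.1] M [ 0.99  2.35 -0.2 ] w 13.1 q [ 0.08  0.84  0.27  1.65 -0.31  0.71  0.1 ]
```

View pics/l_w.png

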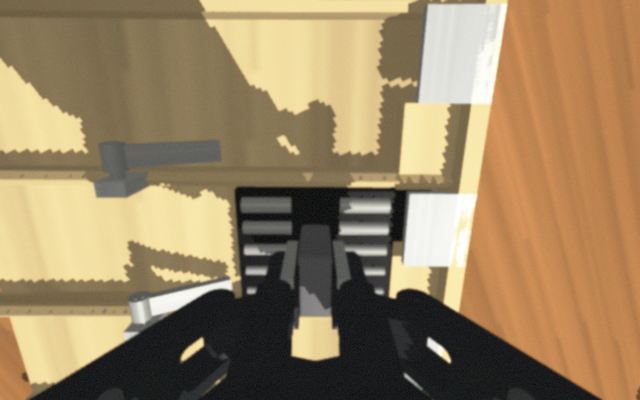

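View pics/l_s2.png

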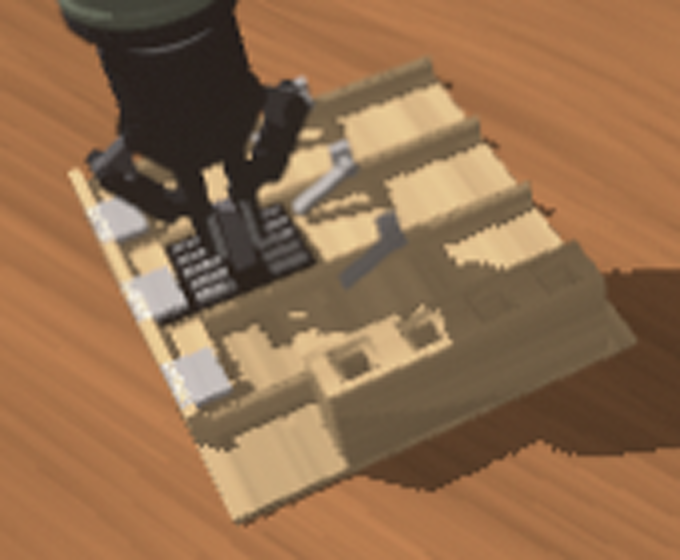

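Request:
{"api": "jog_arm", "payload": {"commands": [[0, -0.5, 0, 0, 0, 0], [0, 0, 0, 0, 0, 0], [0, 0, 0, 0, 0, 0], [0, 0, 0, 0, 0, 0]], "gripper": 170}}

```text
clock: 12.25
position: [0.6148, -0.219, 0.0418]
tool_rot: [-1.868, 1.562, 2.432]
force: [-0.3, -0.8, 0.9]
grip_width: 0.0284
```

```bash
python3 - <<'E'
from h import *
plan(rk(.06,.0006,.17),RACK[2],step=30,rs=.1,keep=True);st()
E
```

```text
cur [ 614.8 -219.    41.8] phi -23.6 -> -23.7 tilt 0.53 q [ 0.08  0.84  0.27  1.65 -0.32  0.7   0.1 ] n 5 t 12.25
[[-25.6,-0.1,0.0,0.0,-0.001,0.002],[-25.6,-0.1,0.0,0.0,-0.001,0.002],[-25.6,-0.1,0.1,0.0,-0.001,0.002],[-25.6,-0.0,0.1,0.0,-0.001,0.002],[-25.6,0.0,0.1,0.0,-0.001,0.002]]
t 12.25 p [ 614.8 -219.    41.8] F [-0.3 -0.8  0.9] M [-0.    0.01  0.01] w 28.4 q [ 0.08  0.84  0.27  1.65 -0.32  0.7   0.1 ]
```

Request:
{"api": "jog_arm", "payload": {"commands": [[-15, 0, 0, 0, 0, 0.002], [-25, 0, 0, 0, 0, 0.002], [-30, 0, 0, 0, 0, 0.002], [-30, 0, 0, 0, 0, 0.002], [-30, 0, 0, 0, 0, 0], [0, 0, 0, 0, 0, 0], [0, 0, 0, 0, 0, 0]]}}

```text
clock: 12.95
position: [0.6154, -0.2202, 0.1825]
tool_rot: [2.35, 1.567, 0.366]
force: [-0.9, 0.7, -0.0]
grip_width: 0.0287
```

```bash
python3 - <<'E'
from h import *
o=observe();save('wrist','m_w.png');save('top','m_t.png');save('scene','m_s.png')
plan([.604,.293,.24],np.radians(-111),step=40,rs=.13)
E
```

```text
cur [ 615.  -220.2  181.1] phi -23.7 -> -111.0 tilt 0.16 q [ 0.04  0.66  0.34  1.59 -0.26  0.94  0.05] n 13 t 13.1
[[-4.5,-16.6,-35.8,0.117,-0.0,0.0],[-4.5,-20.7,-33.6,0.117,-0.0,0.0],[-4.5,-24.5,-31.0,0.117,-0.0,0.0],[-4.5,-28.0,-27.9,0.117,-0.0,0.0],[-4.5,-31.0,-24.4,0.117,-0.0,0.0],[-4.5,-33.7,-20.6,0.117,-0.0,0.0],[-4.5,-35.8,-16.6,0.117,-0.0,0.0],[-4.5,-37.5,-12.2,0.117,-0.0,0.0],[-4.5,-38.7,-7.8,0.117,-0.0,0.0],[-4.5,-39.4,-3.2,0.117,-0.0,0.0],[-4.5,-39.5,1.4,0.117,-0.0,0.0],[-4.5,-39.0,6.0,0.117,-0.0,0.0],[-4.5,-38.0,10.6,0.117,-0.0,0.0]]
```

View pics/m_w.png

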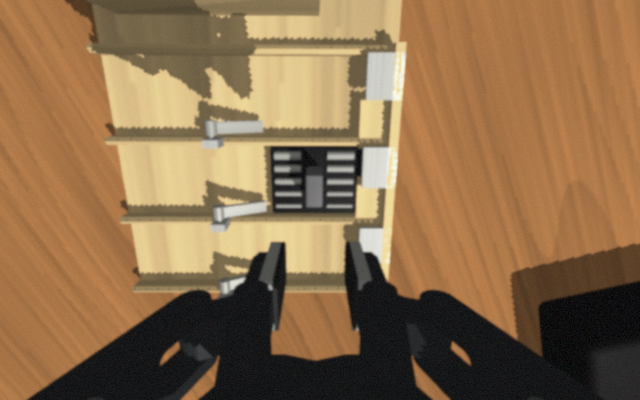

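View pics/m_t.png

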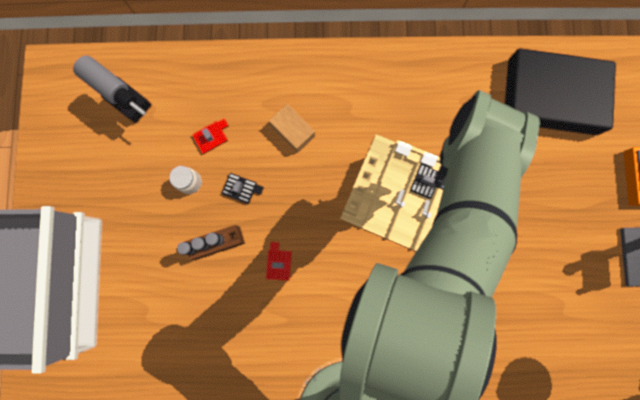

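View pics/m_s.png

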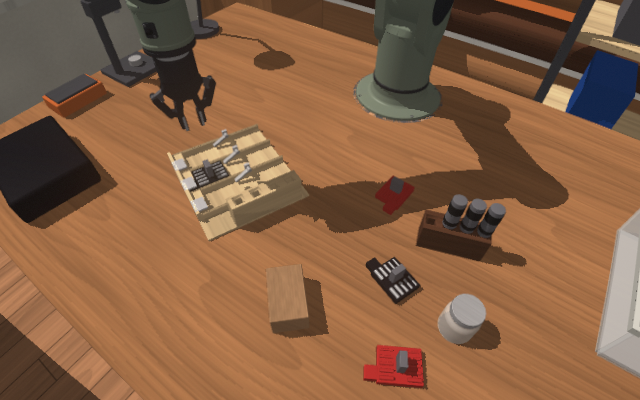

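Request:
{"api": "jog_arm", "payload": {"commands": [[-4, -17, -36, 0.117, 0, 0], [-4, -21, -34, 0.117, 0, 0], [-4, -24, -31, 0.117, 0, 0], [-4, -28, -28, 0.117, 0, 0], [-4, -31, -24, 0.117, 0, 0], [-4, -34, -21, 0.117, 0, 0], [-4, -36, -17, 0.117, 0, 0], [-4, -37, -12, 0.117, 0, 0], [-4, -39, -8, 0.117, 0, 0], [-4, -39, -3, 0.117, 0, 0], [-4, -39, 1, 0.117, 0, 0], [-4, -33, 6, 0.1, 0, 0], [0, -15, 5, 0.05, 0, 0], [0, 0, 0, 0, 0, 0], [0, 0, 0, 0, 0, 0]], "gripper": 0}}

```text
clock: 14.6
position: [0.6088, 0.2808, 0.2167]
tool_rot: [0.771, 1.552, -2.713]
force: [0.3, 0.1, -0.4]
grip_width: 0.0851
```

```bash
python3 - <<'E'
from h import *
st(); o=observe();save('wrist','n_w.png'); plan([.604,.293,.1],np.radians(-111),step=35,rs=.13)
import pickle; pickle.dump(o,open('o.pkl','wb'))
E
```

```text
t 14.6 p [608.8 280.8 216.7] F [ 0.3  0.1 -0.4] M [-0.04 -0.04 -0.03] w 85.1 q [-0.96  0.76  0.77  1.5  -0.56  1.12 -1.99]
cur [608.7 280.8 216.7] phi -109.6 -> -111.0 tilt 1.06 q [-0.96  0.76  0.77  1.5  -0.56  1.12 -1.99] n 4 t 14.65
[[29.2,-2.9,1.7,0.006,0.003,-0.003],[29.2,-2.7,1.9,0.006,0.003,-0.003],[29.2,-2.6,2.0,0.006,0.003,-0.003],[29.2,-2.5,2.1,0.006,0.003,-0.003]]
```

View pics/n_w.png

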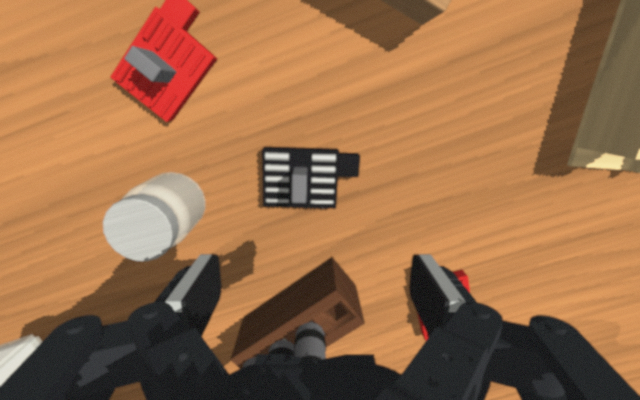

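```bash
python3 - <<'E'
from h import *
a=cv2.imread('pics/n_w.png');cv2.imwrite('pics/n_w2.png',cv2.resize(a[140:220,250:370],None,fx=6,fy=6,interpolation=cv2.INTER_CUBIC))
E
```

```text
(no output)
```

View pics/n_w2.png

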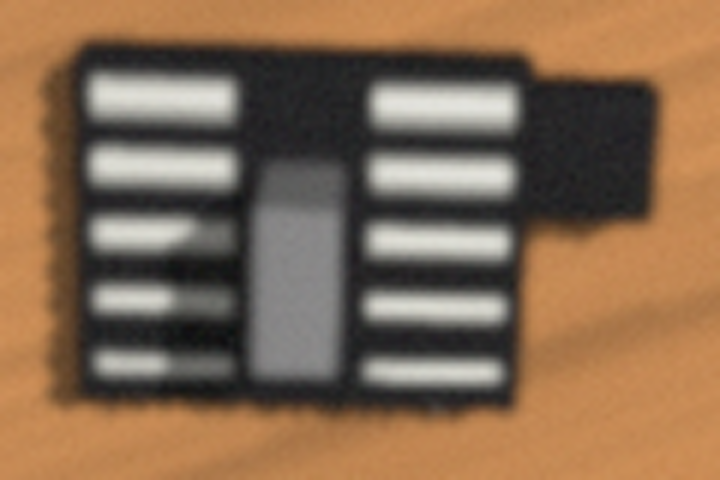

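```bash
python3 - <<'E'
from h import *
import pickle; o=pickle.load(open('o.pkl','rb'))
quad('wrist',[(80,47),(530,60),(515,402),(84,395)],(250,140),6,.016,o)
print(onz('wrist',[(250+296/6,140+294/6)],.052,o))
a=cv2.imread('pics/m_t.png');cv2.imwrite('pics/n_t2.png',cv2.resize(a[165:210,215:270],None,fx=10,fy=10,interpolation=cv2.INTER_CUBIC))
E
```

```text
wrist [0.6036 0.2948] [np.float64(-111.3), np.float64(-110.7)] [np.float64(0.0767), np.float64(0.0777), np.float64(0.0628), np.float64(0.0621)]
[[0.60264866 0.29513208 0.052     ]]
```

View pics/n_t2.png

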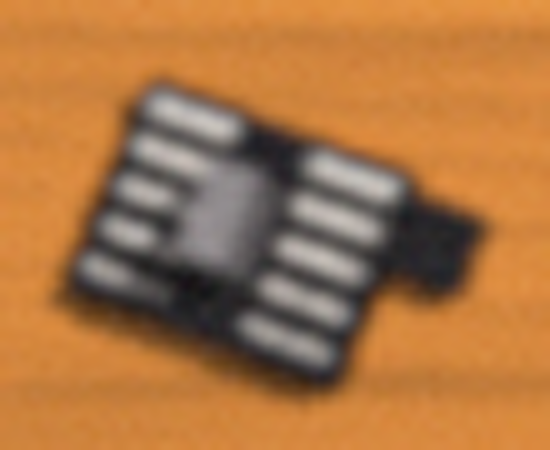

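```bash
python3 - <<'E'
from h import *
plan([.603,.295,.09],np.radians(-111),step=35,rs=.13)
E
```

```text
cur [608.7 280.8 216.7] phi -109.6 -> -111.0 tilt 1.06 q [-0.96  0.76  0.77  1.5  -0.56  1.12 -1.99] n 4 t 14.65
[[31.7,-3.3,2.1,0.006,0.003,-0.003],[31.7,-3.2,2.2,0.006,0.003,-0.003],[31.7,-3.0,2.4,0.006,0.003,-0.003],[31.7,-2.9,2.5,0.006,0.003,-0.003]]
```

Request:
{"api": "jog_arm", "payload": {"commands": [[30, -3, 2, 0.006, 0.006, -0.006], [30, -3, 2, 0.006, 0.006, -0.006], [30, -3, 2, 0.006, 0, 0], [22, -3, 2, 0.006, 0, 0], [0, 0, 0, 0, 0, 0], [0, 0, 0, 0, 0, 0]]}}

```text
clock: 15.25
position: [0.6067, 0.2859, 0.1026]
tool_rot: [2.305, 1.57, -1.208]
force: [0.0, 0.1, 0.9]
grip_width: 0.0853
```

```bash
python3 - <<'E'
from h import *
o=observe();save('wrist','o_w.png');plan([.603,.295,.036],np.radians(-111),step=20,rs=.13)
print(proj('wrist',[[.603,.295,.052]],o))
a=cv2.imread('pics/o_w.png');cv2.imwrite('pics/o_w2.png',cv2.resize(a[150:300,230:410],None,fx=4,fy=4,interpolation=cv2.INTER_CUBIC))
E
```

```text
cur [606.7 285.9 102.7] phi -111.3 -> -111.0 tilt 0.06 q [-0.93  0.88  0.68  1.6  -0.66  0.91 -1.95] n 4 t 15.3
[[16.7,-1.8,1.7,-0.001,-0.0,-0.0],[16.7,-1.8,1.7,-0.001,-0.0,-0.0],[16.7,-1.8,1.7,-0.001,-0.0,-0.0],[16.7,-1.8,1.7,-0.001,-0.0,-0.0]]
[[300.98364782 236.93537606]]
```

View pics/o_w2.png

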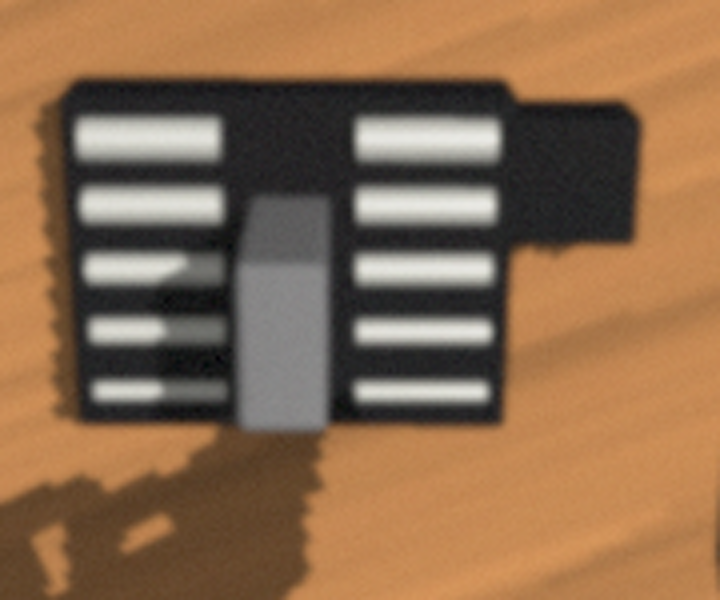

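Request:
{"api": "jog_arm", "payload": {"commands": [[20, -3, 3, 0, 0, 0], [20, -3, 3, 0, 0, 0], [15, -2, 2, 0, 0, 0], [8, 0, 0, 0, 0, 0], [0, 0, 0, 0, 0, 0]]}}

```text
clock: 15.8
position: [0.6048, 0.296, 0.0413]
tool_rot: [-2.445, 1.565, 0.325]
force: [0.2, -0.4, 0.2]
grip_width: 0.0857
```

```bash
python3 - <<'E'
from h import *
plan([.603,.295,.036],np.radians(-111),step=20,rs=.13)
E
```

```text
cur [604.8 296.   41.3] phi -111.3 -> -111.0 tilt 0.34 q [-0.92  0.95  0.63  1.61 -0.72  0.81 -1.92] n 1 t 15.8
[[5.2,1.6,1.3,-0.005,-0.005,0.004]]
```

Request:
{"api": "jog_arm", "payload": {"commands": [[5.5, 1.5, 1.3, -0.005, -0.005, 0.004], [0, 0, 0, 0, 0, 0]]}}

```text
clock: 16.0
position: [0.6034, 0.2948, 0.036]
tool_rot: [0.748, 1.57, -2.76]
force: [-0.2, 0.5, -0.4]
grip_width: 0.0851
```

```bash
python3 - <<'E'
from h import *
plan([.603,.295,.036],np.radians(-111),step=20,rs=.13)
E
```

```text
cur [603.4 294.8  36. ] phi -111.0 -> -111.0 tilt 0.02 q [-0.91  0.96  0.62  1.61 -0.72  0.81 -1.92] n 1 t 16.0
[[0.0,-0.1,0.4,0.0,0.0,-0.0]]
```

Request:
{"api": "jog_arm", "payload": {"commands": [[0, 0, 0, 0, 0, 0], [0, 0, 0, 0, 0, 0], [0, 0, 0, 0, 0, 0], [0, 0, 0, 0, 0, 0], [0, 0, 0, 0, 0, 0], [0, 0, 0, 0, 0, 0], [0, 0, 0, 0, 0, 0], [0, 0, 0, 0, 0, 0]], "gripper": 255, "newtons": 60}}

```text
clock: 16.8
position: [0.6043, 0.2951, 0.0378]
tool_rot: [-2.254, 1.569, 0.522]
force: [-0.9, 0.5, -0.0]
grip_width: 0.013
```

Request:
{"api": "jog_arm", "payload": {"commands": [[-15, 0, 0, 0, 0, 0], [-25, 0, 0, 0, 0, 0], [-30, 0, 0, 0, 0, 0], [-30, 0, 0, 0, 0, 0], [-15, 0, 0, 0, 0, 0], [0, 0, 0, 0, 0, 0]]}}

```text
clock: 17.4
position: [0.6032, 0.294, 0.1594]
tool_rot: [1.2, 1.57, -2.309]
force: [0.5, -0.0, -3.9]
grip_width: 0.0129
```

```bash
python3 - <<'E'
from h import *
st();plan(rk(-.080,.0766,.15),RACK[2],step=35,rs=.12,keep=True)
E
```

```text
t 17.4 p [603.2 294.  159.4] F [ 0.5 -0.  -3.9] M [ 0.01 -0.02  0.  ] w 12.9 q [-0.97  0.81  0.73  1.57 -0.61  1.   -1.99]
cur [603.2 294.  159.4] phi -111.1 -> -23.7 tilt 0.03 q [-0.97  0.81  0.73  1.57 -0.61  1.   -1.99] n 13 t 17.4
[[0.7,30.2,-4.6,-0.117,0.0,-0.0],[0.7,30.5,-1.0,-0.117,0.0,-0.0],[0.7,30.4,2.6,-0.117,0.0,-0.0],[0.7,29.9,6.1,-0.117,0.0,-0.0],[0.7,29.0,9.6,-0.117,0.0,-0.0],[0.7,27.7,12.9,-0.117,0.0,-0.0],[0.7,26.0,16.1,-0.117,0.0,-0.0],[0.7,23.9,19.0,-0.117,0.0,-0.0],[0.7,21.5,21.7,-0.117,0.0,-0.0],[0.7,18.8,24.0,-0.117,0.0,-0.0],[0.7,15.9,26.1,-0.117,0.0,-0.0],[0.7,12.8,27.8,-0.117,0.0,-0.0],[0.7,9.4,29.1,-0.117,0.0,-0.0]]
```

Request:
{"api": "jog_arm", "payload": {"commands": [[0, 30, -5, -0.117, 0, 0], [0, 30, -1, -0.117, 0, 0], [0, 30, 3, -0.117, 0, 0], [0, 30, 6, -0.117, 0, 0], [0, 29, 10, -0.117, 0, 0], [0, 28, 13, -0.117, 0, 0], [0, 26, 16, -0.117, 0, 0], [0, 24, 19, -0.117, 0, 0], [0, 21, 22, -0.117, 0, 0], [0, 19, 24, -0.117, 0, 0], [0, 16, 26, -0.117, 0, 0], [0, 12, 26, -0.11, 0, 0], [0, 6, 18, -0.07, 0, 0], [0, 0, 0, 0, 0, 0], [0, 0, 0, 0, 0, 0]]}}

```text
clock: 18.9
position: [0.5176, -0.094, 0.1458]
tool_rot: [-1.002, 1.552, -2.977]
force: [-0.3, 0.3, -2.7]
grip_width: 0.0129
```

```bash
python3 - <<'E'
from h import *
st();plan(rk(-.080,.0766,.115),RACK[2],step=35,rs=.12,keep=True)
E
```

```text
t 18.9 p [517.6 -94.  145.8] F [-0.3  0.3 -2.7] M [ 0.05 -0.09  0.07] w 12.9 q [-0.16  0.53  0.31  1.95 -0.23  0.72 -0.12]
cur [517.6 -94.  145.8] phi -23.2 -> -23.7 tilt 1.06 q [-0.16  0.53  0.31  1.95 -0.23  0.72 -0.12] n 1 t 18.9
[[30.8,0.1,-0.5,0.009,0.01,0.016]]
```

Request:
{"api": "jog_arm", "payload": {"commands": [[16, 0, 0, 0.009, 0.01, 0.016], [15, 0, 0, 0, 0, 0], [0, 0, 0, 0, 0, 0], [0, 0, 0, 0, 0, 0], [0, 0, 0, 0, 0, 0]]}}

```text
clock: 19.4
position: [0.5173, -0.0902, 0.1129]
tool_rot: [-1.884, 1.569, 2.414]
force: [-0.2, 0.3, -3.5]
grip_width: 0.0128
```

```bash
python3 - <<'E'
from h import *
st();o=observe();save('wrist','p_w.png');plan(rk(-.080,.0766,.077),RACK[2],step=35,rs=.12,keep=True)
overlay('wrist','p_w.png','p_o.png',o,(225,100,600,390),2.1)
import pickle; pickle.dump(o,open('o.pkl','wb'))
a=cv2.imread('pics/p_w.png');cv2.imwrite('pics/p_z.png',cv2.resize(a[170:260,225:445],None,fx=3.6,fy=3.6,interpolation=cv2.INTER_CUBIC))
E
```

```text
t 19.4 p [517.3 -90.2 112.9] F [-0.2  0.3 -3.5] M [0.02 0.04 0.05] w 12.8 q [-0.15  0.57  0.28  1.98 -0.26  0.63 -0.11]
cur [517.5 -90.2 113. ] phi -23.7 -> -23.7 tilt 0.07 q [-0.15  0.57  0.28  1.98 -0.26  0.63 -0.11] n 2 t 19.45
[[18.0,0.7,1.6,0.0,-0.0,0.001],[18.0,0.6,1.6,0.0,-0.0,0.001]]
```

View pics/p_o.png

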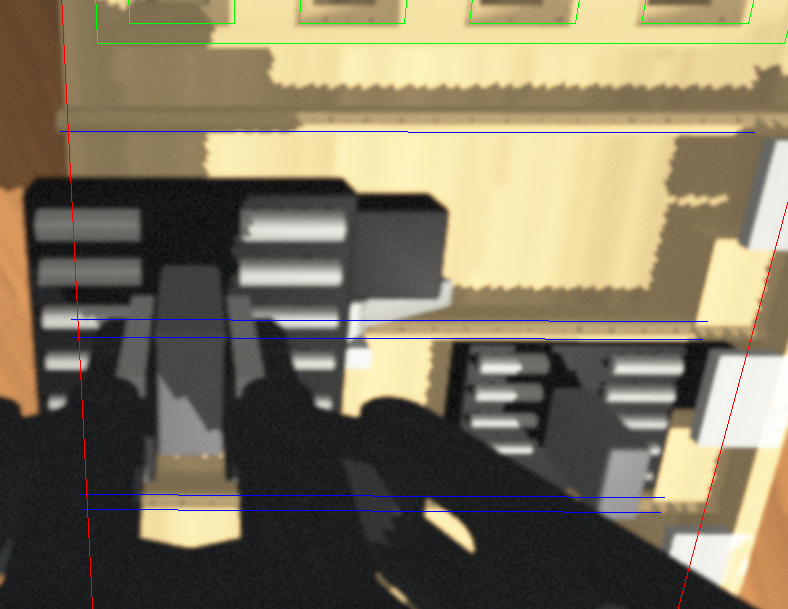

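View pics/p_z.png

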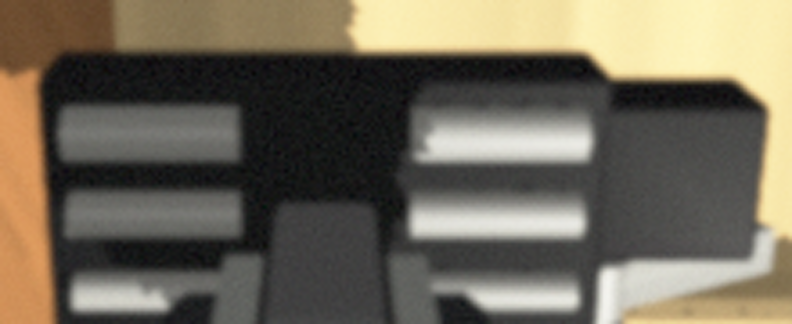

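```bash
python3 - <<'E'
from h import *
import pickle; o=pickle.load(open('o.pkl','rb'))
R=Rot.from_euler('xyz',o['tool_rot']).as_matrix()
f=lambda uv,z:((onz('wrist',np.array(uv)/3.6+[225,170],z,o)-o['position'])@R*1e3).round(1)
for h in (.0357,.0378):
    z=o['position'][2]-h; print(f([(607,84),(612,108),(765,108),(755,260)],z+.016).tolist(),f([(60,55),(580,55)],z).tolist())
plan(rk(-.080,.0776,.060),RACK[2],step=20,rs=.12,keep=True)
E
```

```text
[[19.7, 37.8, -29.4], [19.7, 38.7, -26.0], [19.6, 59.4, -26.0], [19.6, 60.5, -3.5]] [[35.8, -39.5, -29.0], [35.7, 37.5, -29.1]]
[[21.8, 38.3, -28.7], [21.8, 39.3, -25.3], [21.7, 60.3, -25.3], [21.7, 61.4, -2.5]] [[37.9, -39.9, -28.4], [37.8, 38.0, -28.6]]
cur [517.5 -90.2 113. ] phi -23.7 -> -23.7 tilt 0.07 q [-0.15  0.57  0.28  1.98 -0.26  0.63 -0.11] n 3 t 19.45
[[17.7,0.4,0.7,0.0,-0.0,0.0],[17.7,0.4,0.7,0.0,-0.0,0.0],[17.7,0.4,0.7,0.0,-0.0,0.0]]
```

Request:
{"api": "jog_arm", "payload": {"commands": [[18, 0.4, 0.6, 0, 0, 0], [18, 0.4, 0.6, 0, 0, 0], [17, 0.4, 0.6, 0, 0, 0], [0, 0, 0, 0, 0, 0], [0, 0, 0, 0, 0, 0]]}}

```text
clock: 19.95
position: [0.5204, -0.0916, 0.0617]
tool_rot: [2.196, 1.566, 0.212]
force: [0.2, -0.0, -3.4]
grip_width: 0.0133
```

```bash
python3 - <<'E'
from h import *
st();o=observe();save('wrist','q_w.png');plan(rk(-.080,.0778,.044),RACK[2],step=35,rs=.12,keep=True)
E
```

```text
t 19.95 p [520.4 -91.6  61.7] F [ 0.2 -0.  -3.4] M [-0.02  0.02 -0.01] w 13.3 q [-0.11  0.66  0.24  2.   -0.3   0.51 -0.07]
cur [520.4 -91.5  61.8] phi -23.7 -> -23.7 tilt 0.27 q [-0.11  0.66  0.24  2.   -0.3   0.51 -0.07] n 1 t 20.0
[[17.8,-2.0,2.0,0.001,-0.003,-0.004]]
```

View pics/q_w.png

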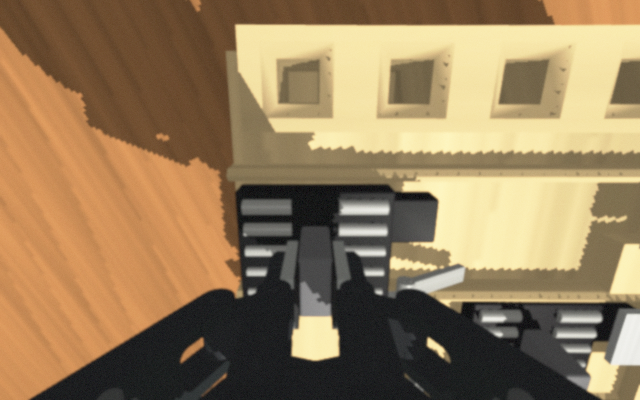

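Request:
{"api": "jog_arm", "payload": {"commands": [[3, -2, 2, 0, -0.003, -0.004], [5, 0, 0, 0, 0, 0], [0, 0, 0, 0, 0, 0]]}}

```text
clock: 20.3
position: [0.5186, -0.0925, 0.0552]
tool_rot: [1.816, 1.569, -0.168]
force: [-0.2, 0.6, -3.3]
grip_width: 0.0133
```

```bash
python3 - <<'E'
from h import *
st();o=observe();plan(rk(-.080,.0778,.044),RACK[2],step=35,rs=.12,keep=True)
save('wrist','r_w.png')
a=cv2.imread('pics/r_w.png');cv2.imwrite('pics/r_z.png',cv2.resize(a[150:320,200:440],None,fx=3.3,fy=3.3,interpolation=cv2.INTER_CUBIC))
E
```

```text
t 20.3 p [518.6 -92.5  55.2] F [-0.2  0.6 -3.3] M [ 0.04 -0.   -0.  ] w 13.3 q [-0.11  0.67  0.23  2.   -0.3   0.5  -0.07]
cur [518.6 -92.5  55.2] phi -23.6 -> -23.7 tilt 0.13 q [-0.11  0.67  0.23  2.   -0.3   0.5  -0.07] n 1 t 20.3
[[11.2,-0.7,0.4,0.001,-0.001,-0.002]]
```

View pics/r_z.png

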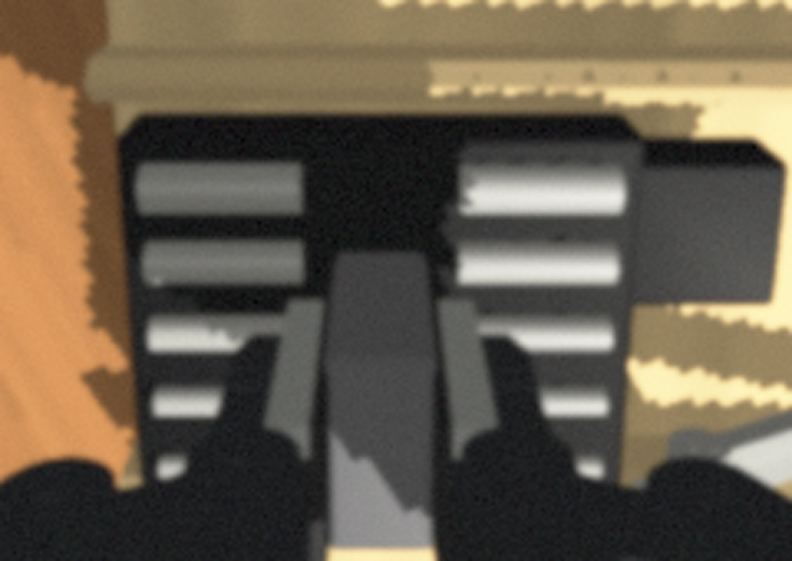

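Request:
{"api": "jog_arm", "payload": {"commands": [[6, -0.5, 0, 0, 0, 0], [4, 0, 0, 0, 0, 0], [1.5, 0, 0, 0, 0, 0], [0, 0, 0, 0, 0, 0]]}}

```text
clock: 20.75
position: [0.5186, -0.0924, 0.0437]
tool_rot: [1.934, 1.568, -0.05]
force: [-2.9, 1.1, 13.3]
grip_width: 0.0128
```

```bash
python3 - <<'E'
from h import *
st();o=observe();plan(rk(-.080,.0782,.044),RACK[2],step=35,rs=.12,keep=True)
E
```

```text
t 20.75 p [518.6 -92.4  43.7] F [-2.9  1.1 13.3] M [ 0.33  0.99 -0.  ] w 12.8 q [-0.1   0.69  0.22  2.   -0.31  0.48 -0.06]
cur [518.6 -92.4  43.7] phi -23.7 -> -23.7 tilt 0.19 q [-0.1   0.69  0.22  2.   -0.31  0.48 -0.06] n 1 t 20.75
[[-0.3,-0.6,0.1,0.001,-0.001,-0.003]]
```

On the floor (13 N). Slide.

Request:
{"api": "jog_arm", "payload": {"commands": [[-0.3, 10, 0, 0, 0, 0], [0, 12, 0, 0, 0, 0], [0, 12, 0, 0, 0, 0], [0, 12, 0, 0, 0, 0], [0, 12, 0, 0, 0, 0], [0, 12, 0, 0, 0, 0], [0, 0, 0, 0, 0, 0]]}}

```text
clock: 21.45
position: [0.5871, -0.1227, 0.0437]
tool_rot: [1.995, 1.568, 0.011]
force: [1.9, -1.1, 3.7]
grip_width: 0.0132
```

```bash
python3 - <<'E'
from h import *
plan(rk(.06,.0782,.0437),RACK[2],step=12,rs=.1,keep=True);st()
E
```

```text
cur [ 587.1 -122.7   43.7] phi -23.7 -> -23.7 tilt 0.15 q [-0.05  0.77  0.24  1.81 -0.29  0.6  -0.05] n 6 t 21.45
[[0.0,10.8,-0.0,0.0,-0.0,-0.0],[0.0,10.8,-0.0,0.0,-0.0,-0.0],[0.0,10.8,-0.0,0.0,-0.0,-0.0],[0.0,10.8,-0.0,0.0,-0.0,-0.0],[0.0,10.8,-0.0,0.0,-0.0,-0.0],[0.0,10.8,-0.0,0.0,-0.0,-0.0]]
t 21.45 p [ 587.1 -122.7   43.7] F [ 1.9 -1.1  3.7] M [-0.17 -0.48 -0.03] w 13.2 q [-0.05  0.77  0.24  1.81 -0.29  0.6  -0.05]
```

Request:
{"api": "jog_arm", "payload": {"commands": [[0, 11, 0, 0, 0, 0], [0, 11, 0, 0, 0, 0], [0, 11, 0, 0, 0, 0], [0, 11, 0, 0, 0, 0], [0, 9, 0, 0, 0, 0], [0, 6, 0, 0, 0, 0], [0, 4, 0, 0, 0, 0], [0, 0, 0, 0, 0, 0]]}}

```text
clock: 22.25
position: [0.6463, -0.1487, 0.0437]
tool_rot: [-2.497, 1.569, 1.802]
force: [0.5, 0.8, 3.4]
grip_width: 0.0131
```

```bash
python3 - <<'E'
from h import *
plan(rk(.06,.0782,.0437),RACK[2],step=12,rs=.1,keep=True);st()
E
```

```text
cur [ 646.3 -148.7   43.7] phi -23.7 -> -23.7 tilt 0.09 q [-0.02  0.84  0.25  1.62 -0.29  0.71 -0.04] n 1 t 22.25
[[0.0,-0.2,-0.1,0.001,-0.001,0.001]]
t 22.25 p [ 646.3 -148.7   43.7] F [0.5 0.8 3.4] M [ 0.09 -0.01 -0.07] w 13.1 q [-0.02  0.84  0.25  1.62 -0.29  0.71 -0.04]
```

Request:
{"api": "jog_arm", "payload": {"commands": [[0, 1.5, 0, 0, 0, 0], [0, 1.5, 0, 0, 0, 0], [0, 1.5, 0, 0, 0, 0]]}}

```text
clock: 22.55
position: [0.6466, -0.1487, 0.0438]
tool_rot: [-1.71, 1.561, 2.589]
force: [-12.6, 4.6, 12.7]
grip_width: 0.0131
```

```bash
python3 - <<'E'
from h import *
plan(rk(.06,.0782,.0437),RACK[2],step=12,rs=.1,keep=True);st(); save('wrist','s_w.png')
E
```

```text
cur [ 646.6 -148.7   43.8] phi -23.7 -> -23.7 tilt 0.57 q [-0.02  0.85  0.25  1.61 -0.29  0.73 -0.04] n 1 t 22.55
[[0.2,-0.4,0.0,0.001,-0.001,0.01]]
t 22.55 p [ 646.6 -148.7   43.8] F [-12.6   4.6  12.7] M [ 0.8   2.13 -0.19] w 13.1 q [-0.02  0.85  0.25  1.61 -0.29  0.73 -0.04]
```

View pics/s_w.png

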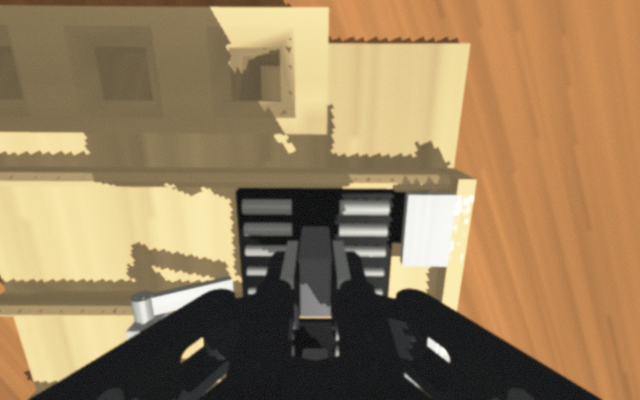

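Against the stop, catch fallen. Release and rise.

Request:
{"api": "jog_arm", "payload": {"commands": [[0, -0.5, 0, 0, 0, 0], [0, 0, 0, 0, 0, 0], [0, 0, 0, 0, 0, 0], [0, 0, 0, 0, 0, 0]], "gripper": 170}}

```text
clock: 23.0
position: [0.646, -0.1484, 0.0436]
tool_rot: [-1.702, 1.561, 2.597]
force: [0.0, 0.2, -0.4]
grip_width: 0.0283
```

Request:
{"api": "jog_arm", "payload": {"commands": [[-15, 0, 0, 0, 0, 0.003], [-25, 0, 0, 0, 0, 0.003], [-30, 0, 0, 0, 0, 0.002], [-35, 0, 0, 0, 0, 0.002], [-40, 0, 0, 0, 0, 0], [-40, 0, 0, 0, 0, 0], [-30, 0, 0, 0, 0, 0], [0, 0, 0, 0, 0, 0], [0, 0, 0, 0, 0, 0]]}}

```text
clock: 23.9
position: [0.6455, -0.1497, 0.2755]
tool_rot: [1.899, 1.564, -0.087]
force: [-0.4, -0.4, -1.0]
grip_width: 0.0285
```

```bash
python3 - <<'E'
from h import *
st();o=observe();save('wrist','t_w.png');save('top','t_t.png');save('scene','t_s.png')
a=cv2.imread('pics/t_t.png');cv2.imwrite('pics/t_t2.png',cv2.resize(a[205:275,155:255],None,fx=8,fy=8,interpolation=cv2.INTER_CUBIC))
a=cv2.imread('pics/t_s.png');cv2.imwrite('pics/t_s2.png',cv2.resize(a[180:270,405:520],None,fx=6,fy=6,interpolation=cv2.INTER_CUBIC))
E
```

```text
t 23.9 p [ 645.5 -149.7  275.5] F [-0.4 -0.4 -1. ] M [0.04 0.02 0.02] w 28.5 q [-0.08  0.57  0.34  1.47 -0.21  1.12 -0.11]
```

View pics/t_w.png

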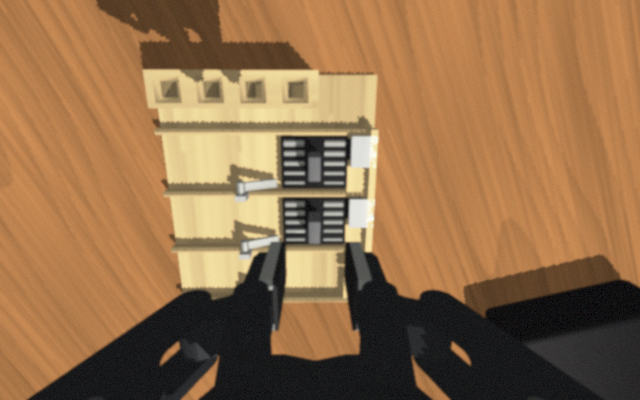

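View pics/t_t2.png

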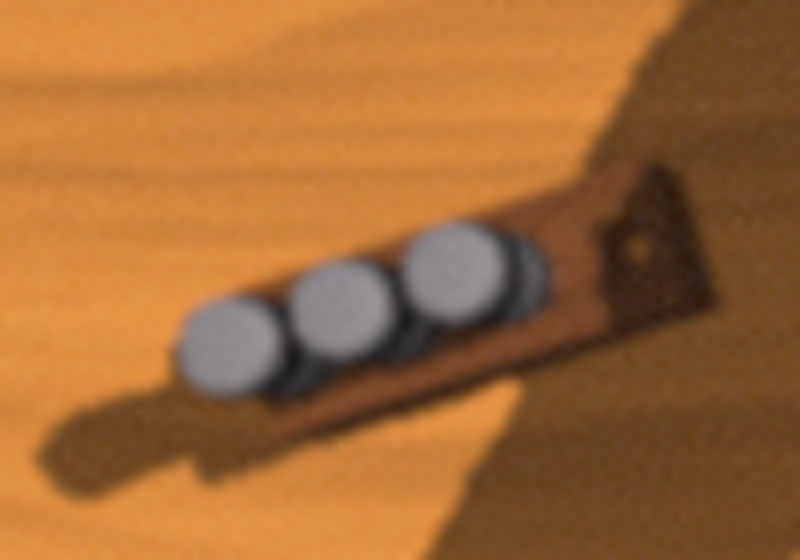

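View pics/t_s2.png

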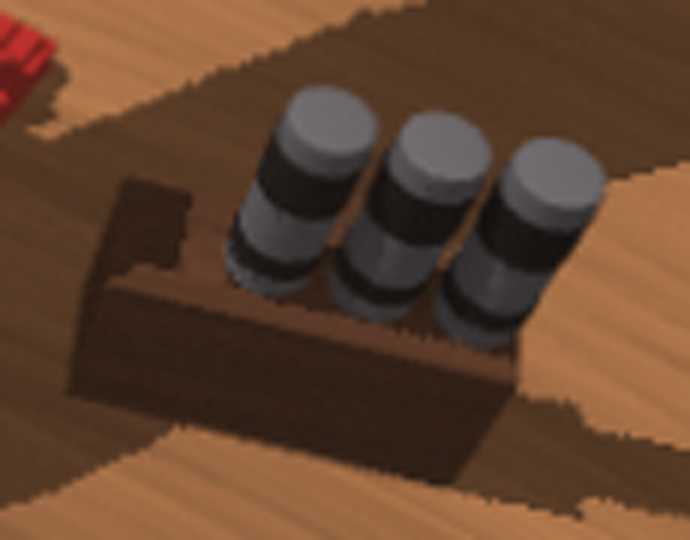

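```bash
python3 - <<'E'
from h import *
T=onz('top',np.array([(230,347),(343,312),(457,273)])/8+[155,205],.15);S=onz('scene',np.array([(555,176),(438,150),(330,124)])/6+[405,180],.15)
print(T.round(4));print(S.round(4))
M=(T+S)/2; d=M[2]-M[0]; print(M.round(4),np.linalg.norm(np.diff(M,axis=0),axis=1),np.degrees(np.arctan2(d[1],d[0])))
E
```

```text
[[0.4364 0.4044 0.15  ]
 [0.4466 0.3701 0.15  ]
 [0.458  0.3355 0.15  ]]
[[0.4411 0.4053 0.15  ]
 [0.4525 0.3705 0.15  ]
 [0.4624 0.3378 0.15  ]]
[[0.4388 0.4049 0.15  ]
 [0.4496 0.3703 0.15  ]
 [0.4602 0.3366 0.15  ]] [0.03623535 0.03530572] -72.55179832565568
```

```bash
python3 - <<'E'
from h import *
plan([.4602,.3366,.25],np.radians(17.5),step=42,rs=.13)
E
```

```text
cur [ 645.2 -149.6  273.8] phi -23.8 -> 17.5 tilt 0.27 q [-0.08  0.58  0.34  1.47 -0.21  1.12 -0.11] n 13 t 24.05
[[1.7,-28.1,-28.5,-0.055,0.0,-0.0],[1.8,-26.5,-30.0,-0.055,0.0,-0.0],[1.8,-24.8,-31.4,-0.055,0.0,-0.0],[1.8,-23.0,-32.7,-0.055,0.0,-0.0],[1.8,-21.2,-34.0,-0.055,0.0,-0.0],[1.8,-19.2,-35.1,-0.055,0.0,-0.0],[1.8,-17.3,-36.1,-0.055,0.0,-0.0],[1.8,-15.2,-37.0,-0.055,0.0,-0.0],[1.8,-13.2,-37.8,-0.055,0.0,-0.0],[1.8,-11.1,-38.5,-0.055,0.0,-0.0],[1.8,-8.9,-39.0,-0.055,0.0,-0.0],[1.8,-6.7,-39.4,-0.055,0.0,-0.0],[1.8,-4.5,-39.8,-0.055,0.0,-0.0]]
```

Request:
{"api": "jog_arm", "payload": {"commands": [[2, -28, -28, -0.055, 0, 0], [2, -26, -30, -0.055, 0, 0], [2, -25, -31, -0.055, 0, 0], [2, -23, -33, -0.055, 0, 0], [2, -21, -34, -0.055, 0, 0], [2, -19, -35, -0.055, 0, 0], [2, -17, -36, -0.055, 0, 0], [2, -15, -37, -0.055, 0, 0], [2, -13, -38, -0.055, 0, 0], [2, -11, -38, -0.055, 0, 0], [2, -9, -39, -0.055, 0, 0], [1, -6, -35, -0.05, 0, 0], [0, -3, -22, -0.03, 0, 0], [0, 0, 0, 0, 0, 0], [0, 0, 0, 0, 0, 0]], "gripper": 90}}

```text
clock: 25.55
position: [0.4496, 0.3278, 0.2328]
tool_rot: [-1.297, 1.548, -2.569]
force: [0.8, 0.1, -0.6]
grip_width: 0.0553
```

```bash
python3 - <<'E'
from h import *
st();o=observe();save('wrist','u_w.png'); plan([.4602,.3366,.25],np.radians(17.5),step=42,rs=.13)
print(proj('wrist',[[.4602,.3366,.15],[.4496,.3703,.15],[.4388,.4049,.15]],o))
import pickle; pickle.dump(o,open('o.pkl','wb'))
E
```

```text
t 25.55 p [449.6 327.8 232.8] F [ 0.8  0.1 -0.6] M [-0.04 -0.08 -0.04] w 55.3 q [-0.79  0.44  0.08  1.78 -0.04  0.95 -0.4 ]
cur [449.6 327.8 232.8] phi 17.1 -> 17.5 tilt 1.28 q [-0.79  0.44  0.08  1.78 -0.04  0.95 -0.4 ] n 1 t 25.6
[[-17.5,12.4,-5.2,-0.007,0.006,0.022]]
[[337.3493143  201.14644502]
 [338.21920797 150.29108545]
 [339.34925997  92.50468008]]
```

View pics/u_w.png

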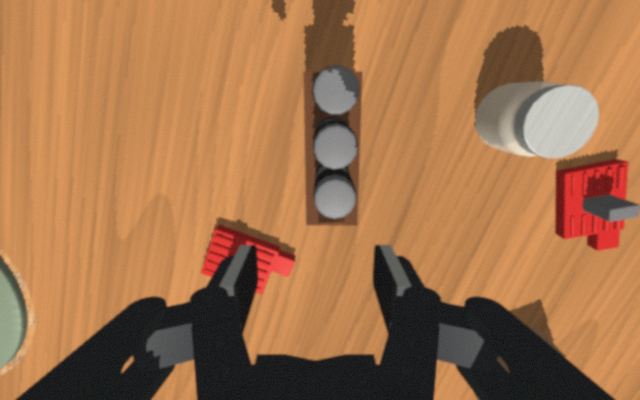

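```bash
python3 - <<'E'
from h import *
import pickle; o=pickle.load(open('o.pkl','rb'))
a=cv2.imread('pics/u_w.png');cv2.imwrite('pics/u_z.png',cv2.resize(a[55:235,290:380],None,fx=3.3,fy=3.3,interpolation=cv2.INTER_CUBIC))
W=onz('wrist',[(335,198),(335,146),(336,91)],.15,o); print(W.round(4)); d=W[2]-W[0];print(np.degrees(np.arctan2(d[1],d[0])),np.linalg.norm(d))
E
```

```text
[[0.4579 0.3383 0.15  ]
 [0.4467 0.3724 0.15  ]
 [0.4365 0.4051 0.15  ]]
107.76316021470454 0.07019574400568182
```

View pics/u_z.png

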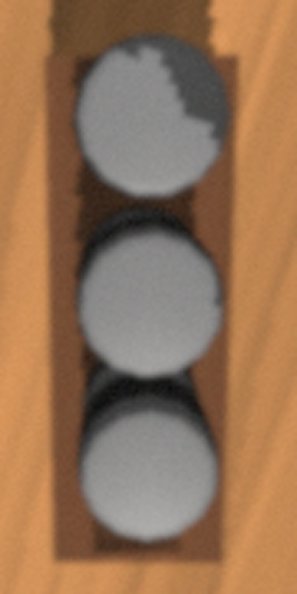

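```bash
python3 - <<'E'
from h import *
plan([.4582,.338,.19],np.radians(17.6),step=42,rs=.13)
E
```

```text
cur [449.6 327.8 232.8] phi 17.1 -> 17.6 tilt 1.28 q [-0.79  0.44  0.08  1.78 -0.04  0.95 -0.4 ] n 2 t 25.6
[[21.3,6.1,-3.7,-0.004,0.003,0.011],[21.3,5.9,-3.6,-0.004,0.003,0.011]]
```

Request:
{"api": "jog_arm", "payload": {"commands": [[21, 6, -4, -0.004, 0.003, 0.011], [21, 6, -4, -0.004, 0.003, 0.011], [0, 0, 0, 0, 0, 0], [0, 0, 0, 0, 0, 0]]}}

```text
clock: 26.0
position: [0.4604, 0.3347, 0.1896]
tool_rot: [0.363, 1.569, -0.908]
force: [-0.5, -0.2, 0.5]
grip_width: 0.0554
```

```bash
python3 - <<'E'
from h import *
plan([.4582,.338,.117],np.radians(17.6),step=30,rs=.13)
o=observe(); save('wrist','v_w.png')
E
```

```text
cur [460.4 334.7 189.6] phi 17.2 -> 17.6 tilt 0.08 q [-0.79  0.5   0.07  1.81 -0.04  0.84 -0.39] n 3 t 26.0
[[24.2,-0.4,-1.3,-0.003,0.0,-0.0],[24.2,-0.4,-1.3,-0.003,0.0,-0.0],[24.2,-0.4,-1.3,-0.003,0.0,-0.0]]
```

View pics/v_w.png

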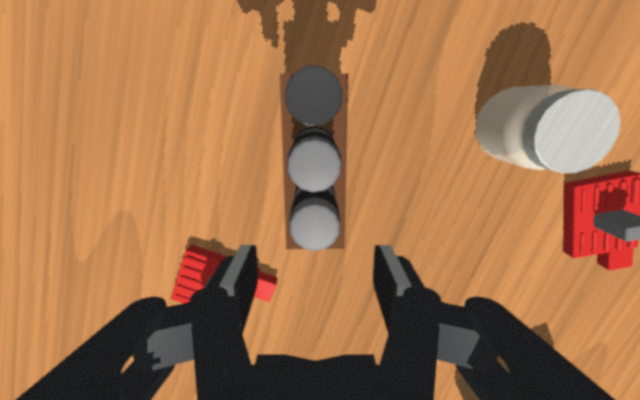

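```bash
python3 - <<'E'
from h import *
print(onz('wrist',[(315,224),(315,163),(314,96)],.15).round(4), proj('wrist',[[.4585,.338,.15],[.4585-.018*-.3-.0, .338,.07]]))
c=np.array([.458,.338]); u=np.array([np.cos(np.radians(-72.4)),np.sin(np.radians(-72.4))])
print(proj('wrist',[[*(c+u*.036),.07],[*(c+u*.052),.07]]))
E
```

```text
[[0.4576 0.34   0.15  ]
 [0.4472 0.3734 0.15  ]
 [0.4366 0.4058 0.15  ]] [[315.41903218 227.47297818]
 [321.60848684 191.13746133]]
[[314.88024402 230.45771978]
 [314.99086417 247.84671301]]
```

Request:
{"api": "jog_arm", "payload": {"commands": [[25, -0.4, -1.5, -0.003, 0, 0], [25, -0.4, -1.5, -0.003, 0, 0], [20, -0.4, -1, 0, 0, 0], [0, 0, 0, 0, 0, 0], [0, 0, 0, 0, 0, 0]]}}

```text
clock: 26.55
position: [0.4609, 0.3373, 0.1234]
tool_rot: [1.66, 1.565, 0.391]
force: [-0.5, 0.4, 0.8]
grip_width: 0.055
```

```bash
python3 - <<'E'
from h import *
plan([.458,.339,.117],np.radians(17.6),step=30,rs=.13); st()
E
```

```text
cur [460.9 337.3 123.4] phi 17.3 -> 17.6 tilt 0.35 q [-0.78  0.59  0.06  1.85 -0.05  0.7  -0.39] n 1 t 26.55
[[6.4,-2.3,-2.4,-0.005,-0.001,-0.006]]
t 26.55 p [460.9 337.3 123.4] F [-0.5  0.4  0.8] M [-0.    0.08 -0.01] w 55.0 q [-0.78  0.59  0.06  1.85 -0.05  0.7  -0.39]
```

Request:
{"api": "jog_arm", "payload": {"commands": [[7, -2.3, -2.4, -0.005, 0, -0.006], [0, 0, 0, 0, 0, 0], [0, 0, 0, 0, 0, 0]]}}

```text
clock: 26.85
position: [0.459, 0.3396, 0.119]
tool_rot: [2.176, 1.567, 0.912]
force: [0.8, 0.2, -0.9]
grip_width: 0.0555
```

```bash
python3 - <<'E'
from h import *
plan([.458,.339,.117],np.radians(17.6),step=30,rs=.13); st()
E
```

```text
cur [459.  339.6 119. ] phi 17.6 -> 17.6 tilt 0.2 q [-0.78  0.6   0.06  1.85 -0.05  0.69 -0.39] n 1 t 26.85
[[2.0,-1.1,0.3,-0.001,-0.002,-0.003]]
t 26.85 p [459.  339.6 119. ] F [ 0.8  0.2 -0.9] M [ 0.03 -0.    0.03] w 55.5 q [-0.78  0.6   0.06  1.85 -0.05  0.69 -0.39]
```

Request:
{"api": "jog_arm", "payload": {"commands": [[1, -1, 0, 0, 0, 0], [0, 0, 0, 0, 0, 0], [0, 0, 0, 0, 0, 0], [0, 0, 0, 0, 0, 0], [0, 0, 0, 0, 0, 0], [0, 0, 0, 0, 0, 0]], "gripper": 255, "newtons": 40}}

```text
clock: 27.45
position: [0.4582, 0.3394, 0.1188]
tool_rot: [2.118, 1.566, 0.854]
force: [0.2, -0.1, -1.0]
grip_width: 0.0289
```

```bash
python3 - <<'E'
from h import *
st()
E
```

```text
t 27.45 p [458.2 339.4 118.8] F [ 0.2 -0.1 -1. ] M [0.01 0.   0.04] w 28.9 q [-0.78  0.6   0.06  1.86 -0.05  0.69 -0.39]
```

Gripped (28.9 mm). Lift straight up.

Request:
{"api": "jog_arm", "payload": {"commands": [[-15, 0, 0, 0, 0, 0.003], [-25, 0, 0, 0, 0, 0], [-30, 0, 0, 0, 0, 0], [-30, 0, 0, 0, 0, 0], [-30, 0, 0, 0, 0, 0], [-30, 0, 0, 0, 0, 0], [-12, 0, 0, 0, 0, 0], [0, 0, 0, 0, 0, 0]]}}

```text
clock: 28.25
position: [0.4566, 0.3377, 0.3049]
tool_rot: [1.902, 1.56, 0.637]
force: [0.2, -0.5, -1.3]
grip_width: 0.0291
```

```bash
python3 - <<'E'
from h import *
st(); plan(rk(.042,.160,.285),RACK[2]+np.pi/2,step=38,rs=.12)
E
```

```text
t 28.25 p [456.6 337.7 304.9] F [ 0.2 -0.5 -1.3] M [-0.05 -0.04 -0.01] w 29.1 q [-0.81  0.36  0.09  1.69 -0.03  1.08 -0.4 ]
cur [456.6 337.7 304.9] phi 17.5 -> 66.3 tilt 0.61 q [-0.81  0.36  0.09  1.69 -0.03  1.08 -0.4 ] n 12 t 28.25
[[1.6,6.2,37.3,-0.071,0.0,-0.001],[1.6,3.6,37.6,-0.071,0.0,-0.001],[1.6,0.9,37.8,-0.071,0.0,-0.001],[1.6,-1.8,37.8,-0.071,0.0,-0.001],[1.6,-4.5,37.5,-0.071,0.0,-0.001],[1.6,-7.1,37.1,-0.071,0.0,-0.001],[1.6,-9.7,36.5,-0.071,0.0,-0.001],[1.6,-12.3,35.8,-0.071,0.0,-0.001],[1.6,-14.8,34.8,-0.071,0.0,-0.001],[1.6,-17.2,33.7,-0.071,0.0,-0.001],[1.6,-19.5,32.4,-0.071,0.0,-0.001],[1.6,-21.8,30.9,-0.071,0.0,-0.001]]
```

Request:
{"api": "jog_arm", "payload": {"commands": [[2, 6, 37, -0.071, 0, 0], [2, 4, 37, -0.071, 0, 0], [2, 1, 37, -0.071, 0, 0], [2, -2, 37, -0.071, 0, 0], [2, -4, 37, -0.071, 0, 0], [2, -7, 37, -0.071, 0, 0], [2, -10, 36, -0.071, 0, 0], [2, -12, 36, -0.071, 0, 0], [2, -15, 35, -0.071, 0, 0], [2, -17, 33, -0.071, 0, 0], [1, -17, 27, -0.06, 0, 0], [0, -12, 17, -0.04, 0, 0], [0, 0, 0, 0, 0, 0], [0, 0, 0, 0, 0, 0]]}}

```text
clock: 29.65
position: [0.6577, -0.0555, 0.2765]
tool_rot: [1.986, 1.565, 1.568]
force: [0.2, 0.4, -1.3]
grip_width: 0.0294
```

```bash
python3 - <<'E'
from h import *
st(); plan(rk(.042,.160,.23),RACK[2]+np.pi/2,step=38,rs=.12)
E
```

```text
t 29.65 p [657.7 -55.5 276.5] F [ 0.2  0.4 -1.3] M [0.08 0.   0.02] w 29.4 q [-0.02  0.55  0.03  1.46 -0.02  1.13  1.17]
cur [657.7 -55.5 276.5] phi 66.0 -> 66.3 tilt 0.33 q [-0.02  0.55  0.03  1.46 -0.02  1.13  1.17] n 2 t 29.65
[[23.2,-4.1,4.5,-0.002,-0.001,-0.003],[23.2,-4.0,4.5,-0.002,-0.001,-0.003]]
```

Request:
{"api": "jog_arm", "payload": {"commands": [[23, -4, 4.5, -0.002, 0, -0.003], [23, -4, 4.5, -0.002, 0, -0.003], [22, 0, 0, 0, 0, 0], [0, 0, 0, 0, 0, 0], [0, 0, 0, 0, 0, 0]]}}

```text
clock: 30.15
position: [0.6615, -0.0617, 0.2073]
tool_rot: [2.971, 1.568, 2.559]
force: [0.5, 1.0, -0.3]
grip_width: 0.0291
```

```bash
python3 - <<'E'
from h import *
st(); plan(rk(.042,.160,.185),RACK[2]+np.pi/2,step=38,rs=.12); o=observe(); save('wrist','w_w.png');save('scene','w_s.png');save('top','w_t.png')
import pickle; pickle.dump(o,open('o.pkl','wb'))
print(proj('wrist',[rk(.042,.16,.07)],o),proj('scene',[rk(.042,.16,.07)]))
a=cv2.imread('pics/w_s.png');cv2.imwrite('pics/w_s2.png',cv2.resize(a[100:260,150:330],None,fx=4,fy=4,interpolation=cv2.INTER_CUBIC)[:600])
E
```

```text
t 30.15 p [661.5 -61.7 207.3] F [ 0.5  1.  -0.3] M [-0.04 -0.03  0.02] w 29.1 q [-0.01  0.62  0.02  1.52 -0.02  1.    1.18]
cur [661.5 -61.7 207.3] phi 66.4 -> 66.3 tilt 0.16 q [-0.01  0.62  0.02  1.52 -0.02  1.    1.18] n 1 t 30.15
[[22.3,-3.9,3.0,0.002,-0.003,-0.0]]
[[311.66625911 192.90053589]] [[238.25366618 200.01621285]]
```

View pics/w_w.png

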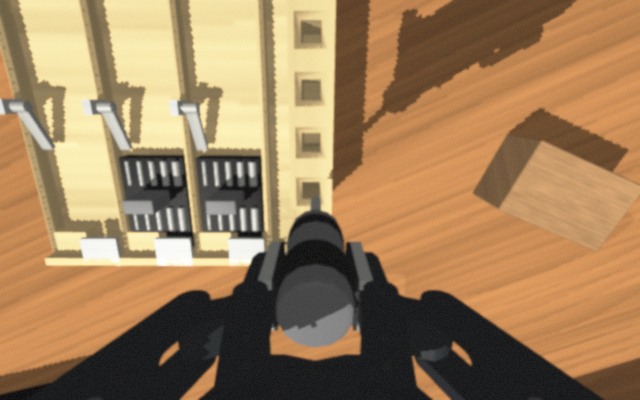

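View pics/w_s2.png

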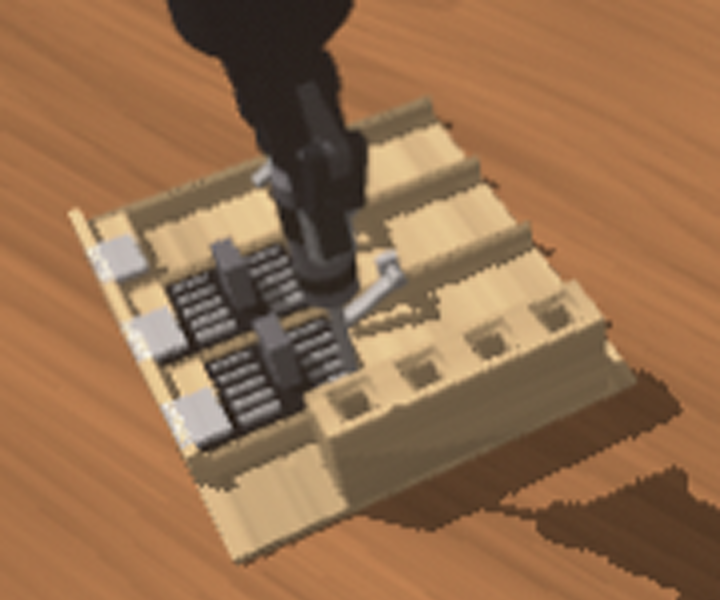

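```bash
python3 - <<'E'
from h import *
import pickle; o=pickle.load(open('o.pkl','rb'))
R=Rot.from_euler('xyz',o['tool_rot']).as_matrix()
print(proj('wrist',[o['position']+R@np.array([x,0,0]) for x in (.109,.05)],o))
a=cv2.imread('pics/w_w.png');cv2.imwrite('pics/w_z.png',cv2.resize(a[170:260,270:370],None,fx=6,fy=6,interpolation=cv2.INTER_CUBIC))
E
```

```text
[[316.36744486 199.06703938]
 [316.79395014 228.36068411]]
```

View pics/w_z.png

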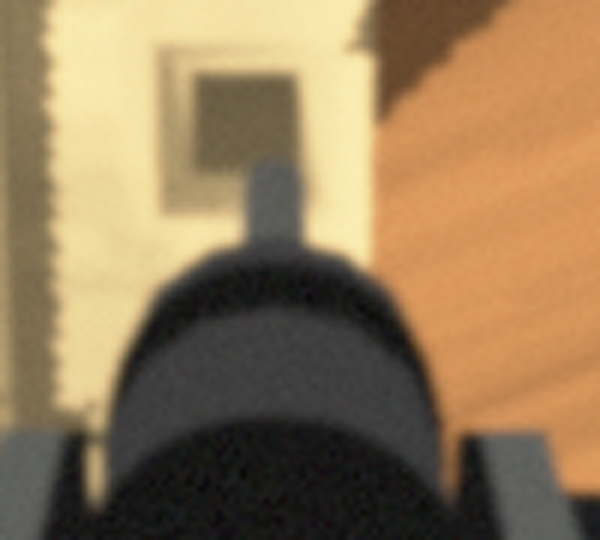

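Request:
{"api": "jog_arm", "payload": {"commands": [[10, -4, 3, 0, -0.003, 0], [7, 0, 0, 0, 0, 0], [0, 0, 0, 0, 0, 0], [0, 0, 0, 0, 0, 0]]}}

```text
clock: 30.7
position: [0.6637, -0.0675, 0.1911]
tool_rot: [0.406, 1.566, -0.007]
force: [-0.3, 0.5, -0.4]
grip_width: 0.0292
```

```bash
python3 - <<'E'
from h import *
st(); plan(rk(.042,.160,.120),RACK[2]+np.pi/2,step=25,rs=.12); o=observe(); save('wrist','x_w.png')
a=cv2.imread('pics/x_w.png');cv2.imwrite('pics/x_z.png',cv2.resize(a[140:260,240:380],None,fx=5,fy=5,interpolation=cv2.INTER_CUBIC))
print(proj('wrist',[rk(.042,.16,.07)],o))
E
```

```text
t 30.7 p [663.7 -67.5 191.1] F [-0.3  0.5 -0.4] M [0.01 0.03 0.01] w 29.2 q [-0.    0.64  0.02  1.53 -0.02  0.97  1.18]
cur [663.7 -67.5 191.1] phi 66.4 -> 66.3 tilt 0.25 q [-0.    0.64  0.02  1.53 -0.02  0.97  1.18] n 3 t 30.7
[[23.7,0.1,-0.6,0.0,0.001,-0.001],[23.7,0.2,-0.5,0.0,0.001,-0.001],[23.7,0.2,-0.5,0.0,0.001,-0.001]]
[[316.71445455 192.41488137]]
```

View pics/x_z.png

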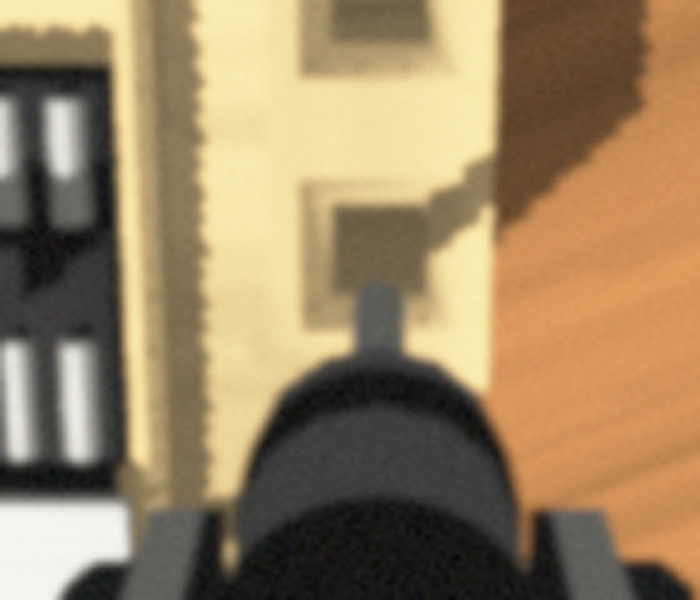

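Request:
{"api": "jog_arm", "payload": {"commands": [[12, 0, -0.5, 0, 0, 0], [12, 0, -0.3, 0, 0, 0], [10, 0, -0.3, 0, 0, 0], [0, 0, 0, 0, 0, 0]]}}

```text
clock: 31.15
position: [0.6624, -0.0667, 0.1538]
tool_rot: [0.468, 1.567, 0.056]
force: [-0.8, -0.4, -0.8]
grip_width: 0.0294
```

```bash
python3 - <<'E'
from h import *
st(); plan(rk(.042,.160,.119),RACK[2]+np.pi/2,step=20,rs=.12)
E
```

```text
t 31.15 p [662.4 -66.7 153.8] F [-0.8 -0.4 -0.8] M [-0.07  0.04  0.  ] w 29.4 q [-0.    0.68  0.02  1.56 -0.02  0.89  1.18]
cur [662.4 -66.7 153.8] phi 66.4 -> 66.3 tilt 0.21 q [-0.    0.68  0.02  1.56 -0.02  0.89  1.18] n 2 t 31.15
[[17.4,0.1,0.0,0.001,0.002,-0.001],[17.4,0.2,0.0,0.001,0.002,-0.001]]
```

Request:
{"api": "jog_arm", "payload": {"commands": [[12, 0, 0, 0, 0.002, 0], [12, 0, 0, 0, 0.002, 0], [8, 0, 0, 0, 0, 0], [2, 0, 0, 0, 0, 0], [0, 0, 0, 0, 0, 0]]}}

```text
clock: 31.65
position: [0.6637, -0.0666, 0.1185]
tool_rot: [1.113, 1.568, 0.7]
force: [-0.4, 0.4, 1.5]
grip_width: 0.0289
```

```bash
python3 - <<'E'
from h import *
st(); plan(rk(.042,.160,.119),RACK[2]+np.pi/2,step=20,rs=.12)
E
```

```text
t 31.65 p [663.7 -66.6 118.5] F [-0.4  0.4  1.5] M [ 0.16  0.17 -0.05] w 28.9 q [ 0.    0.72  0.02  1.58 -0.02  0.83  1.18]
cur [663.7 -66.6 118.5] phi 66.4 -> 66.3 tilt 0.18 q [ 0.    0.72  0.02  1.58 -0.02  0.83  1.18] n 1 t 31.65
[[-0.5,-0.2,-1.1,0.002,0.001,-0.003]]
```

Contact at the right height; a light extra press, then open.

Request:
{"api": "jog_arm", "payload": {"commands": [[1.5, 0, -0.5, 0, 0, 0], [0.5, 0, 0, 0, 0, 0]]}}

```text
clock: 31.85
position: [0.6643, -0.0667, 0.1185]
tool_rot: [0.739, 1.565, 0.326]
force: [-2.3, 1.0, 4.9]
grip_width: 0.0291
```

Request:
{"api": "jog_arm", "payload": {"commands": [[0, 0, 0, 0, 0, 0], [0, 0, 0, 0, 0, 0], [0, 0, 0, 0, 0, 0], [0, 0, 0, 0, 0, 0]], "gripper": 90}}

```text
clock: 32.25
position: [0.6644, -0.0668, 0.1178]
tool_rot: [0.72, 1.565, 0.308]
force: [-0.7, -0.4, -0.5]
grip_width: 0.0554
```

Request:
{"api": "jog_arm", "payload": {"commands": [[-15, 0, 0, 0, 0, 0], [-30, 0, 0, 0, 0, 0], [-35, 0, 0, 0, 0, 0], [-35, 0, 0, 0, 0, 0], [-35, 0, 0, 0, 0, 0], [0, 0, 0, 0, 0, 0]]}}

```text
clock: 32.85
position: [0.6631, -0.0672, 0.2779]
tool_rot: [0.726, 1.565, 0.313]
force: [-0.4, -1.3, -0.0]
grip_width: 0.0553
```

```bash
python3 - <<'E'
from h import *
st(); save('scene','y_s.png'); plan([.4474,.3730,.24],np.radians(17.6),step=38,rs=.12)
a=cv2.imread('pics/y_s.png');cv2.imwrite('pics/y_s2.png',cv2.resize(a[100:260,150:330],None,fx=4,fy=4,interpolation=cv2.INTER_CUBIC)[:600])
E
```

```text
t 32.85 p [663.1 -67.2 277.9] F [-0.4 -1.3 -0. ] M [ 0.01 -0.05 -0.  ] w 55.3 q [-0.01  0.56  0.03  1.45 -0.02  1.13  1.19]
cur [662.4 -67.  275.7] phi 66.3 -> 17.6 tilt 0.2 q [-0.01  0.56  0.03  1.45 -0.02  1.13  1.19] n 13 t 32.9
[[2.8,24.4,-28.7,0.065,0.0,-0.0],[2.8,22.4,-30.3,0.065,0.0,-0.0],[2.8,20.4,-31.7,0.065,0.0,-0.0],[2.7,18.3,-32.9,0.065,0.0,-0.0],[2.7,16.1,-34.1,0.065,0.0,-0.0],[2.7,13.8,-35.0,0.065,0.0,-0.0],[2.7,11.5,-35.9,0.065,0.0,-0.0],[2.7,9.1,-36.5,0.065,0.0,-0.0],[2.7,6.7,-37.1,0.065,0.0,-0.0],[2.7,4.3,-37.4,0.065,0.0,-0.0],[2.7,1.8,-37.6,0.065,0.0,-0.0],[2.7,-0.6,-37.7,0.065,0.0,-0.0],[2.7,-3.1,-37.5,0.065,0.0,-0.0]]
```

View pics/y_s2.png

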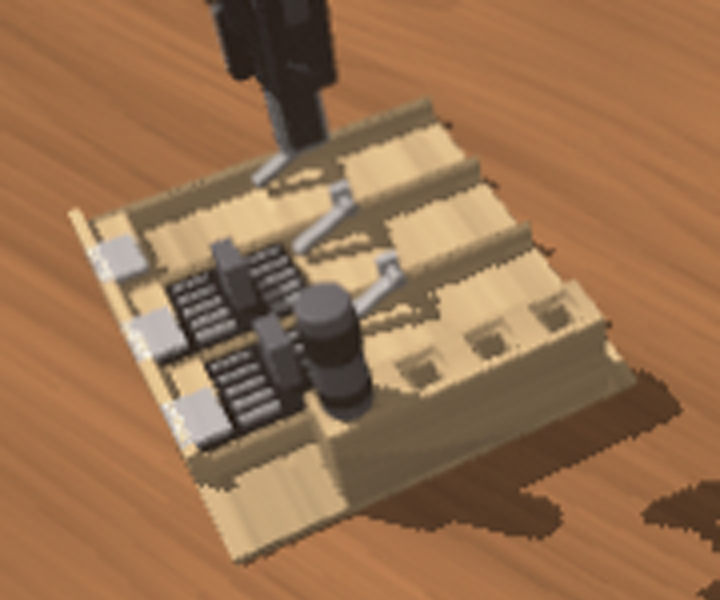

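Request:
{"api": "jog_arm", "payload": {"commands": [[3, 24, -29, 0.065, 0, 0], [3, 22, -30, 0.065, 0, 0], [3, 20, -32, 0.065, 0, 0], [3, 18, -33, 0.065, 0, 0], [3, 16, -34, 0.065, 0, 0], [2, 14, -35, 0.065, 0, 0], [2, 11, -36, 0.065, 0, 0], [2, 9, -36, 0.065, 0, 0], [2, 7, -37, 0.065, 0, 0], [2, 4, -37, 0.065, 0, 0], [2, 2, -37, 0.065, 0, 0], [2, 0, -30, 0.05, 0, 0], [0, 0, -20, 0.03, 0, 0], [0, 0, 0, 0, 0, 0], [0, 0, 0, 0, 0, 0]]}}

```text
clock: 34.4
position: [0.4512, 0.3639, 0.2426]
tool_rot: [-1.334, 1.566, -2.576]
force: [0.2, 0.2, -0.1]
grip_width: 0.0554
```

```bash
python3 - <<'E'
from h import *
plan([.4472,.3732,.185],np.radians(17.6),step=35,rs=.12)
E
```

```text
cur [451.2 363.9 242.6] phi 18.8 -> 17.6 tilt 0.29 q [-0.87  0.45  0.12  1.72 -0.06  0.97 -0.39] n 2 t 34.4
[[28.8,-0.2,-5.1,0.011,0.001,0.002],[28.8,-0.4,-5.1,0.011,0.001,0.002]]
```

Request:
{"api": "jog_arm", "payload": {"commands": [[28, 0, -5, 0.011, 0, 0.002], [28, 0, -5, 0.011, 0, 0.002], [0, 0, 0, 0, 0, 0], [0, 0, 0, 0, 0, 0]]}}

```text
clock: 34.8
position: [0.4498, 0.3703, 0.1865]
tool_rot: [0.205, 1.569, -1.062]
force: [0.9, -0.5, 0.1]
grip_width: 0.0551
```

```bash
python3 - <<'E'
from h import *
st();o=observe();save('wrist','z_w.png');plan([.4472,.3732,.118],np.radians(17.6),step=28,rs=.12)
print(proj('wrist',[[.4472,.3732,.15]],o))
E
```

```text
t 34.8 p [449.8 370.3 186.5] F [ 0.9 -0.5  0.1] M [-0.06 -0.   -0.01] w 55.1 q [-0.87  0.52  0.11  1.77 -0.07  0.85 -0.42]
cur [449.7 370.3 186.5] phi 17.4 -> 17.6 tilt 0.1 q [-0.87  0.52  0.11  1.77 -0.07  0.85 -0.42] n 3 t 34.85
[[22.8,-0.5,-1.2,-0.001,0.001,-0.0],[22.8,-0.5,-1.2,-0.001,0.001,-0.0],[22.8,-0.5,-1.2,-0.001,0.001,-0.0]]
[[313.94595564 229.87535039]]
```

View pics/z_w.png

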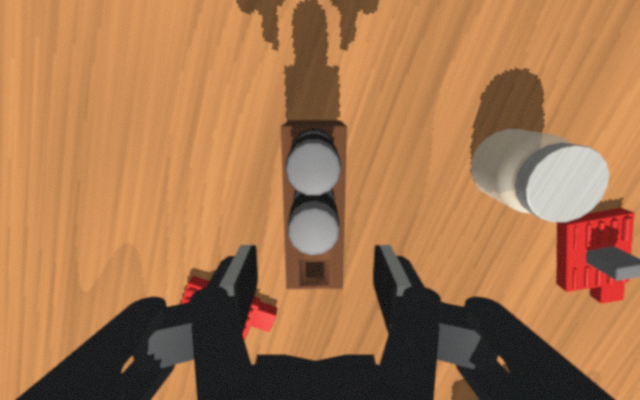

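Request:
{"api": "jog_arm", "payload": {"commands": [[25, -0.8, -1.5, 0, 0, 0], [25, -0.8, -1.5, 0, 0, 0], [20, -0.8, -1.5, 0, 0, 0], [4, -1, -1, 0, 0, -0.005], [0, 0, 0, 0, 0, 0]]}}

```text
clock: 35.35
position: [0.4493, 0.3744, 0.1178]
tool_rot: [2.123, 1.567, 0.854]
force: [-0.6, 0.4, 0.9]
grip_width: 0.0552
```

```bash
python3 - <<'E'
from h import *
plan([.4472,.3732,.119],np.radians(17.6),step=30,rs=.13); st()
E
```

```text
cur [449.3 374.4 117.8] phi 17.3 -> 17.6 tilt 0.22 q [-0.86  0.62  0.1   1.82 -0.09  0.71 -0.42] n 1 t 35.35
[[-1.2,-2.3,0.5,-0.005,-0.002,-0.003]]
t 35.35 p [449.3 374.4 117.8] F [-0.6  0.4  0.9] M [-0.02 -0.01  0.02] w 55.2 q [-0.86  0.62  0.1   1.82 -0.09  0.71 -0.42]
```

Request:
{"api": "jog_arm", "payload": {"commands": [[0, -2.3, 0.5, -0.005, 0, -0.003], [0, 0, 0, 0, 0, 0]]}}

```text
clock: 35.55
position: [0.4482, 0.3734, 0.1202]
tool_rot: [2.487, 1.567, 1.223]
force: [1.0, -0.2, -0.2]
grip_width: 0.0552
```

Request:
{"api": "jog_arm", "payload": {"commands": [[0, 0, 0, 0, 0, 0], [0, 0, 0, 0, 0, 0], [0, 0, 0, 0, 0, 0], [0, 0, 0, 0, 0, 0], [0, 0, 0, 0, 0, 0], [0, 0, 0, 0, 0, 0]], "gripper": 255}}

```text
clock: 36.15
position: [0.4488, 0.3738, 0.1222]
tool_rot: [2.319, 1.565, 1.055]
force: [0.6, -0.4, -1.3]
grip_width: 0.0291
```

Request:
{"api": "jog_arm", "payload": {"commands": [[-15, 0, 0, 0, 0, 0.003], [-25, 0, 0, 0, 0, 0], [-30, 0, 0, 0, 0, 0], [-30, 0, 0, 0, 0, 0], [-30, 0, 0, 0, 0, 0], [-30, 0, 0, 0, 0, 0], [-12, 0, 0, 0, 0, 0], [0, 0, 0, 0, 0, 0]]}}

```text
clock: 36.95
position: [0.4472, 0.3716, 0.3081]
tool_rot: [2.027, 1.559, 0.762]
force: [0.2, -0.2, -0.5]
grip_width: 0.0292
```

```bash
python3 - <<'E'
from h import *
st(); plan(rk(.0,.160,.28),RACK[2]+np.pi/2,step=38,rs=.12); save('scene','aa_s.png')
E
```

```text
t 36.95 p [447.2 371.6 308.1] F [ 0.2 -0.2 -0.5] M [0.02 0.04 0.04] w 29.2 q [-0.89  0.38  0.13  1.65 -0.06  1.1  -0.44]
cur [447.2 371.6 308.1] phi 17.5 -> 66.3 tilt 0.66 q [-0.89  0.38  0.13  1.65 -0.06  1.1  -0.44] n 13 t 36.95
[[2.0,3.2,35.0,-0.065,-0.0,-0.001],[2.0,0.9,35.1,-0.065,-0.0,-0.001],[2.0,-1.4,35.1,-0.065,-0.0,-0.001],[2.0,-3.7,35.0,-0.065,-0.0,-0.001],[2.0,-6.0,34.6,-0.065,-0.0,-0.001],[2.0,-8.2,34.2,-0.065,-0.0,-0.001],[2.0,-10.4,33.6,-0.065,-0.0,-0.001],[2.1,-12.6,32.8,-0.065,-0.0,-0.001],[2.1,-14.7,31.9,-0.065,-0.0,-0.001],[2.1,-16.8,30.9,-0.065,-0.0,-0.001],[2.1,-18.8,29.7,-0.065,-0.0,-0.001],[2.1,-20.7,28.4,-0.065,-0.0,-0.001],[2.1,-22.5,27.0,-0.065,-0.0,-0.001]]
```

View pics/aa_s.png

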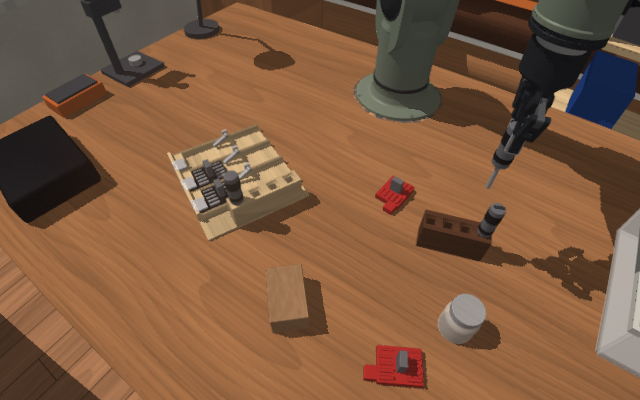

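Request:
{"api": "jog_arm", "payload": {"commands": [[2, 3, 35, -0.065, 0, 0], [2, 1, 35, -0.065, 0, 0], [2, -1, 35, -0.065, 0, 0], [2, -4, 35, -0.065, 0, 0], [2, -6, 35, -0.065, 0, 0], [2, -8, 34, -0.065, 0, 0], [2, -10, 34, -0.065, 0, 0], [2, -13, 33, -0.065, 0, 0], [2, -15, 32, -0.065, 0, 0], [2, -17, 31, -0.065, 0, 0], [2, -19, 30, -0.065, 0, 0], [1, -17, 23, -0.055, 0, 0], [0, -10, 12, -0.035, 0, 0], [0, 0, 0, 0, 0, 0], [0, 0, 0, 0, 0, 0]]}}

```text
clock: 38.5
position: [0.6174, -0.042, 0.2679]
tool_rot: [-2.905, 1.559, 2.955]
force: [-0.4, 1.0, -0.8]
grip_width: 0.0291
```

```bash
python3 - <<'E'
from h import *
st(); plan(rk(.0,.160,.205),RACK[2]+np.pi/2,step=30,rs=.12)
E
```

```text
t 38.5 p [617.4 -42.  267.9] F [-0.4  1.  -0.8] M [ 0.05 -0.06 -0.02] w 29.1 q [-0.08  0.49  0.08  1.58 -0.05  1.08  1.16]
cur [617.4 -42.  267.9] phi 65.7 -> 66.3 tilt 0.68 q [-0.08  0.49  0.08  1.58 -0.05  1.08  1.16] n 3 t 38.5
[[20.9,-1.3,3.3,-0.003,-0.004,0.001],[20.9,-1.3,3.2,-0.003,-0.004,0.001],[21.0,-1.4,3.2,-0.003,-0.004,0.001]]
```

Request:
{"api": "jog_arm", "payload": {"commands": [[21, -1.3, 3.3, -0.004, -0.006, 0.002], [21, -1.3, 3.3, -0.004, -0.005, 0], [20, -1.3, 3.3, 0, 0, 0], [0, 0, 0, 0, 0, 0], [0, 0, 0, 0, 0, 0]]}}

```text
clock: 39.0
position: [0.6231, -0.0439, 0.2037]
tool_rot: [2.915, 1.569, 2.501]
force: [-0.0, -0.1, 0.5]
grip_width: 0.0288
```

```bash
python3 - <<'E'
from h import *
st(); plan(rk(.0,.160,.195),RACK[2]+np.pi/2,step=30,rs=.12)
E
```

```text
t 39.0 p [623.1 -43.9 203.7] F [-0.  -0.1  0.5] M [0.01 0.01 0.06] w 28.8 q [-0.07  0.56  0.07  1.64 -0.05  0.94  1.18]
cur [623.1 -43.9 203.7] phi 66.3 -> 66.3 tilt 0.12 q [-0.07  0.56  0.07  1.64 -0.05  0.94  1.18] n 1 t 39.0
[[8.7,-4.7,3.2,0.001,-0.002,-0.0]]
```

Request:
{"api": "jog_arm", "payload": {"commands": [[8, -4.7, 3.2, 0, -0.002, 0], [3, 0, 0, 0, 0, 0], [0, 0, 0, 0, 0, 0], [0, 0, 0, 0, 0, 0]]}}

```text
clock: 39.4
position: [0.6248, -0.0487, 0.1944]
tool_rot: [0.639, 1.568, 0.227]
force: [0.1, -0.6, -0.3]
grip_width: 0.0293
```

```bash
python3 - <<'E'
from h import *
st(); plan(rk(.0,.160,.122),RACK[2]+np.pi/2,step=25,rs=.12); o=observe(); save('wrist','bb_w.png')
a=cv2.imread('pics/bb_w.png');cv2.imwrite('pics/bb_z.png',cv2.resize(a[140:260,240:380],None,fx=5,fy=5,interpolation=cv2.INTER_CUBIC))
E
```

```text
t 39.4 p [624.8 -48.7 194.4] F [ 0.1 -0.6 -0.3] M [0.   0.03 0.01] w 29.3 q [-0.06  0.58  0.07  1.65 -0.05  0.92  1.18]
cur [624.8 -48.7 194.4] phi 66.3 -> 66.3 tilt 0.19 q [-0.06  0.58  0.07  1.65 -0.05  0.92  1.18] n 3 t 39.4
[[24.1,-0.4,-0.1,0.0,0.001,-0.001],[24.1,-0.4,-0.1,0.0,0.001,-0.001],[24.1,-0.3,-0.1,0.0,0.001,-0.001]]
```

View pics/bb_z.png

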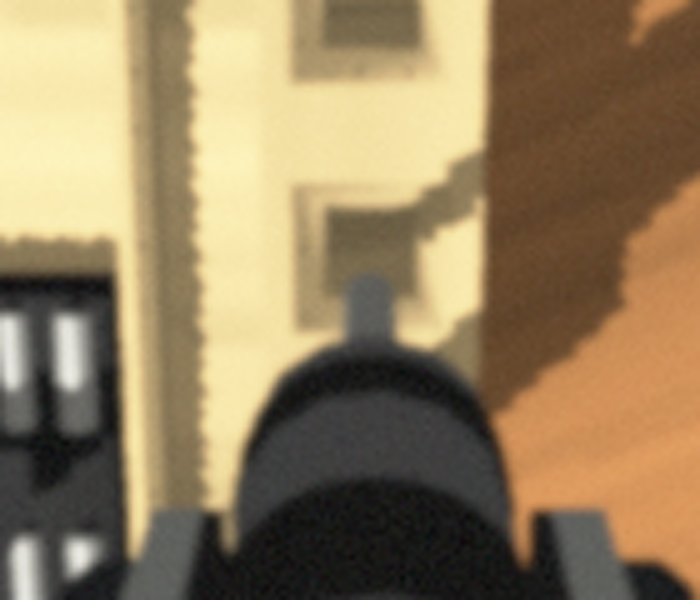

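Request:
{"api": "jog_arm", "payload": {"commands": [[12, -0.3, 0, 0, 0, 0], [12, -0.3, 0, 0, 0, 0], [12, -0.3, 0, 0, 0, 0], [12, 0, 0, 0, 0, 0], [8, 0, 0, 0, 0, 0], [0, 0, 0, 0, 0, 0]]}}

```text
clock: 40.05
position: [0.624, -0.0494, 0.1325]
tool_rot: [0.854, 1.569, 0.441]
force: [-1.1, -0.5, -0.9]
grip_width: 0.0296
```

```bash
python3 - <<'E'
from h import *
st(); plan(rk(.0,.160,.122),RACK[2]+np.pi/2,step=25,rs=.12)
E
```

```text
t 40.05 p [624.  -49.4 132.5] F [-1.1 -0.5 -0.9] M [ 0.   -0.04  0.05] w 29.6 q [-0.06  0.65  0.06  1.69 -0.05  0.8   1.19]
cur [624.  -49.4 132.5] phi 66.4 -> 66.3 tilt 0.12 q [-0.06  0.65  0.06  1.69 -0.05  0.8   1.19] n 1 t 40.05
[[10.5,-0.1,0.2,0.001,0.001,-0.002]]
```

Request:
{"api": "jog_arm", "payload": {"commands": [[6, 0, 0, 0, 0, 0], [4, 0, 0, 0, 0, 0], [2, 0, 0, 0, 0, 0], [1, 0, 0, 0, 0, 0], [0.5, 0, 0, 0, 0, 0]]}}

```text
clock: 40.55
position: [0.6259, -0.0499, 0.1217]
tool_rot: [0.518, 1.564, 0.105]
force: [-0.1, 0.3, -0.3]
grip_width: 0.0291
```

```bash
python3 - <<'E'
from h import *
st()
E
```

```text
t 40.55 p [625.9 -49.9 121.7] F [-0.1  0.3 -0.3] M [0.05 0.09 0.03] w 29.1 q [-0.06  0.67  0.06  1.7  -0.05  0.77  1.19]
```

Request:
{"api": "jog_arm", "payload": {"commands": [[1.5, 0, -0.5, 0, 0, 0], [1.5, 0, 0, 0, 0, 0], [1, 0, 0, 0, 0, 0]]}}

```text
clock: 40.85
position: [0.6266, -0.0501, 0.1215]
tool_rot: [0.468, 1.56, 0.054]
force: [-6.8, 0.3, 11.7]
grip_width: 0.0294
```

```bash
python3 - <<'E'
from h import *
st()
E
```

```text
t 40.85 p [626.6 -50.1 121.5] F [-6.8  0.3 11.7] M [0.25 1.63 0.03] w 29.4 q [-0.05  0.67  0.06  1.7  -0.05  0.77  1.19]
```

Seated (12 N push-back at the expected height). Release and rise.

Request:
{"api": "jog_arm", "payload": {"commands": [[-1, 0, 0, 0, 0, 0], [0, 0, 0, 0, 0, 0], [0, 0, 0, 0, 0, 0], [0, 0, 0, 0, 0, 0]], "gripper": 90}}

```text
clock: 41.25
position: [0.6271, -0.0501, 0.123]
tool_rot: [0.457, 1.559, 0.043]
force: [0.6, 0.1, 0.1]
grip_width: 0.0554
```

Request:
{"api": "jog_arm", "payload": {"commands": [[-15, 0, 0, 0, 0, 0.003], [-30, 0, 0, 0, 0, 0.003], [-35, 0, 0, 0, 0, 0.002], [-35, 0, 0, 0, 0, 0], [-35, 0, 0, 0, 0, 0], [0, 0, 0, 0, 0, 0]]}}

```text
clock: 41.85
position: [0.6244, -0.0514, 0.283]
tool_rot: [0.922, 1.553, 0.508]
force: [-0.3, 0.4, 0.5]
grip_width: 0.0556
```

```bash
python3 - <<'E'
from h import *
st(); save('scene','cc_s.png'); plan([.4366,.4075,.24],np.radians(17.6),step=38,rs=.12)
a=cv2.imread('pics/cc_s.png');cv2.imwrite('pics/cc_s2.png',cv2.resize(a[100:260,150:330],None,fx=4,fy=4,interpolation=cv2.INTER_CUBIC)[:600])
E
```

```text
t 41.85 p [624.4 -51.4 283. ] F [-0.3  0.4  0.5] M [ 0.02 -0.01 -0.  ] w 55.6 q [-0.06  0.48  0.08  1.57 -0.05  1.08  1.19]
cur [623.7 -51.2 280.8] phi 66.3 -> 17.6 tilt 0.92 q [-0.06  0.48  0.08  1.57 -0.05  1.08  1.19] n 14 t 41.9
[[3.0,24.6,-25.4,0.061,0.0,-0.001],[3.0,23.0,-26.9,0.061,0.0,-0.001],[3.0,21.3,-28.2,0.061,0.0,-0.001],[3.0,19.6,-29.5,0.061,0.0,-0.001],[2.9,17.8,-30.6,0.061,0.0,-0.001],[2.9,15.9,-31.6,0.061,0.0,-0.001],[2.9,13.9,-32.5,0.061,0.0,-0.001],[2.9,11.9,-33.3,0.061,0.0,-0.001],[2.9,9.9,-34.0,0.061,0.0,-0.001],[2.9,7.8,-34.5,0.061,0.0,-0.001],[2.9,5.7,-34.9,0.061,0.0,-0.001],[2.9,3.6,-35.2,0.061,0.0,-0.001],[2.9,1.5,-35.4,0.061,0.0,-0.001],[2.9,-0.7,-35.4,0.061,0.0,-0.001]]
```

View pics/cc_s2.png

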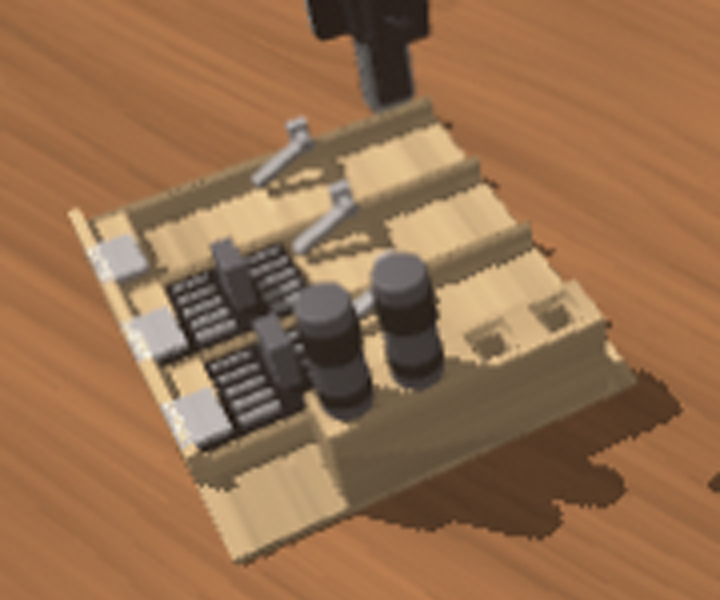

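Request:
{"api": "jog_arm", "payload": {"commands": [[3, 25, -25, 0.061, 0, 0], [3, 23, -27, 0.061, 0, 0], [3, 21, -28, 0.061, 0, 0], [3, 20, -29, 0.061, 0, 0], [3, 18, -31, 0.061, 0, 0], [3, 16, -32, 0.061, 0, 0], [3, 14, -33, 0.061, 0, 0], [3, 12, -33, 0.061, 0, 0], [2, 10, -34, 0.061, 0, 0], [2, 8, -34, 0.061, 0, 0], [2, 6, -35, 0.061, 0, 0], [2, 4, -35, 0.061, 0, 0], [2, 2, -35, 0.061, 0, 0], [2, 0, -25, 0.04, 0, 0], [0, 0, -12, 0.02, 0, 0], [0, 0, 0, 0, 0, 0], [0, 0, 0, 0, 0, 0]]}}

```text
clock: 43.6
position: [0.4341, 0.4274, 0.2378]
tool_rot: [1.847, 1.569, 0.543]
force: [0.2, -0.8, -0.2]
grip_width: 0.0555
```

```bash
python3 - <<'E'
from h import *
plan([.4366,.4075,.185],np.radians(17.6),step=35,rs=.12)
E
```

```text
cur [434.1 427.4 237.8] phi 15.3 -> 17.6 tilt 0.11 q [-0.99  0.51  0.17  1.66 -0.1   0.98 -0.52] n 2 t 43.6
[[26.4,-1.4,9.9,-0.02,-0.0,-0.001],[26.4,-1.6,9.9,-0.02,-0.0,-0.001]]
```

Request:
{"api": "jog_arm", "payload": {"commands": [[26, -1.5, 10, -0.02, 0, 0], [26, -1.5, 10, -0.02, 0, 0], [0, 0, 0, 0, 0, 0], [0, 0, 0, 0, 0, 0]]}}

```text
clock: 44.0
position: [0.4389, 0.4033, 0.1858]
tool_rot: [1.627, 1.568, 0.362]
force: [-0.2, 0.4, 0.7]
grip_width: 0.0552
```

```bash
python3 - <<'E'
from h import *
st();o=observe();save('wrist','dd_w.png');plan([.4366,.4075,.119],np.radians(17.6),step=28,rs=.12)
print(proj('wrist',[[.4366,.4075,.15]],o))
E
```

```text
t 44.0 p [438.9 403.3 185.8] F [-0.2  0.4  0.7] M [ 0.04 -0.02  0.04] w 55.2 q [-0.95  0.54  0.15  1.74 -0.1   0.86 -0.45]
cur [438.9 403.2 185.8] phi 17.5 -> 17.6 tilt 0.16 q [-0.95  0.54  0.15  1.74 -0.1   0.86 -0.45] n 3 t 44.05
[[22.3,-0.4,-1.6,-0.001,0.0,-0.001],[22.3,-0.3,-1.6,-0.001,0.0,-0.001],[22.3,-0.3,-1.6,-0.001,0.0,-0.001]]
[[314.97535079 228.65144101]]
```

View pics/dd_w.png

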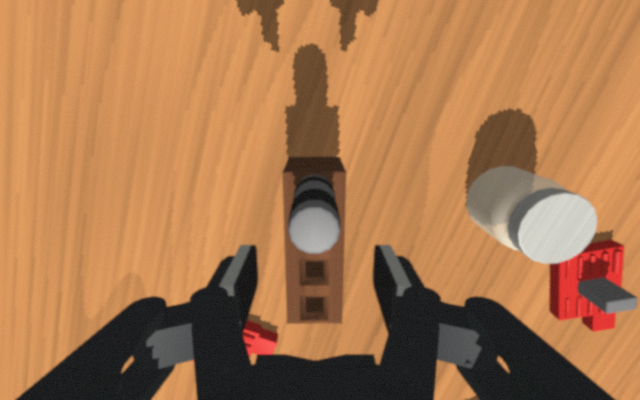

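Request:
{"api": "jog_arm", "payload": {"commands": [[25, -0.8, -1.7, 0, 0, 0], [25, -0.8, -1.7, 0, 0, 0], [18, -0.8, -1.7, 0, 0, 0], [4, -1.5, -0.5, 0, 0, -0.004], [0, 0, 0, 0, 0, 0]]}}

```text
clock: 44.55
position: [0.4364, 0.4109, 0.1184]
tool_rot: [2.242, 1.563, 0.975]
force: [0.1, 0.0, 0.9]
grip_width: 0.055
```

```bash
python3 - <<'E'
from h import *
plan([.4366,.4075,.119],np.radians(17.6),step=30,rs=.13); st()
E
```

```text
cur [436.4 410.9 118.4] phi 17.4 -> 17.6 tilt 0.47 q [-0.94  0.64  0.13  1.78 -0.12  0.72 -0.45] n 1 t 44.55
[[-0.6,-0.8,3.3,-0.003,-0.005,-0.006]]
t 44.55 p [436.4 410.9 118.4] F [0.1 0.  0.9] M [-0.   -0.06 -0.01] w 55.0 q [-0.94  0.64  0.13  1.78 -0.12  0.72 -0.45]
```

Request:
{"api": "jog_arm", "payload": {"commands": [[1, -0.8, 3.3, -0.003, -0.005, -0.006], [0, 0, 0, 0, 0, 0]]}}

```text
clock: 44.75
position: [0.4375, 0.4079, 0.1196]
tool_rot: [1.962, 1.568, 0.699]
force: [0.3, -0.3, -0.1]
grip_width: 0.0551
```

Request:
{"api": "jog_arm", "payload": {"commands": [[0, 0, 0, 0, 0, 0], [0, 0, 0, 0, 0, 0], [0, 0, 0, 0, 0, 0], [0, 0, 0, 0, 0, 0], [0, 0, 0, 0, 0, 0], [0, 0, 0, 0, 0, 0]], "gripper": 255}}

```text
clock: 45.35
position: [0.4382, 0.4083, 0.1215]
tool_rot: [2.04, 1.566, 0.776]
force: [-0.3, -0.1, -0.8]
grip_width: 0.0297
```

Request:
{"api": "jog_arm", "payload": {"commands": [[-15, 0, 0, 0, 0, 0.003], [-25, 0, 0, 0, 0, 0], [-30, 0, 0, 0, 0, 0], [-30, 0, 0, 0, 0, 0], [-30, 0, 0, 0, 0, 0], [-30, 0, 0, 0, 0, 0], [-12, 0, 0, 0, 0, 0], [0, 0, 0, 0, 0, 0]]}}

```text
clock: 46.15
position: [0.4366, 0.4066, 0.3075]
tool_rot: [1.879, 1.56, 0.614]
force: [-0.3, -0.6, 0.3]
grip_width: 0.0292
```

```bash
python3 - <<'E'
from h import *
st(); plan(rk(-.042,.160,.28),RACK[2]+np.pi/2,step=38,rs=.12)
E
```

```text
t 46.15 p [436.6 406.6 307.5] F [-0.3 -0.6  0.3] M [ 0.03  0.02 -0.01] w 29.2 q [-0.97  0.41  0.17  1.62 -0.08  1.11 -0.48]
cur [436.6 406.6 307.5] phi 17.5 -> 66.3 tilt 0.61 q [-0.97  0.41  0.17  1.62 -0.08  1.11 -0.48] n 13 t 46.15
[[2.0,0.7,35.7,-0.065,0.0,-0.001],[2.0,-1.6,35.6,-0.065,0.0,-0.001],[2.0,-3.9,35.5,-0.065,0.0,-0.001],[2.0,-6.2,35.1,-0.065,0.0,-0.001],[2.0,-8.5,34.7,-0.065,0.0,-0.001],[2.0,-10.8,34.0,-0.065,0.0,-0.001],[2.0,-13.0,33.2,-0.065,0.0,-0.001],[2.0,-15.1,32.3,-0.065,0.0,-0.001],[2.0,-17.2,31.3,-0.065,0.0,-0.001],[2.0,-19.2,30.1,-0.065,0.0,-0.001],[2.1,-21.1,28.8,-0.065,0.0,-0.001],[2.1,-22.9,27.3,-0.065,0.0,-0.001],[2.1,-24.7,25.8,-0.065,0.0,-0.001]]
```

Request:
{"api": "jog_arm", "payload": {"commands": [[2, 1, 36, -0.065, 0, 0], [2, -2, 36, -0.065, 0, 0], [2, -4, 35, -0.065, 0, 0], [2, -6, 35, -0.065, 0, 0], [2, -8, 35, -0.065, 0, 0], [2, -11, 34, -0.065, 0, 0], [2, -13, 33, -0.065, 0, 0], [2, -15, 32, -0.065, 0, 0], [2, -17, 31, -0.065, 0, 0], [2, -19, 30, -0.065, 0, 0], [2, -21, 29, -0.065, 0, 0], [1, -18, 21, -0.055, 0, 0], [0, -10, 11, -0.035, 0, 0], [0, 0, 0, 0, 0, 0], [0, 0, 0, 0, 0, 0]]}}

```text
clock: 47.65
position: [0.5808, -0.0206, 0.2773]
tool_rot: [1.676, 1.567, 1.251]
force: [-0.1, 0.5, -0.0]
grip_width: 0.0293
```

```bash
python3 - <<'E'
from h import *
st(); plan(rk(-.042,.160,.205),RACK[2]+np.pi/2,step=30,rs=.12)
E
```

```text
t 47.65 p [580.8 -20.6 277.3] F [-0.1  0.5 -0. ] M [ 0.06 -0.05  0.05] w 29.3 q [-0.16  0.42  0.13  1.69 -0.07  1.04  1.14]
cur [580.8 -20.6 277.3] phi 65.6 -> 66.3 tilt 0.24 q [-0.16  0.42  0.13  1.69 -0.07  1.04  1.14] n 3 t 47.65
[[24.1,-3.1,3.2,-0.004,-0.0,-0.001],[24.1,-3.1,3.2,-0.004,-0.0,-0.001],[24.1,-3.0,3.1,-0.004,-0.0,-0.001]]
```

Request:
{"api": "jog_arm", "payload": {"commands": [[24, -3, 3, -0.004, 0, 0], [24, -3, 3, -0.004, 0, 0], [24, -3, 3, -0.004, 0, 0], [0, -2, 1, 0, 0, 0], [0, 0, 0, 0, 0, 0], [0, 0, 0, 0, 0, 0]]}}

```text
clock: 48.25
position: [0.5849, -0.0286, 0.205]
tool_rot: [1.574, 1.564, 1.163]
force: [-0.2, 0.3, -1.0]
grip_width: 0.0291
```

```bash
python3 - <<'E'
from h import *
st(); plan(rk(-.042,.160,.195),RACK[2]+np.pi/2,step=30,rs=.12)
E
```

```text
t 48.25 p [584.9 -28.6 205. ] F [-0.2  0.3 -1. ] M [0.   0.01 0.03] w 29.1 q [-0.13  0.5   0.12  1.75 -0.08  0.89  1.18]
cur [584.9 -28.6 205. ] phi 66.5 -> 66.3 tilt 0.38 q [-0.13  0.5   0.12  1.75 -0.08  0.89  1.18] n 1 t 48.25
[[10.0,-3.4,2.4,0.003,-0.0,-0.007]]
```

Request:
{"api": "jog_arm", "payload": {"commands": [[8, -3.4, 2.4, 0.003, 0, -0.006], [3, 0, 0, 0, 0, 0], [0, 0, 0, 0, 0, 0], [0, 0, 0, 0, 0, 0]]}}

```text
clock: 48.65
position: [0.5868, -0.0321, 0.1957]
tool_rot: [0.536, 1.567, 0.123]
force: [0.3, 0.7, -0.4]
grip_width: 0.0292
```

```bash
python3 - <<'E'
from h import *
st(); plan(rk(-.042,.160,.1215),RACK[2]+np.pi/2,step=25,rs=.12); o=observe(); save('wrist','ee_w.png')
a=cv2.imread('pics/ee_w.png');cv2.imwrite('pics/ee_z.png',cv2.resize(a[140:260,240:380],None,fx=5,fy=5,interpolation=cv2.INTER_CUBIC))
E
```

```text
t 48.65 p [586.8 -32.1 195.7] F [ 0.3  0.7 -0.4] M [ 0.01  0.04 -0.03] w 29.2 q [-0.13  0.52  0.12  1.76 -0.08  0.87  1.18]
cur [586.8 -32.1 195.7] phi 66.3 -> 66.3 tilt 0.21 q [-0.13  0.52  0.12  1.76 -0.08  0.87  1.18] n 3 t 48.65
[[24.7,-0.4,-0.3,0.0,0.001,-0.001],[24.7,-0.3,-0.3,0.0,0.001,-0.001],[24.7,-0.3,-0.3,0.0,0.001,-0.001]]
```

View pics/ee_z.png

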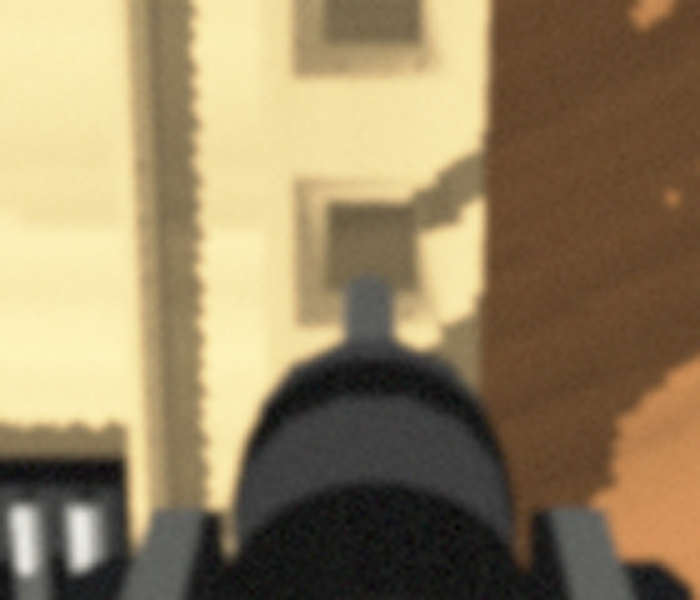

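Blade tip (370,280) lines up with the hole; lower it.

Request:
{"api": "jog_arm", "payload": {"commands": [[12, -0.3, -0.3, 0, 0, 0], [12, -0.3, -0.3, 0, 0, 0], [12, -0.3, -0.3, 0, 0, 0], [12, 0, 0, 0, 0, 0], [8, 0, 0, 0, 0, 0], [0, 0, 0, 0, 0, 0]]}}

```text
clock: 49.3
position: [0.585, -0.0325, 0.1336]
tool_rot: [0.695, 1.569, 0.281]
force: [-0.5, -0.0, 0.3]
grip_width: 0.0288
```

```bash
python3 - <<'E'
from h import *
st(); plan(rk(-.042,.160,.1215),RACK[2]+np.pi/2,step=25,rs=.12)
E
```

```text
t 49.3 p [585.  -32.5 133.6] F [-0.5 -0.   0.3] M [-0.   -0.01  0.02] w 28.8 q [-0.12  0.6   0.11  1.81 -0.09  0.74  1.19]
cur [585.  -32.5 133.6] phi 66.3 -> 66.3 tilt 0.11 q [-0.12  0.6   0.11  1.81 -0.09  0.74  1.19] n 1 t 49.3
[[12.1,0.1,0.7,0.001,0.002,-0.001]]
```

Request:
{"api": "jog_arm", "payload": {"commands": [[6, 0, 0.3, 0, 0, 0], [5, 0, 0, 0, 0, 0], [3, 0, 0, 0, 0, 0], [1.5, 0, 0, 0, 0, 0], [1.5, 0, 0, 0, 0, 0]]}}

```text
clock: 49.8
position: [0.5867, -0.0336, 0.1202]
tool_rot: [0.475, 1.565, 0.06]
force: [-12.7, 1.4, 32.4]
grip_width: 0.0293
```

```bash
python3 - <<'E'
from h import *
st()
E
```

```text
t 49.8 p [586.7 -33.6 120.2] F [-12.7   1.4  32.4] M [ 0.41  3.06 -0.  ] w 29.3 q [-0.12  0.62  0.1   1.81 -0.09  0.71  1.19]
```

Firmly seated (32 N). Relieve, release and rise.

Request:
{"api": "jog_arm", "payload": {"commands": [[-1.5, 0, 0, 0, 0, 0], [0, 0, 0, 0, 0, 0]]}}

```text
clock: 50.0
position: [0.5872, -0.0336, 0.1226]
tool_rot: [0.491, 1.563, 0.076]
force: [0.8, -0.1, -1.1]
grip_width: 0.0292
```

Request:
{"api": "jog_arm", "payload": {"commands": [[0, 0, 0, 0, 0, 0], [0, 0, 0, 0, 0, 0], [0, 0, 0, 0, 0, 0], [0, 0, 0, 0, 0, 0]], "gripper": 90}}

```text
clock: 50.4
position: [0.5874, -0.0336, 0.1223]
tool_rot: [0.483, 1.563, 0.069]
force: [0.0, -0.1, 0.5]
grip_width: 0.0558
```

Request:
{"api": "jog_arm", "payload": {"commands": [[-15, 0, 0, 0, 0, 0.003], [-30, 0, 0, 0, 0, 0.003], [-35, 0, 0, 0, 0, 0], [-35, 0, 0, 0, 0, 0], [-35, 0, 0, 0, 0, 0], [0, 0, 0, 0, 0, 0]]}}

```text
clock: 51.0
position: [0.5852, -0.0348, 0.2825]
tool_rot: [0.98, 1.558, 0.565]
force: [0.0, -0.7, -0.0]
grip_width: 0.0552
```

Request:
{"api": "jog_arm", "payload": {"commands": [[0, 15, -35, 0, 0, 0], [0, 15, -40, 0, 0, 0], [0, 15, -40, 0, 0, 0], [0, 15, -40, 0, 0, 0], [0, 15, -40, 0, 0, 0], [0, 0, 0, 0, 0, 0], [0, 0, 0, 0, 0, 0]]}}

```text
clock: 51.7
position: [0.4312, 0.116, 0.2862]
tool_rot: [0.85, 1.552, 0.434]
force: [-0.4, 0.6, 0.8]
grip_width: 0.0552
```

```bash
python3 - <<'E'
from h import *
st(); save('scene','ff_s.png');save('top','ff_t.png');save('wrist','ff_w.png')
a=cv2.imread('pics/ff_s.png');cv2.imwrite('pics/ff_s2.png',cv2.resize(a[100:260,150:330],None,fx=4,fy=4,interpolation=cv2.INTER_CUBIC)[:600])
a=cv2.imread('pics/ff_t.png');cv2.imwrite('pics/ff_t2.png',cv2.resize(a[120:275,330:490],None,fx=4.5,fy=3.8,interpolation=cv2.INTER_CUBIC)[:600])
E
```

```text
t 51.7 p [431.2 116.  286.2] F [-0.4  0.6  0.8] M [-0.01  0.02 -0.04] w 55.2 q [-0.44  0.17  0.05  2.01 -0.01  0.95  0.77]
```

View pics/ff_s2.png

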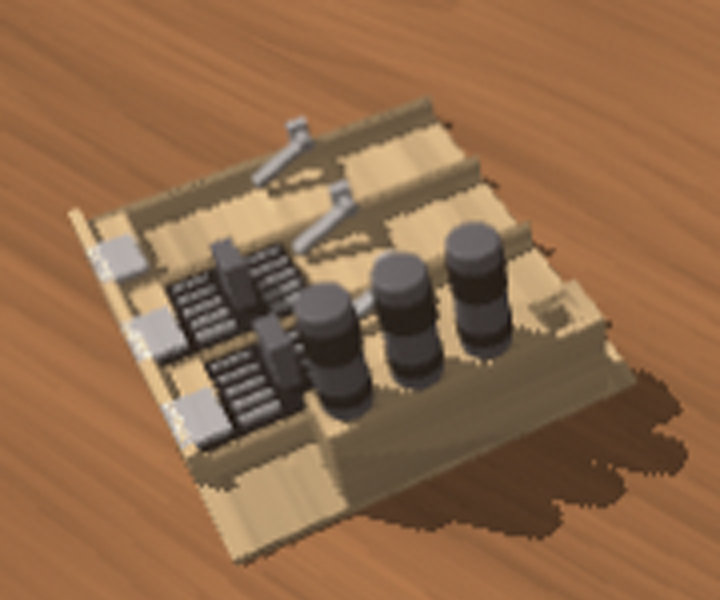

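View pics/ff_t2.png

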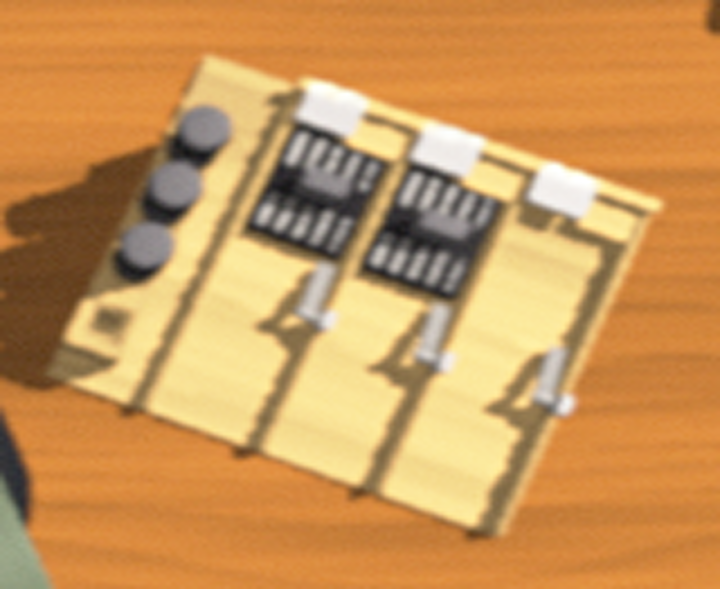

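View pics/ff_s.png

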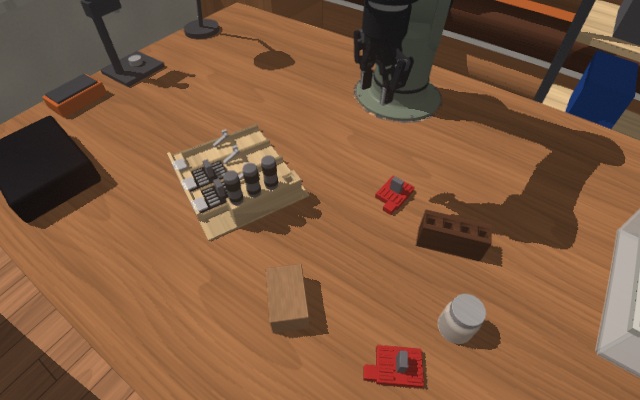

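View pics/ff_t.png

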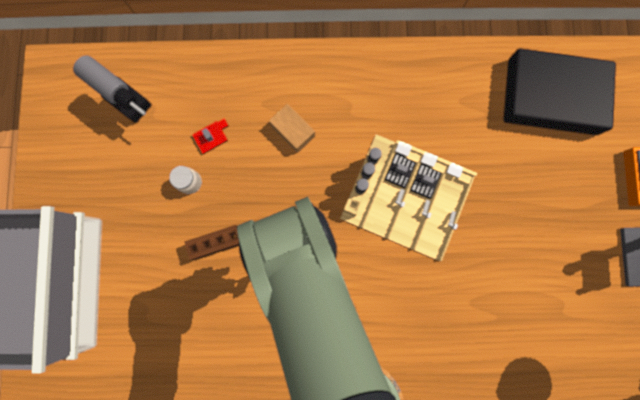

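```bash
python3 -c "
from h import *
print(bot.job_done())"
```

```text
the job is handed in; nothing more can be done
None
```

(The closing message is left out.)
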